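Load covered sample dishes into a bench reader

TASK

Turn the clamp knob to free the reader's sliding stage and pull the stage out to its loading end; there set every porcelain sample dish flat in a bay of its own, between the bay's four stops, and seat a cover level on each dish. Then slide the stage fully home to the reader and turn the clamp knob fully back to lock it. Leave the other bench things where they are; a cover left over may stay anywhere.

Things in the scene. Friction and masses are not known exactly. Their poses are not given: they have to be found in the camera images.
- dish0: open round white porcelain sample dish, 62 mm outside diameter, 30 mm tall, wall 4 mm (54 mm inside the mouth), about 110 g; a grey pellet 38 mm wide and 7 mm thick is fixed to its inner floor. Origin: centre of the underside, z up its axis. Some dishes may be absent (None).
- dish1: open round white porcelain sample dish, 62 mm outside diameter, 30 mm tall, wall 4 mm (54 mm inside the mouth), about 110 g; a grey pellet 38 mm wide and 7 mm thick is fixed to its inner floor. Origin: centre of the underside, z up its axis. Some dishes may be absent (None).
- dish2: open round white porcelain sample dish, 62 mm outside diameter, 30 mm tall, wall 4 mm (54 mm inside the mouth), about 110 g; a grey pellet 38 mm wide and 7 mm thick is fixed to its inner floor. Origin: centre of the underside, z up its axis. Some dishes may be absent (None).
- cover0: loose white porcelain cover: disc 64 mm wide, 5 mm thick; under it a tapered boss 44 mm wide, 5 mm deep that drops inside a dish's mouth; on top a round knob 18 mm wide, 23 mm tall; 33 mm overall, 60 g. Lies boss down. Origin: centre of the boss's underside, z up through the knob; seated, it is 25 mm above the dish's origin. Any cover fits any dish; always three.
- cover1: loose white porcelain cover: disc 64 mm wide, 5 mm thick; under it a tapered boss 44 mm wide, 5 mm deep that drops inside a dish's mouth; on top a round knob 18 mm wide, 23 mm tall; 33 mm overall, 60 g. Lies boss down. Origin: centre of the boss's underside, z up through the knob; seated, it is 25 mm above the dish's origin. Any cover fits any dish; always three.
- cover2: loose white porcelain cover: disc 64 mm wide, 5 mm thick; under it a tapered boss 44 mm wide, 5 mm deep that drops inside a dish's mouth; on top a round knob 18 mm wide, 23 mm tall; 33 mm overall, 60 g. Lies boss down. Origin: centre of the boss's underside, z up through the knob; seated, it is 25 mm above the dish's origin. Any cover fits any dish; always three.
- bay0 (a point): centre of one of four bays (2 by 2, 100 mm apart) of the sliding stage plate, on its top face (42 mm above the bench). Four fixed round stops, 10 mm wide and 6 mm tall, stand 39.6 mm from the centre on the diagonals (about 3.5 mm play round a dish). Its axes are the plate's: the stage slides out along -y. Moves with the stage.
- bay1 (a point): centre of one of four bays (2 by 2, 100 mm apart) of the sliding stage plate, on its top face (42 mm above the bench). Four fixed round stops, 10 mm wide and 6 mm tall, stand 39.6 mm from the centre on the diagonals (about 3.5 mm play round a dish). Its axes are the plate's: the stage slides out along -y. Moves with the stage.
- bay2 (a point): centre of one of four bays (2 by 2, 100 mm apart) of the sliding stage plate, on its top face (42 mm above the bench). Four fixed round stops, 10 mm wide and 6 mm tall, stand 39.6 mm from the centre on the diagonals (about 3.5 mm play round a dish). Its axes are the plate's: the stage slides out along -y. Moves with the stage.
- bay3 (a point): centre of one of four bays (2 by 2, 100 mm apart) of the sliding stage plate, on its top face (42 mm above the bench). Four fixed round stops, 10 mm wide and 6 mm tall, stand 39.6 mm from the centre on the diagonals (about 3.5 mm play round a dish). Its axes are the plate's: the stage slides out along -y. Moves with the stage.
- handle (a point): pull handle of the stage: upright black bar fixed on the plate's end away from the reader, 54 mm along the plate's x, 14 mm thick along y, rising 42 mm above the plate's top face. Point: centre of its top. Axes as the bays'. Moves with the stage.
- clamp_grip (a point): black clamp knob on the plate beside the handle (80 mm from it along -x): a bar grip 50 mm long, 14 mm thick, on a 48 mm disc. Point: centre of the bar's top on the turning axis; the bar stands 30 mm above the disc. Its x axis runs along the bar and turns with it.
- clamp (a joint): clamp knob angle, rad: 0 locked (bar along the plate's x), growing clockwise seen from above to 1.45 (open, bar along the slide). It lifts a pin under the plate that otherwise latches the stage at home; the pin clears above about 1.2 and drops back only with the stage fully home. Light friction (0.06 N m); stays where left.
- carriage (a joint): position of the sliding stage, m: 0 fully home beside the reader (white housing 140 mm tall, its face 58 mm beyond the nearest bay centres), 0.11 pulled out to its loading end (end stops at both). Slides with about 2 N of friction and stays where it is left.
- amber_bottle: amber glass bottle with black cap, 62 mm diameter, 130 mm tall; a bystander to leave alone.
- white_bottle: white plastic bottle with blue cap, 72 mm diameter, 160 mm tall; a bystander to leave alone.
- beaker: glass beaker, 72 mm diameter, 85 mm tall; a bystander to leave alone.
- jar: small white jar with black lid, 48 mm diameter, 55 mm tall; a bystander to leave alone.
- bung: black rubber bung, 42 mm diameter, 28 mm tall; a bystander to leave alone.
- spatula: steel spatula lying flat, 170 mm long; a bystander to leave alone.
Things that resemble listed ones, but are neither listed nor needed, are in the scene too. What is shaped like the dish0 but pink is not meant.

How it is judged:
By the outcome, as a careful person would: the job done as asked, in the order asked, and still so for the second after the job is handed in, with the robot touching nothing.
Of dish0, dish1, dish2 only 2 to 3 are there at a start; the rules pass over those that are not, and their reading is None.
At some moment in a run one of dish0, dish1, dish2, cover0, cover1, cover2 may be knocked a few centimetres aside while the robot is not near it.
It also fails if it takes over 210 s, if anything falls off the work surface, if the arm or the gripper's body presses on something with over 40 N, if the wrist force passes 120 N, or if a joint passes its speed limit or range.

ROBOT

A 7-joint arm with a two-finger parallel gripper is mounted at the origin on the work surface. World frame = base frame: x ahead of the robot, y to its left, z up, the work surface at z = 0. Lengths are in m, angles in rad, forces in N, time in s.
With the tool pointing down it reaches from about 0.425 to 0.875 m from the base axis. Payload 9.9 kg.
Tool frame: the origin (TCP) lies midway between the tips of the shut fingers; the grasp point (between the pads) lies 19 mm behind it (ctrl.pinch_z is the distance from the TCP to the grasp point, in m); z points along the fingers, y is the direction in which the jaws open and shut (so a half turn about z gives the same grasp; the last joint's range is limited). The gripper opens to 85 mm and grips with 20 to 120 N. Pads are 22 mm wide; open, the fingers measure 114 mm over their backs; the gripper's body (76 mm by 85 mm) begins 54 mm behind the grasp point. The pads swing forward as they close: fully open they stand 13 mm farther back than shut.
Start: joints at [-1.373, 0.576, 0.025, 1.437, -0.015, 1.129, -0.057], TCP at [0.188, 0.648, 0.231] pointing down, gripper open.
Joint ranges: [-2.76, 2.76], [-0.34, 2.15], [-1.52, 1.57], [0.19, 2.46], [-1.09, 4.23], [0.17, 1.99], [-2.82, 2.82]. Speed limits (rad/s): [2.22, 2.22, 3.01, 3.01, 3.14, 3.14, 3.14].

INTERFACE

Orientations are given as a unit quaternion [w, x, y, z].
In Python, from workcell import ctrl gives the robot as it stands.
- The arm moves only by the shell command python3 -m creep 'ROWS'. ROWS is a JSON object of lists of equal length, an entry for each row: "xyz": the shift along the tool's x, y, z in m, a list of three; "spin": the turn about the tool's z in rad; "claw": the finger opening in m, from 0 to 0.0854. In form: {"xyz": [[x, y, z], ...], "spin": [spin, ...], "claw": [claw, ...]}. A call has 1 to 20 rows; each row shifts and turns the pose as measured when the row begins, along the tool's axes as they then stand; what a row does not reach is not made up. A row lasts 1/12 s, in which the tool goes at most 41.7 mm and 7.16 degrees, less where a joint would pass 70% of its speed; a pose out of reach is approached as far as the arm can. A call is refused whole if a number of a shift passes 0.0417 or a number of a turn 0.125, either way. A call with a gripper value outside its range is refused whole. The fingers move at their own pace and stop on an object; the grip force is fixed at half the most. Time passes only in rows, so rows that do not move let the fingers close. It gives the time, the measured TCP pose, the force and the opening at its end, in the units of the state.
- ctrl.observe(): the state, without advancing time (a new reading comes with each control period).
- ctrl.snapshot(name): name is "scene" or "top"; returns the picture (400x640x3 uint8, red, green, blue); there is no depth.
- ctrl.camera_params(name): a dict with "fov_y" (degrees; the focal length in pixels is half the picture's height over the tangent of half this angle, whatever the lens; pixels are square), "cx", "cy" (the principal point, pixels), "world_from_camera" (4x4, takes a point from camera to world coordinates). Camera axes: x right, y down, z forward; pixel columns grow to the right and rows downward; lengths in m; the calibration is good to about 2 mm. A picture is of the moment at which its call begins. camera_params takes no time and is no camera call.
- ctrl.job_done(): hands the job in, once; it reports no verdict.
Trained networks look in the newest picture that a camera, given by its name, has taken for a name from the list of things; names that differ only in an ending like _2 or _b are one class to them, and where a whole thing is asked for, a point or a joint stands for the part that bears it (a point fixed in the world has none). Each returns a list of dicts, best first, with "p" (0 to 1); they miss things now and then, are a little off and sometimes report something else, mostly with a low value. They report only what shows in the picture. A call takes as long as a camera call. They do not tell look-alikes from the thing itself.
- ctrl.outline_of(camera, name): "mask" (400x640 bool, what is visible of it) and "extent" ([left, top, width, height] in pixels, round what is visible of it).
- ctrl.place_of(camera, name): "uv" ([column, row] in pixels: a listed point, or the origin of a listed thing).
The state is a dict: "clock": time; "q": joint angles; "qvel": joint speeds; "joint_efforts": joint torques, N m; "tool_pos": TCP position; "ee_rot": TCP orientation; "force": force on the tool from outside, world axes, zero at the start; "wrist_torque": the same for the moment, N m; "width": finger opening in m.
Only numpy, scipy, OpenCV 4.12 (cv2) and the standard library are available. Lean on these libraries where they do the work, as an engineer would, in place of code of your own. Each camera call takes 0.05 s, during which the arm holds its last target.

## Working session

There is one attempt and no reset: what is moved stays moved. The work goes in short steps, Python scripts to look and compute and a shell command to move; the robot and the scene stay as the last step left them, time stands still between calls to the robot, and variables do not carry over. Pictures are saved under pics/ and viewed, and the job is handed in when it is done.

```bash
ls; mkdir -p pics; cat > h.py <<'E'
import numpy as np, cv2
from workcell import ctrl
def snap(n,f):
    im=ctrl.snapshot(n); cv2.imwrite('pics/'+f+'.png',cv2.cvtColor(np.asarray(im),cv2.COLOR_RGB2BGR)); return im
def ray(cam,uv):
    p=ctrl.camera_params(cam); f=200/np.tan(np.radians(p['fov_y'])/2); T=np.array(p['world_from_camera'])
    d=T[:3,:3]@np.array([(uv[0]-p['cx'])/f,(uv[1]-p['cy'])/f,1]); return T[:3,3],d
def atz(cam,uv,z):
    o,d=ray(cam,uv); return (o+d*(z-o[2])/d[2])
def proj(cam,P):
    p=ctrl.camera_params(cam); f=200/np.tan(np.radians(p['fov_y'])/2); T=np.linalg.inv(np.array(p['world_from_camera']))
    c=T[:3,:3]@np.array(P)+T[:3,3]; return np.array([p['cx']+f*c[0]/c[2],p['cy']+f*c[1]/c[2]])
E
python3 - <<'E'
from h import *
np.set_printoptions(precision=4,suppress=True)
for c in('scene','top'):
    snap(c,c+'0'); p=ctrl.camera_params(c); print(p)
    for n in('dish0','cover0','bay0','handle','clamp_grip'):
        z={'dish0':0,'cover0':0,'bay0':.042,'handle':.084,'clamp_grip':.08}[n]
        for r in ctrl.place_of(c,n): print(c,n,round(r['p'],2),np.round(r['uv'],1),atz(c,r['uv'],z))
print(ctrl.observe())
E
```

```text
pics
{'fov_y': 53.53972259765054, 'cx': 315.5588446623902, 'cy': 200.76515246454562, 'world_from_camera': array([[ 0.8926,  0.3395, -0.2966,  0.8567],
       [ 0.4504, -0.6973,  0.5576, -0.6574],
       [-0.0175, -0.6313, -0.7753,  0.8641],
       [ 0.    ,  0.    ,  0.    ,  1.    ]])}
scene dish0 0.93 [302.8 303.5] [ 0.6382 -0.3238  0.    ]
scene dish0 0.92 [325.7 358.9] [ 0.7404 -0.4128  0.    ]
scene dish0 0.9 [268.2 342.1] [ 0.6125 -0.4366  0.    ]
scene dish0 0.78 [266.5 288.5] [ 0.5426 -0.3285  0.    ]
scene dish0 0.61 [323.2 259.1] [ 0.6285 -0.1962  0.    ]
scene cover0 0.78 [289.4 244.8] [ 0.5315 -0.1965 -0.    ]
scene cover0 0.7 [229.8 263.7] [ 0.4248 -0.3111  0.    ]
scene cover0 0.58 [346.  146.6] [0.5133 0.2029 0.    ]
scene cover0 0.56 [248.9 230.6] [ 0.4129 -0.205   0.    ]
scene bay0 0.79 [379.4 155.5] [0.6337 0.1689 0.042 ]
scene bay0 0.79 [385.5 130.5] [0.611  0.2807 0.042 ]
scene bay0 0.71 [347.8 147.5] [0.5364 0.1598 0.042 ]
scene bay0 0.67 [359.6 124.4] [0.5272 0.2728 0.042 ]
scene handle 0.86 [360.5 163.3] [0.6095 0.0757 0.084 ]
scene clamp_grip 0.41 [361.1 163.
[... 986 characters left out ...]
0.6141 0.0842 0.084 ]
top clamp_grip 0.87 [256.3 208. ] [0.5384 0.0843 0.08  ]
top clamp_grip 0.61 [322.2 265.7] [ 0.4038 -0.0797  0.08  ]
top clamp_grip 0.22 [464.6 238.5] [ 0.4788 -0.4216  0.08  ]
{'clock': 0.6, 'q': array([-1.3728,  0.5757,  0.0249,  1.4371, -0.015 ,  1.129 , -0.0565]), 'qvel': array([ 0.0004, -0.002 , -0.0005, -0.    ,  0.0005, -0.0004, -0.0007]), 'joint_efforts': array([ -0.0012, -76.5123,   2.2475, -28.6198,   0.0152,   0.0026,
        -0.    ]), 'tool_pos': array([0.1877, 0.6484, 0.2313]), 'ee_rot': array([-0.    ,  0.1404,  0.9901, -0.    ]), 'force': array([ 0.4687, -0.3227, -0.2873]), 'wrist_torque': array([-0.0428, -0.0195,  0.0408]), 'width': 0.08548431772321774}
```

```bash
cd pics; python3 -c "
import cv2
for c in('scene0','top0'):
    i=cv2.imread(c+'.png'); 
    cv2.imwrite(c+'b.png',cv2.resize(i[100:400,150:550],(800,600),interpolation=cv2.INTER_CUBIC))"
```

```text
(no output)
```

View pics/top0b.png

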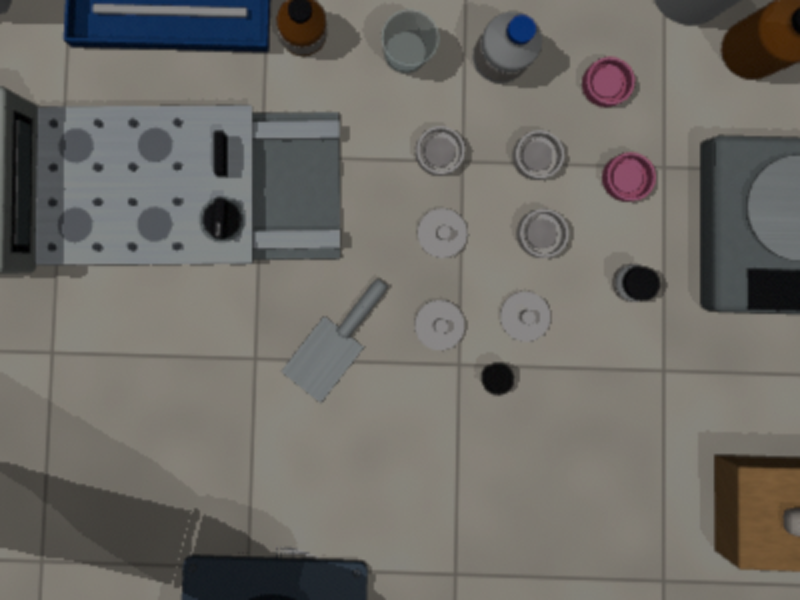

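View pics/scene0b.png

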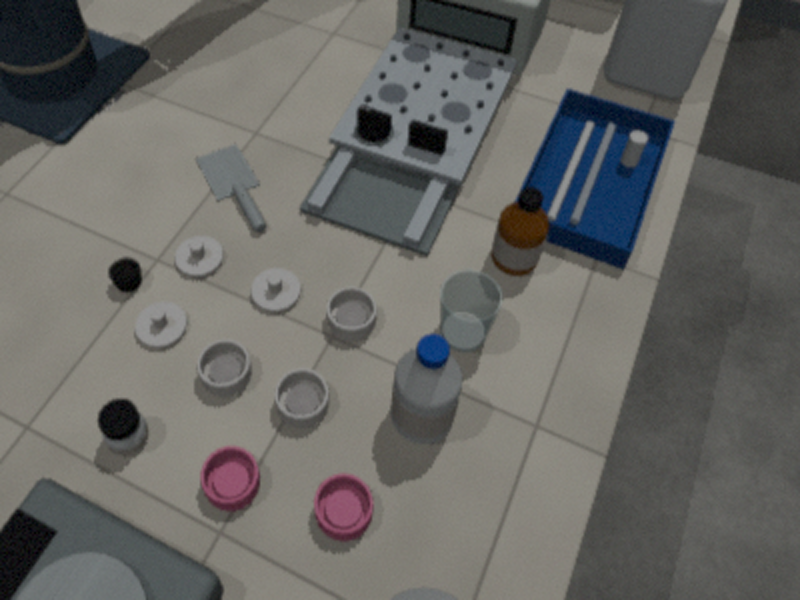

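View pics/top0.png

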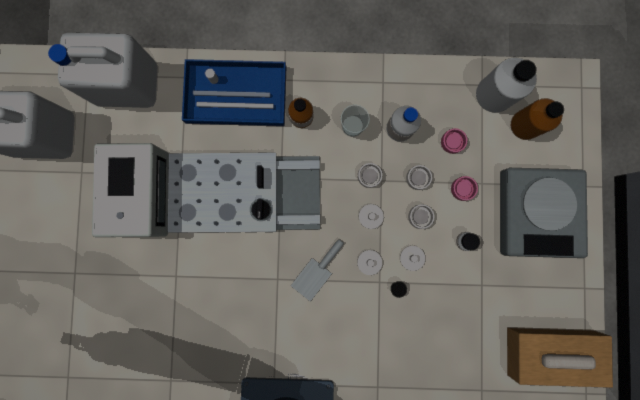

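```bash
cat >> h.py <<'E'
from scipy.optimize import least_squares
def stops_model(x,y,t,z=0.048):
    # x,y = centre of the 4 bays, t plate yaw
    R=np.array([[np.cos(t),-np.sin(t)],[np.sin(t),np.cos(t)]]); P=[]
    for bx in(-.05,.05):
        for by in(-.05,.05):
            for sx in(-.028,.028):
                for sy in(-.028,.028):
                    q=R@np.array([bx+sx,by+sy]); P.append([x+q[0],y+q[1],z])
    return np.array(P)
def darkblobs(im):
    g=cv2.cvtColor(np.asarray(im),cv2.COLOR_RGB2GRAY); g=cv2.resize(g,None,fx=4,fy=4,interpolation=cv2.INTER_CUBIC)
    bh=cv2.morphologyEx(g,cv2.MORPH_BLACKHAT,np.ones((41,41)))
    n,l,s,c=cv2.connectedComponentsWithStats((bh>35).astype(np.uint8))
    return np.array([(c[i]+.5)/4-.5 for i in range(1,n) if 25<s[i,4]<1000])
def fitplate(ims,x0=(.575,.215,0.)):
    B={c:darkblobs(im) for c,im in ims.items()}
    def asg(v,tol):
        out=[]
        for c,b in B.items():
            for P in stops_model(*v):
                u=proj(c,P); d=np.linalg.norm(b-u,axis=1); i=d.argmin()
                if d[i]<tol: out.append((c,P,b[i]))
        return out
    v=np.array(x0)
    for tol in(9,6,4,3,3):
        A=asg(v,tol); 
        idx=[]
        for c,b in B.items():
            for k,P in enumerate(stops_model(*v)):
                d=np.linalg.norm(b-proj(c,P),axis=1); i=d.argmin()
                if d[i]<tol: idx.append((c,k,b[i]))
        f=lambda v:np.concatenate([proj(c,stops_model(*v)[k])-b for c,k,b in idx])
        r=least_squares(f,v,loss='soft_l1'); v=r.x
    return v,len(idx),np.sqrt(np.mean(r.fun**2))
E
python3 - <<'E'
from h import *
np.set_printoptions(precision=4,suppress=True)
ims={c:cv2.cvtColor(cv2.imread(f'pics/{c}0.png'),cv2.COLOR_BGR2RGB) for c in('scene','top')}
for k in(['top'],['scene'],['scene','top']):
    print(k,fitplate({c:ims[c] for c in k}))
E
```

```text
['top'] (array([0.5768, 0.2129, 0.0358]), 16, np.float64(0.10840649301726389))
['scene'] (array([0.5787, 0.2097, 0.0342]), 16, np.float64(0.11467351660894076))Traceback (most recent call last):
  File "<stdin>", line 5, in <module>
  File "h.py", line 46, in fitplate
    r=least_squares(f,v,loss='soft_l1'); v=r.x
    return func(*args, **kwargs)
    result = trf(vector_fun.fun, vector_fun.jac, x0, f0, J0, lb, ub, ftol, xtol,
                 gtol, max_nfev, x_scale, loss_function, tr_solver,
                 tr_options.copy(), verbose, callback=callback_wrapped)
    return trf_no_bounds(
        fun, jac, x0, f0, J0, ftol, xtol, gtol, max_nfev, x_scale,
        loss_function, tr_solver, tr_options, verbose, callback=callback)
    f_new = fun(x_new)
    self._update_fun()
    ~~~~~~~~~~~~~~~~^^
    self.f = self.fun_wrapped(xp_copy(self.x))
             ~~~~~~~~~~~~~~~~^^^^^^^^^^^^^^^^^
    return np.atleast_1d(self.fun(x))
                         ~~~~~~~~^^^
    return self.f(x, *self.args, **self.kwargs)
           ~~~~~~^^^^^^^^^^^^^^^^^^^^^^^^^^^^^^
  File "h.py", line 45, in <lambda>
    f=lambda v:np.concatenate([proj(c,stops_model(*v)[k])-b for c,k,b in idx])
                               ~~~~^^^^^^^^^^^^^^^^^^^^^^
  File "h.py", line 11, in proj
    p=ctrl.camera_params(cam); f=200/np.tan(np.radians(p['fov_y'])/2); T=np.linalg.inv(np.array(p['world_from_camera']))
ValueError: time passes only in moves, steps and waits
```

```bash
python3 - <<'E'
s=open('h.py').read()
s=s.replace("from scipy.opt","import json,os\n_C={}\ndef cp(c):\n    if c not in _C: _C[c]=ctrl.camera_params(c)\n    return _C[c]\nfrom scipy.opt").replace("p=ctrl.camera_params(cam)","p=cp(cam)")
open('h.py','w').write(s)
E
python3 - <<'E'
from h import *
np.set_printoptions(precision=4,suppress=True)
V={'top':(.5768,.2129,.0358),'scene':(.5787,.2097,.0342)}
def w(c,px,py,z):
    x,y,t=V[c]; return [x+np.cos(t)*px-np.sin(t)*py,y+np.sin(t)*px+np.cos(t)*py,z]
for c in V:
    im=cv2.imread(f'pics/{c}0.png'); S=8
    x0,y0=(240,155) if c=='top' else (315,140)
    crop=cv2.resize(im[y0:y0+70,x0:x0+90],None,fx=S,fy=S,interpolation=cv2.INTER_CUBIC)
    crop=cv2.convertScaleAbs(crop,alpha=1.5,beta=20)
    def pt(P): return tuple(int(v) for v in (proj(c,P)-[x0,y0]+.5)*S)
    for cx in(.04,):
        cy=-.129
        for z in(.042,.084):
            q=np.array([pt(w(c,cx+a,cy+b,z)) for a,b in((-.027,-.007),(.027,-.007),(.027,.007),(-.027,.007))])
            cv2.polylines(crop,[q],True,(0,255,0) if z>.05 else (0,200,255),1)
        for z in(.05,.08):
            q=np.array([pt(w(c,cx-.08+a,cy+b,z)) for a,b in((-.025,-.007),(.025,-.007),(.025,.007),(-.025,.007))])
            cv2.polylines(crop,[q],True,(255,255,0) if z>.06 else (255,0,255),1)
    cv2.imwrite(f'pics/ov_{c}.png',crop)
E
```

```text
(no output)
```

View pics/ov_top.png

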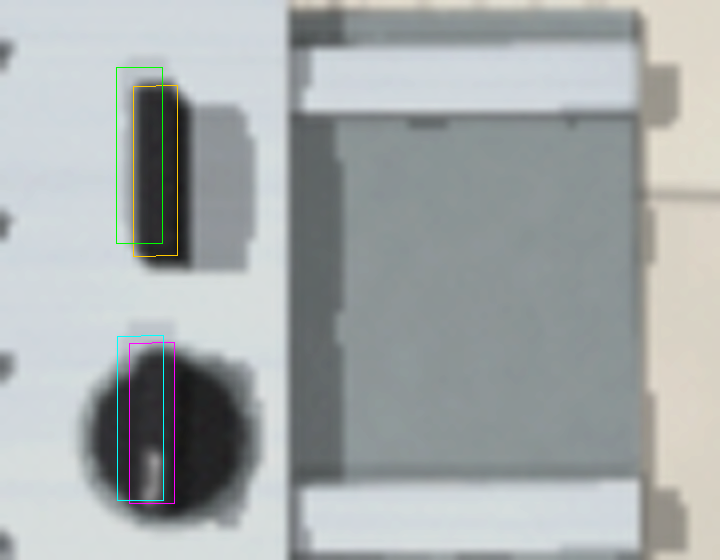

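View pics/ov_scene.png

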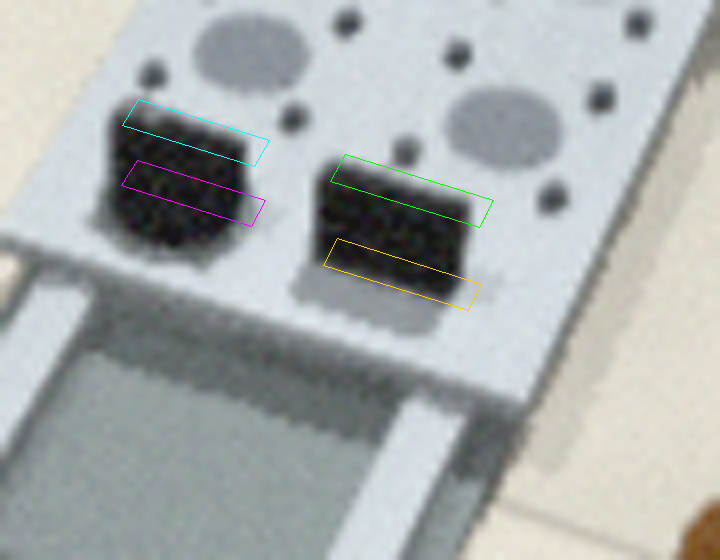

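```bash
python3 - <<'E'
from h import *
from scipy.optimize import minimize
np.set_printoptions(precision=4,suppress=True)
V={'top':(.5768,.2129,.0358),'scene':(.5787,.2097,.0342)}
def w(c,px,py,z):
    x,y,t=V[c]; return [x+np.cos(t)*px-np.sin(t)*py,y+np.sin(t)*px+np.cos(t)*py,z]
def hull(c,pts,o,S,shape):
    q=np.array([(proj(c,P)-o+.5)*S for P in pts]).astype(np.float32)
    m=np.zeros(shape,np.uint8); cv2.fillConvexPoly(m,cv2.convexHull(q.astype(np.int32)),1); return m
def box(c,cx,cy,a,b,z0,z1): return [w(c,cx+i*a,cy+j*b,z) for i in(-1,1) for j in(-1,1) for z in(z0,z1)]
A=np.linspace(0,2*np.pi,40)
for c in V:
    im=cv2.imread(f'pics/{c}0.png',0); S=8
    x0,y0=(240,155) if c=='top' else (315,140); o=np.array([x0,y0])
    g=cv2.resize(im[y0:y0+70,x0:x0+90],None,fx=S,fy=S,interpolation=cv2.INTER_CUBIC)
    d=(g<75).astype(np.uint8)
    n,l,s,cen=cv2.connectedComponentsWithStats(d)
    k=sorted(range(1,n),key=lambda i:-s[i,4])
    for i in k[:3]: print(c,s[i],cen[i])
    def comp(pt):
        P=proj(c,w(c,*pt)); u=((P-o+.5)*S).astype(int)
        return min((i for i in k if s[i,4]>2000),key=lambda i:np.linalg.norm(cen[i]-u))
    mh=(l==comp((.037,-.133,.06))).astype(np.uint8); mk=(l==comp((-.043,-.133,.06))).astype(np.uint8)
    def iou(a,b): return (a&b).sum()/(a|b).sum()
    r=max((iou(hull(c,box(c,x,y,.027,.007,.042,.084),o,S,g.shape),mh),x,y) for x in np.arange(.026,.05,.001) for y in np.arange(-.145,-.12,.001))
    print(c,'handle',r)
    best=(0,)
    for x in np.arange(-.055,-.03,.001):
        for y in np.arange(-.145,-.12,.001):
            m=hull(c,box(c,x,y,.025,.007,.05,.08),o,S,g.shape)|hull(c,[w(c,x+.024*np.cos(t),y+.024*np.sin(t),z) for t in A for z in(.042,.05)],o,S,g.shape)
            best=max(best,(iou(m,mk),x,y))
    print(c,'clamp',best)
E
```

```text
top [  289   109   355   451 24646] [352.2495 285.7559]
top [   86   347   170   176 23340] [172.8702 436.9524]
top [  133    82    63   187 10938] [163.3808 176.2814]
top handle (np.float64(0.9282333706221496), np.float64(0.036000000000000004), np.float64(-0.13399999999999998))
top clamp (np.float64(0.8518297364155932), np.float64(-0.04499999999999999), np.float64(-0.13499999999999998))
scene [    0   250   546   310 38306] [260.7173 378.1829]
scene [   98   103   151   162 18398] [172.6093 186.2549]
scene [  312   163   158   144 16463] [389.1193 233.2258]
scene handle (np.float64(0.8955386289445049), np.float64(0.035), np.float64(-0.13199999999999998))
scene clamp (np.float64(0.9129821997181187), np.float64(-0.04499999999999999), np.float64(-0.13299999999999998))
```

```bash
cat >> h.py <<'E'
def to(x,y,z,yaw=None,o=None):
    """shift in tool axes from present pose to x,y,z ; yaw= desired world angle of tool y"""
    from scipy.spatial.transform import Rotation as Ro
    o=o or ctrl.observe(); q=o['ee_rot']; M=Ro.from_quat([q[1],q[2],q[3],q[0]]).as_matrix()
    d=M.T@(np.array([x,y,z])-o['tool_pos']); ya=np.arctan2(M[1,1],M[0,1])
    s=None
    if yaw is not None:
        s=-(yaw-ya); s=(s+np.pi/2)%np.pi-np.pi/2
    print('shift',np.round(d,4),'spin',s,'rows',np.abs(d).max()/.0417,'pos',np.round(o['tool_pos'],4),'tilt',np.round(M[:,2],4),'q',np.round(o['q'],2),'t',o['clock'])
    return d,s
E
python3 -m creep '{"xyz":[[0,0,0],[0,0,0],[0,0,0]],"spin":[-0.105,-0.105,-0.105],"claw":[0.0854,0.0854,0.0854]}'
python3 -c "
from h import *
to(.5375,.0768,.2,np.pi/2+.035)"
```

```text
clock: 0.85
tool_pos: [0.1874, 0.6485, 0.2314]
ee_rot: [0.0, -0.021, 1.0, -0.0]
force: [-0.4, 0.1, -0.4]
width: 0.0854
shift [-0.3262 -0.5857  0.0315] spin 0.006431390291134154 rows 14.045058340280836 pos [0.1874 0.6485 0.2314] tilt [ 4.e-04 -0.e+00 -1.e+00] q [-1.32  0.57 -0.06  1.44  0.04  1.13  0.22] t 0.85
```

```bash

python3 -m creep '{"xyz":[[-0.0204,-0.0366,0],[-0.0204,-0.0366,0],[-0.0204,-0.0366,0],[-0.0204,-0.0366,0],[-0.0204,-0.0366,0],[-0.0204,-0.0366,0],[-0.0204,-0.0366,0],[-0.0204,-0.0366,0],[-0.0204,-0.0366,0],[-0.0204,-0.0366,0],[-0.0204,-0.0366,0],[-0.0204,-0.0366,0],[-0.0204,-0.0366,0],[-0.0204,-0.0366,0],[-0.0204,-0.0366,0],[-0.0204,-0.0366,0]],"spin":[0,0,0,0,0,0,0,0,0,0,0,0,0,0,0,0],"claw":[0.0854,0.0854,0.0854,0.0854,0.0854,0.0854,0.0854,0.0854,0.0854,0.0854,0.0854,0.0854,0.0854,0.0854,0.0854,0.0854]}'
python3 -c "
from h import *
to(.5375,.0768,.12,np.pi/2+.035)"
```

```text
clock: 2.18
tool_pos: [0.5387, 0.0883, 0.2291]
ee_rot: [0.001, -0.034, 0.999, 0.005]
force: [0.4, 0.5, 0.3]
width: 0.085
shift [ 0.0023 -0.0124  0.109 ] spin 0.03207410808319655 rows 2.614068780036233 pos [0.5387 0.0883 0.2291] tilt [ 0.0026  0.0095 -1.    ] q [-0.28  0.38  0.05  1.79 -0.04  0.96  1.43] t 2.1833
```

```bash

python3 -m creep '{"xyz":[[0.0008,-0.006,0.03],[0.0008,-0.0064,0.03],[0.0008,0,0.03],[0,0,0.01]],"spin":[0.016,0.016,0,0],"claw":[0.05,0.05,0.05,0.05]}'
python3 -c "
from h import *
to(.5375,.0768,.058,np.pi/2+.035)
snap('scene','s1');snap('top','t1')"
```

```text
clock: 2.52
tool_pos: [0.5466, 0.0631, 0.1301]
ee_rot: [0.009, -0.008, 1.0, 0.003]
force: [0.3, -0.8, 0.6]
width: 0.0502
shift [0.0102 0.0134 0.072 ] spin -0.018658456481927432 rows 1.7259196219187376 pos [0.5466 0.0631 0.1301] tilt [ 0.0172  0.0064 -0.9998] q [-0.24  0.5   0.06  1.91 -0.05  0.71  1.44] t 2.5167
```

View pics/s1.png

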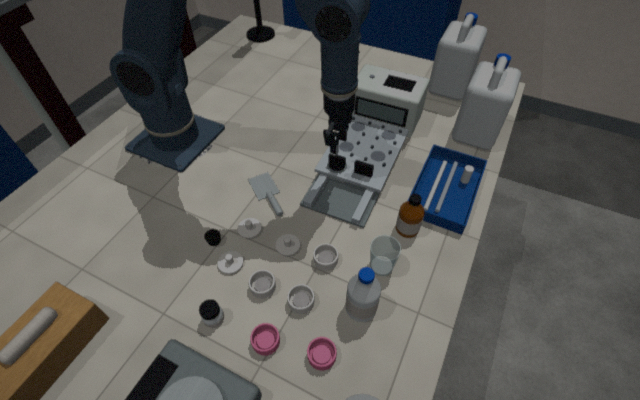

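```bash

python3 -m creep '{"xyz":[[0,0,0],[0,0,0]],"spin":[0,0],"claw":[0.05,0.05]}'
python3 -c "
from h import *
to(.5375,.0768,.08,np.pi/2+.035)"
```

```text
clock: 2.78
tool_pos: [0.5477, 0.0639, 0.1328]
ee_rot: [0.009, -0.009, 1.0, 0.003]
force: [-0.1, 0.4, -0.4]
width: 0.0498
shift [0.011  0.0127 0.0527] spin -0.017521760904238626 rows 1.2632191700267918 pos [0.5477 0.0639 0.1328] tilt [ 0.0184  0.0068 -0.9998] q [-0.24  0.5   0.06  1.91 -0.05  0.72  1.44] t 2.7833
```

```bash

python3 -m creep '{"xyz":[[0.004,0.004,0.01],[0.004,0.004,0.012],[0.003,0.004,0.012],[0,0,0.01],[0,0,0.005],[0,0,0],[0,0,0]],"spin":[-0.009,-0.009,0,0,0,0,0],"claw":[0.05,0.05,0.05,0.05,0.05,0.05,0.05]}'
python3 -c "
from h import *
to(.5375,.0768,.058,np.pi/2+.035)"
```

```text
clock: 3.37
tool_pos: [0.5434, 0.0793, 0.0903]
ee_rot: [0.017, -0.02, 1.0, 0.005]
force: [0.1, -0.3, -0.2]
width: 0.05
shift [ 0.0071 -0.0026  0.0321] spin 0.004534095709361585 rows 0.7693794893271377 pos [0.5434 0.0793 0.0903] tilt [ 0.034   0.0106 -0.9994] q [-0.26  0.55  0.05  1.97 -0.05  0.59  1.43] t 3.3667
```

```bash

python3 -m creep '{"xyz":[[0,0,0],[0,0,0],[0,0,0],[0,0,0]],"spin":[0,0,0,0],"claw":[0.05,0.05,0.05,0.05]}'
python3 -c "
from h import *
to(.5375,.0768,.058,np.pi/2+.035)"
python3 -m creep '{"xyz":[[0,0,-0.04],[0,0,-0.04],[0,0,-0.02],[0,0,0]],"spin":[0,0,0,0],"claw":[0.05,0.05,0.05,0.05]}'
python3 -c "
from h import *
to(.5375,.0768,.058,np.pi/2+.035)"
```

```text
clock: 3.7
tool_pos: [0.5449, 0.0788, 0.0923]
ee_rot: [0.019, -0.019, 1.0, 0.005]
force: [-0.0, -0.9, 0.5]
width: 0.0499
shift [ 0.0088 -0.002   0.034 ] spin 0.003631243316633892 rows 0.8143846094192565 pos [0.5449 0.0788 0.0923] tilt [ 0.037   0.0109 -0.9993] q [-0.26  0.55  0.05  1.97 -0.05  0.59  1.43] t 3.7
clock: 4.03
tool_pos: [0.5402, 0.077, 0.1946]
ee_rot: [0.016, -0.019, 1.0, 0.004]
force: [-0.2, 0.1, 0.3]
width: 0.05
shift [ 0.0071 -0.0012  0.1364] spin 0.0028219106886928635 rows 3.2712804404754205 pos [0.5402 0.077  0.1946] tilt [ 0.032   0.0096 -0.9994] q [-0.27  0.41  0.07  1.86 -0.04  0.84  1.42] t 4.0333
```

```bash
cat > st.py <<'E'
from h import *
from scipy.spatial.transform import Rotation as Ro
o=ctrl.observe(); q=o['ee_rot']; M=Ro.from_quat([q[1],q[2],q[3],q[0]]).as_matrix()
print('pos',np.round(o['tool_pos'],4),'tilt',np.round(M[:2,2],4),'q',np.round(o['q'],3),'qv',np.round(o['qvel'],3),'w',round(float(o['width']),4),'F',np.round(o['force'],1),'yaw',round(float(np.arctan2(M[1,1],M[0,1])),4),'t',round(o['clock'],2))
E
python3 st.py
python3 -m creep '{"xyz":[[0,0,-0.01],[0,0,-0.01],[0,0,-0.01],[0,0,-0.01]],"spin":[0,0,0,0],"claw":[0.05,0.05,0.05,0.05]}'
python3 st.py
python3 -c "
from h import *
ctrl.snapshot('top')
ctrl.snapshot('top')"
python3 st.py
python3 -m creep '{"xyz":[[0,0,0.04]],"spin":[0],"claw":[0.05]}'
python3 st.py
python3 -c "
from h import *
ctrl.snapshot('top')
ctrl.snapshot('top')"
python3 st.py
```

```text
pos [0.5402 0.077  0.1946] tilt [0.032  0.0096] q [-0.272  0.406  0.065  1.864 -0.038  0.84   1.421] qv [ 0.003 -0.002  0.     0.012 -0.002 -0.021 -0.001] w 0.05 F [-0.2  0.1  0.3] yaw 1.6086 t 4.03
clock: 4.37
tool_pos: [0.538, 0.0762, 0.2357]
ee_rot: [0.016, -0.019, 1.0, 0.004]
force: [-0.4, 0.3, -0.6]
width: 0.0502
pos [0.538  0.0762 0.2357] tilt [0.0314 0.0094] q [-0.276  0.359  0.071  1.811 -0.034  0.939  1.417] qv [-0.012 -0.127  0.015 -0.166  0.014  0.307 -0.01 ] w 0.0502 F [-0.4  0.3 -0.6] yaw 1.6083 t 4.37
pos [0.5389 0.0763 0.2366] tilt [0.034 0.01 ] q [-0.276  0.359  0.071  1.81  -0.034  0.939  1.417] qv [ 0.     0.022 -0.004  0.032  0.001 -0.037  0.002] w 0.0504 F [-0.  -0.4 -0. ] yaw 1.6082 t 4.47
clock: 4.55
tool_pos: [0.5442, 0.0773, 0.2017]
ee_rot: [0.023, -0.018, 1.0, 0.006]
force: [1.5, 0.0, -0.6]
width: 0.0502
pos [0.5442 0.0773 0.2017] tilt [0.0452 0.0125] q [-0.272  0.397  0.066  1.856 -0.038  0.842  1.421] qv [ 0.051  0.604 -0.067  0.722 -0.053 -1.309  0.05 ] w 0.0502 F [ 1.5  0.  -0.6] yaw 1.608 t 4.55
pos [0.5375 0.0763 0.1923] tilt [0.0266 0.0085] q [-0.272  0.408  0.065  1.868 -0.038  0.839  1.421] qv [-0.002 -0.037  0.008 -0.065  0.004  0.118 -0.004] w 0.05 F [-0.1 -0.4  0.2] yaw 1.6085 t 4.65
```

```bash
cat > hold.py <<'E'
from h import *
ctrl.snapshot('top');ctrl.snapshot('top')
exec(open('st.py').read())
E
python3 -m creep '{"xyz":[[0,0,-0.04],[0,0,0]],"spin":[0,0],"claw":[0.05,0.05]}'
python3 hold.py
python3 -m creep '{"xyz":[[0,0,0.04]],"spin":[0],"claw":[0.05]}'
python3 hold.py
```

```text
clock: 4.82
tool_pos: [0.534, 0.0754, 0.2308]
ee_rot: [0.009, -0.019, 1.0, 0.003]
force: [1.5, 0.8, 0.8]
width: 0.0503
pos [0.5321 0.0754 0.2267] tilt [0.0124 0.0053] q [-0.276  0.37   0.07   1.822 -0.035  0.938  1.418] qv [ 0.001  0.013 -0.003  0.021 -0.001 -0.022  0.001] w 0.0501 F [ 0.  -0.6  0.7] yaw 1.6088 t 4.92
clock: 5.0
tool_pos: [0.5365, 0.0763, 0.1921]
ee_rot: [0.012, -0.019, 1.0, 0.004]
force: [2.7, -0.3, -1.0]
width: 0.0497
pos [0.5298 0.0753 0.1832] tilt [0.0052 0.0038] q [-0.272  0.418  0.065  1.88  -0.039  0.839  1.421] qv [-0.002 -0.041  0.007 -0.067  0.003  0.11  -0.005] w 0.0502 F [-0.2  0.9 -0.1] yaw 1.6092 t 5.1
```

```bash
python3 -m creep '{"xyz":[[-0.004,0,0.035],[-0.003,0.001,0.035]],"spin":[0,0],"claw":[0.05,0.05]}'
python3 hold.py; python3 -c "
from h import *
to(.5375,.0768,.058,np.pi/2+.035)"
```

```text
clock: 5.27
tool_pos: [0.5399, 0.0771, 0.1178]
ee_rot: [0.006, -0.019, 1.0, 0.003]
force: [0.2, 0.1, 0.5]
width: 0.0499
pos [0.5374 0.077  0.1145] tilt [0.0042 0.0037] q [-0.263  0.518  0.054  1.936 -0.047  0.684  1.429] qv [-0.    -0.071  0.012 -0.052  0.004  0.097 -0.001] w 0.0501 F [-0.2 -0.3  0.3] yaw 1.6092 t 5.37
shift [ 0.0002 -0.0004  0.0565] spin 0.003382566673120202 rows 1.3551630932260716 pos [0.5374 0.077  0.1145] tilt [ 0.0042  0.0037 -1.    ] q [-0.26  0.52  0.05  1.94 -0.05  0.68  1.43] t 5.3667
```

```bash
python3 -m creep '{"xyz":[[0,0,0.026],[0,0,0.026]],"spin":[0,0],"claw":[0.05,0.05]}'
python3 hold.py
```

```text
clock: 5.53
tool_pos: [0.5408, 0.0776, 0.0678]
ee_rot: [0.005, -0.019, 1.0, 0.002]
force: [0.2, -0.9, -0.1]
width: 0.05
pos [0.5391 0.0772 0.0658] tilt [0.0049 0.0038] q [-0.257  0.592  0.045  1.974 -0.052  0.571  1.433] qv [-0.001 -0.052  0.009 -0.033  0.003  0.061 -0.001] w 0.0494 F [-1.1 -0.5 -0.1] yaw 1.6088 t 5.63
```

```bash
python3 -m creep '{"xyz":[[0.0014,0,0.008]],"spin":[0.003],"claw":[0.05]}'
python3 hold.py; python3 -c "
from h import *
snap('scene','s2');i=cv2.imread('pics/s2.png');cv2.imwrite('pics/s2c.png',cv2.resize(i[90:240,260:460],(800,600),interpolation=cv2.INTER_CUBIC))"
```

```text
clock: 5.72
tool_pos: [0.5391, 0.0773, 0.0602]
ee_rot: [0.004, -0.017, 1.0, 0.002]
force: [0.1, -0.3, 1.2]
width: 0.0499
pos [0.5378 0.0772 0.0588] tilt [0.0051 0.0038] q [-0.257  0.601  0.045  1.983 -0.053  0.553  1.431] qv [ 0.001 -0.012  0.001 -0.005  0.001  0.004  0.001] w 0.0498 F [0.5 0.2 0. ] yaw 1.6055 t 5.82
```

View pics/s2c.png

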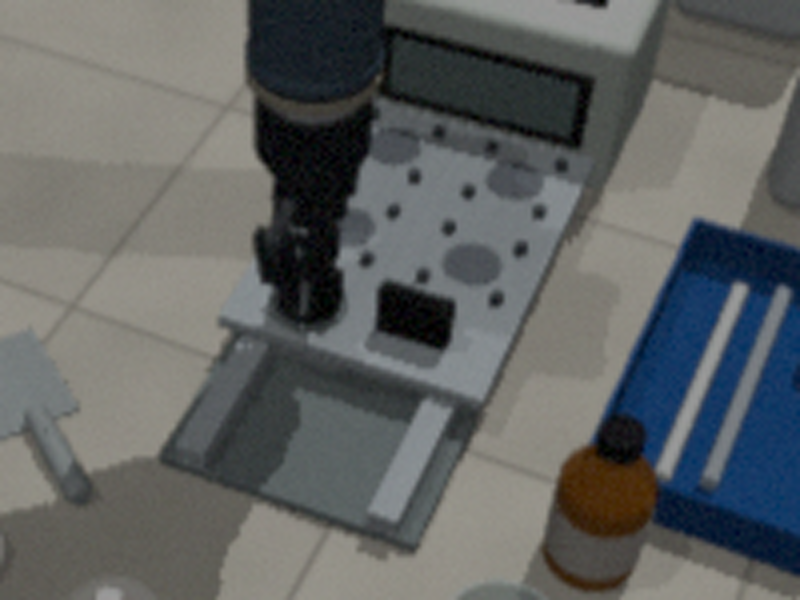

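```bash
python3 -m creep '{"xyz":[[0,0,0],[0,0,0]],"spin":[0,0],"claw":[0,0]}'
python3 hold.py; python3 hold.py
```

```text
clock: 6.03
tool_pos: [0.5391, 0.0774, 0.0615]
ee_rot: [0.004, -0.017, 1.0, 0.002]
force: [-0.3, 0.0, -0.1]
width: 0.0268
pos [0.5394 0.0775 0.0615] tilt [0.009  0.0048] q [-0.257  0.597  0.045  1.981 -0.053  0.555  1.431] qv [ 0.001 -0.01   0.003 -0.011  0.     0.    -0.001] w 0.0129 F [-0.6 -0.8 21.4] yaw 1.6056 t 6.13
pos [0.5393 0.0775 0.0616] tilt [0.0089 0.0048] q [-0.257  0.597  0.045  1.981 -0.053  0.555  1.431] qv [-0.001  0.    -0.001  0.    -0.001 -0.002 -0.   ] w 0.0124 F [-1.9 -0.3 11. ] yaw 1.6056 t 6.23
```

```bash
python3 -m creep '{"xyz":[[0,0,0],[0,0,0],[0,0,0],[0,0,0],[0,0,0]],"spin":[0.12,0.12,0.12,0.12,0.12],"claw":[0,0,0,0,0]}'
python3 hold.py
```

```text
clock: 6.65
tool_pos: [0.539, 0.0764, 0.0618]
ee_rot: [0.003, 0.288, 0.958, 0.003]
force: [-0.5, 0.2, -4.6]
width: 0.0129
pos [0.539  0.0766 0.0618] tilt [0.0086 0.0041] q [-0.372  0.61   0.222  1.986 -0.243  0.562  1.007] qv [ 0.018 -0.003 -0.038 -0.     0.05  -0.005  0.121] w 0.0129 F [ 0.2  0.1 -2.6] yaw 0.9902 t 6.75
```

```bash
python3 -m creep '{"xyz":[[0,0,0],[0,0,0],[0,0,0],[0,0,0],[0,0,0],[0,0,0],[0,0,0]],"spin":[0.12,0.12,0.12,0.12,0.12,0.12,0.12],"claw":[0,0,0,0,0,0,0]}'
python3 hold.py
```

```text
clock: 7.33
tool_pos: [0.5378, 0.0757, 0.0618]
ee_rot: [0.001, 0.651, 0.759, 0.003]
force: [0.2, -0.9, -4.3]
width: 0.0126
pos [0.5378 0.076  0.0618] tilt [0.0059 0.0029] q [-0.523  0.648  0.463  1.992 -0.496  0.606  0.428] qv [ 0.019 -0.007 -0.034 -0.     0.036 -0.012  0.105] w 0.0127 F [-0.3  0.9 -1.5] yaw 0.1564 t 7.43
```

```bash
python3 -m creep '{"xyz":[[-0.015,-0.0018,0],[-0.02,-0.0024,0],[-0.02,-0.0024,0],[-0.02,-0.0024,0],[-0.015,-0.0018,0]],"spin":[0,0,0,0,0],"claw":[0,0,0,0,0]}'
python3 hold.py
```

```text
clock: 7.85
tool_pos: [0.5409, -0.0067, 0.0617]
ee_rot: [-0.004, 0.629, 0.777, 0.005]
force: [-2.0, 2.4, 0.8]
width: 0.0129
pos [ 0.541  -0.0092  0.0618] tilt [0.0013 0.0102] q [-0.337  0.64   0.423  1.991 -0.466  0.604  0.606] qv [-0.044 -0.001 -0.011 -0.001 -0.018  0.01  -0.061] w 0.0125 F [-3.2 -2.5  3.4] yaw 0.204 t 7.95
```

```bash
python3 -m creep '{"xyz":[[-0.012,-0.001,0],[-0.01,-0.001,0],[-0.006,-0.001,0]],"spin":[0.02,0.03,0],"claw":[0,0,0]}'
python3 hold.py
```

```text
clock: 8.2
tool_pos: [0.5418, -0.0332, 0.0618]
ee_rot: [-0.006, 0.645, 0.764, 0.005]
force: [0.7, 2.7, -1.5]
width: 0.0128
pos [ 0.5418 -0.0332  0.0617] tilt [-0.0023  0.0157] q [-0.289  0.644  0.425  1.983 -0.472  0.616  0.624] qv [-0.013  0.     0.009  0.002  0.009 -0.006 -0.017] w 0.0131 F [-1.3  0.4  0.8] yaw 0.1698 t 8.3
```

```bash
python3 -m creep '{"xyz":[[-0.006,-0.001,0],[-0.004,0,0]],"spin":[0,0],"claw":[0,0]}'
python3 hold.py
```

```text
clock: 8.47
tool_pos: [0.5419, -0.0334, 0.0617]
ee_rot: [-0.011, 0.64, 0.768, 0.009]
force: [-6.6, 9.0, 9.0]
width: 0.0126
pos [ 0.5419 -0.0335  0.0617] tilt [-0.0057  0.027 ] q [-0.273  0.643  0.413  1.979 -0.474  0.623  0.642] qv [-0.006  0.001  0.003  0.003  0.002 -0.003 -0.007] w 0.0129 F [-5.  12.2  8.5] yaw 0.1819 t 8.57
```

```bash
python3 -m creep '{"xyz":[[0,0,0],[0,0,0]],"spin":[0,0],"claw":[0.04,0.04]}'
python3 hold.py
python3 -m creep '{"xyz":[[0,0,-0.02],[0,0,-0.04],[0,0,-0.04],[0,0,-0.04]],"spin":[0,0,0,0],"claw":[0.04,0.04,0.04,0.04]}'
python3 hold.py
```

```text
clock: 8.73
tool_pos: [0.5424, -0.0308, 0.0619]
ee_rot: [-0.011, 0.637, 0.771, 0.01]
force: [-0.1, 0.1, 0.7]
width: 0.0357
pos [ 0.5425 -0.0315  0.0619] tilt [-0.0048  0.0281] q [-0.274  0.643  0.41   1.978 -0.473  0.623  0.644] qv [ 0.006  0.001  0.009  0.001 -0.     0.    -0.007] w 0.0402 F [ 0.5  0.4 -0.7] yaw 0.1875 t 8.83
clock: 9.17
tool_pos: [0.5395, -0.0364, 0.1987]
ee_rot: [-0.015, 0.637, 0.77, 0.003]
force: [0.8, 0.4, -0.5]
width: 0.0399
pos [ 0.5434 -0.0376  0.2033] tilt [-0.0075  0.0242] q [-0.371  0.468  0.554  1.828 -0.326  0.945  0.52 ] qv [ 0.015  0.063 -0.052  0.089 -0.042 -0.1    0.037] w 0.0395 F [0.6 0.3 0.5] yaw 0.1878 t 9.27
```

```bash
python3 - <<'E'
from h import *
np.set_printoptions(precision=4,suppress=True)
for c in('top','scene'):
    im=snap(c,c+'3')
    try: print(c,fitplate({c:im},(.5816,.102,.035)))
    except Exception as e: print(e)
    for n in('dish0','cover0'):
        for r in ctrl.outline_of(c,n):
            ys,xs=np.nonzero(r['mask']); print(c,n,round(r['p'],2),r['extent'],xs.mean().round(2),ys.mean().round(2),len(xs))
E
```

```text
top (array([0.5809, 0.1029, 0.0351]), 11, np.float64(0.2947536692311279))
top dish0 0.96 [405.4, 169.1, 23.5, 18.8] 418.58 176.95 518
top dish0 0.87 [453.1, 178.0, 28.1, 22.0] 464.09 187.75 515
top dish0 0.83 [409.0, 206.4, 26.4, 22.9] 420.74 215.86 488
top dish0 0.73 [355.2, 163.8, 27.4, 22.8] 369.62 174.7 463
top dish0 0.6 [438.9, 124.4, 31.8, 30.6] 454.0 140.54 545
top cover0 0.88 [358.1, 248.9, 23.5, 23.9] 369.24 262.36 482
top cover0 0.72 [399.2, 243.3, 28.4, 25.1] 412.6 257.86 522
top cover0 0.59 [361.9, 203.3, 22.1, 24.0] 370.54 215.89 464
scene (array([0.5825, 0.1001, 0.036 ]), 14, np.float64(0.13130380242733547))
scene dish0 0.96 [310.2, 336.4, 25.4, 31.5] 320.85 353.05 809
scene dish0 0.89 [250.8, 268.9, 30.1, 30.9] 261.76 283.12 669
scene dish0 0.76 [312.7, 242.5, 23.3, 27.0] 325.26 256.12 560
scene dish0 0.73 [288.7, 283.9, 24.9, 29.4] 300.49 298.45 652
scene dish0 0.58 [250.1, 325.0, 31.0, 28.4] 264.76 339.0 768
scene cover0 0.96 [273.2, 233.7, 26.1, 24.0] 287.1 244.33 447
scene cover0 0.68 [235.4, 218.9, 25.6, 19.3] 248.98 227.35 397
scene cover0 0.62 [218.2, 250.7, 25.8, 23.8] 230.24 262.1 469
scene cover0 0.41 [345.9, 268.1, 37.2, 54.3] 362.46 294.88 1483
```

View pics/scene3.png

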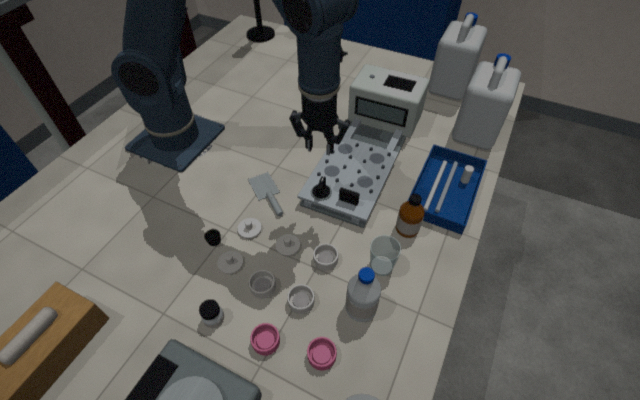

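View pics/top3.png

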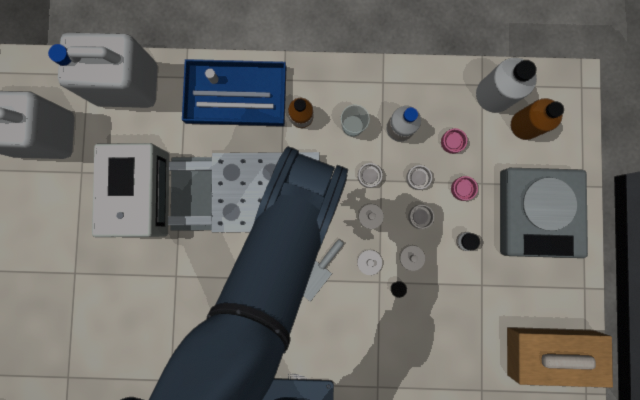

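```bash
cat >> h.py <<'E'
from scipy.optimize import minimize
AA=np.linspace(0,2*np.pi,72,endpoint=False)
def edgeimg(im):
    g=cv2.cvtColor(np.asarray(im),cv2.COLOR_RGB2GRAY); g=cv2.resize(g,None,fx=4,fy=4,interpolation=cv2.INTER_CUBIC).astype(np.float32)
    g=cv2.GaussianBlur(g,(0,0),2.0); gx=cv2.Sobel(g,cv2.CV_32F,1,0)/8; gy=cv2.Sobel(g,cv2.CV_32F,0,1)/8
    return gx,gy
def circs(kind,z0):
    if kind=='dish': return [(.031,z0+.030,-1,1.),(.027,z0+.030,+1,1.)]
    return [(.032,z0+.0075,-1,1.),(.009,z0+.033,-1,.3)]
def score(c,E,kind,x,y,z0):
    gx,gy=E; s=0
    for r,z,sg,w in circs(kind,z0):
        P=np.stack([x+r*np.cos(AA),y+r*np.sin(AA),np.full(72,z)],1)
        p=cp(c); f=200/np.tan(np.radians(p['fov_y'])/2); T=np.linalg.inv(np.array(p['world_from_camera']))
        C=P@T[:3,:3].T+T[:3,3]; u=np.stack([p['cx']+f*C[:,0]/C[:,2],p['cy']+f*C[:,1]/C[:,2]],1)
        U=((u+.5)*4-.5).astype(np.float32); n=U-U.mean(0); n/=np.linalg.norm(n,axis=1)[:,None]
        a=cv2.remap(gx,U[None,:,0],U[None,:,1],cv2.INTER_LINEAR)[0]*n[:,0]+cv2.remap(gy,U[None,:,0],U[None,:,1],cv2.INTER_LINEAR)[0]*n[:,1]
        s+=w*np.clip(sg*a,-2,12).mean()
    return s
def fitc(c,im,kind,x,y,z0=0.,R=.015):
    E=edgeimg(im); best=(-9,)
    for st,rr in((.002,R),(.0005,.002)):
        g=np.arange(-rr,rr+1e-9,st); bx,by=(x,y) if st==.002 else best[1:]
        for dx in g:
            for dy in g:
                s=score(c,E,kind,bx+dx,by+dy,z0)
                if s>best[0]: best=(s,bx+dx,by+dy)
    return tuple(round(float(v),4) for v in best)
E
python3 - <<'E'
from h import *
ims={(c,k):cv2.cvtColor(cv2.imread(f'pics/{c}{k}.png'),cv2.COLOR_BGR2RGB) for c in('scene','top') for k in(0,3)}
for kind,L in(('dish',[(.632,-.197),(.627,-.324),(.533,-.322)]),('cover',[(.531,-.203),(.4127,-.204),(.427,-.309)])):
    for x,y in L:
        print(kind,x,y,[(k,fitc(k[0],im,kind,x,y)) for k,im in ims.items()])
E
```

```text
dish 0.632 -0.197 [(('scene', 0), (8.2975, 0.634, -0.195)), (('scene', 3), (9.148, 0.634, -0.195)), (('top', 0), (7.9974, 0.6345, -0.1955)), (('top', 3), (9.2572, 0.6345, -0.1955))]
dish 0.627 -0.324 [(('scene', 0), (8.9672, 0.632, -0.3215)), (('scene', 3), (9.4146, 0.632, -0.3215)), (('top', 0), (9.5199, 0.6325, -0.322)), (('top', 3), (11.0353, 0.6325, -0.322))]
dish 0.533 -0.322 [(('scene', 0), (8.8889, 0.532, -0.328)), (('scene', 3), (5.0261, 0.532, -0.3285)), (('top', 0), (8.398, 0.532, -0.3285)), (('top', 3), (7.3786, 0.5315, -0.329))]
cover 0.531 -0.203 [(('scene', 0), (4.608, 0.528, -0.2)), (('scene', 3), (2.5535, 0.528, -0.2005)), (('top', 0), (2.5695, 0.529, -0.202)), (('top', 3), (3.7981, 0.529, -0.2025))]
cover 0.4127 -0.204 [(('scene', 0), (4.8226, 0.4107, -0.199)), (('scene', 3), (4.967, 0.4107, -0.199)), (('top', 0), (3.1342, 0.4107, -0.2005)), (('top', 3), (3.6393, 0.4107, -0.2005))]
cover 0.427 -0.309 [(('scene', 0), (4.1659, 0.4245, -0.308)), (('scene', 3), (2.2688, 0.4245, -0.3085)), (('top', 0), (2.049, 0.425, -0.31)), (('top', 3), (3.9939, 0.4255, -0.3105))]
```

```bash
python3 -m creep '{"xyz":[[0,0,0],[0,0,0]],"spin":[0.076,0.076],"claw":[0.0854,0.0854]}'
python3 hold.py;python3 -c "
from h import *
to(.6342,-.1953,.15,.0353)"
```

```text
clock: 9.73
tool_pos: [0.5384, -0.036, 0.1943]
ee_rot: [-0.017, 0.695, 0.719, 0.001]
force: [-0.1, -0.4, -1.3]
width: 0.0629
pos [ 0.5384 -0.0359  0.1942] tilt [-0.0235  0.0243] q [-0.396  0.488  0.593  1.839 -0.355  0.946  0.398] qv [ 0.007 -0.009 -0.016 -0.007  0.019 -0.     0.084] w 0.0767 F [-0.3 -0.3  0.7] yaw 0.0362 t 9.83
shift [-0.1638  0.0909  0.0381] spin 0.0009093748602344576 rows 3.9273319387034538 pos [ 0.5384 -0.0359  0.1942] tilt [-0.0235  0.0243 -0.9994] q [-0.4   0.49  0.59  1.84 -0.36  0.95  0.4 ] t 9.8333
```

```bash
python3 -m creep '{"xyz":[[-0.04,0.022,0]],"spin":[0],"claw":[0.0854]}'
python3 hold.py
python3 -m creep '{"xyz":[[-0.04,0.022,0],[-0.04,0.022,0]],"spin":[0,0],"claw":[0.0854,0.0854]}'
python3 hold.py
python3 -c "
from h import *
to(.6342,-.1953,.12,.0353)"
```

```text
clock: 9.92
tool_pos: [0.5579, -0.0642, 0.1916]
ee_rot: [-0.02, 0.69, 0.724, 0.001]
force: [1.6, 1.7, 0.9]
width: 0.0855
pos [ 0.5613 -0.0768  0.1925] tilt [-0.0226  0.0205] q [-0.31   0.529  0.587  1.774 -0.363  0.974  0.464] qv [-0.04  -0.027 -0.026  0.051 -0.005  0.002 -0.06 ] w 0.0855 F [-0.5  0.2  0.5] yaw 0.0349 t 10.02
clock: 10.18
tool_pos: [0.6025, -0.1407, 0.1881]
ee_rot: [-0.019, 0.689, 0.724, -0.0]
force: [1.6, -0.4, 0.9]
width: 0.0854
pos [ 0.6036 -0.1485  0.1876] tilt [-0.0265  0.0208] q [-0.16   0.613  0.567  1.628 -0.379  1.044  0.568] qv [-0.062 -0.042 -0.029  0.08  -0.006 -0.004 -0.059] w 0.0852 F [-1.1 -1.  -0.3] yaw 0.0399 t 10.28
shift [-0.0494  0.0304  0.0658] spin 0.0045556943556333 rows 1.5785363596514275 pos [ 0.6036 -0.1485  0.1876] tilt [-0.0265  0.0208 -0.9994] q [-0.16  0.61  0.57  1.63 -0.38  1.04  0.57] t 10.2833
```

```bash
python3 -m creep '{"xyz":[[-0.0,0.015,0.03],[0,0.015,0.03],[0,0,0]],"spin":[0,0,0],"claw":[0.0854,0.0854,0.0854]}'
python3 hold.py
python3 -m creep '{"xyz":[[0.03,0,0],[0,0,0]],"spin":[0,0],"claw":[0.0854,0.0854]}'
python3 hold.py
python3 -m creep '{"xyz":[[-0.04,0,0]],"spin":[0],"claw":[0.0854]}'
python3 hold.py
python3 -c "
from h import *
to(.6342,-.1953,.12,.0353)"
```

```text
clock: 10.53
tool_pos: [0.6332, -0.1497, 0.1244]
ee_rot: [-0.016, 0.692, 0.722, -0.002]
force: [-1.8, 0.8, -0.5]
width: 0.0852
pos [ 0.6327 -0.1513  0.1289] tilt [-0.0225  0.0183] q [-0.13   0.709  0.529  1.615 -0.426  0.962  0.59 ] qv [-0.01  -0.048  0.028 -0.01   0.004  0.012 -0.011] w 0.0857 F [-0.4 -0.   1.1] yaw 0.0399 t 10.63
clock: 10.8
tool_pos: [0.6307, -0.1222, 0.1317]
ee_rot: [-0.014, 0.693, 0.721, -0.001]
force: [1.0, 2.4, -1.0]
width: 0.0855
pos [ 0.6304 -0.1285  0.133 ] tilt [-0.0198  0.0124] q [-0.176  0.695  0.539  1.636 -0.424  0.952  0.552] qv [ 0.02   0.004  0.013 -0.002 -0.001 -0.005  0.004] w 0.0854 F [-0.9 -1.3  0.7] yaw 0.0344 t 10.9
clock: 10.98
tool_pos: [0.6334, -0.1592, 0.1331]
ee_rot: [-0.013, 0.691, 0.723, 0.0]
force: [2.7, 1.2, -0.4]
width: 0.0856
pos [ 0.6308 -0.1756  0.1349] tilt [-0.0174  0.007 ] q [-0.104  0.706  0.539  1.605 -0.418  0.967  0.607] qv [-0.033 -0.007 -0.028  0.019 -0.022  0.004 -0.05 ] w 0.0857 F [-0.5 -2.  -0.2] yaw 0.0293 t 11.08
shift [-0.0199  0.0031  0.0147] spin -0.005987560669953318 rows 0.47615468956771206 pos [ 0.6308 -0.1756  0.1349] tilt [-0.0174  0.007  -0.9998] q [-0.1   0.71  0.54  1.61 -0.42  0.97  0.61] t 11.0833
```

```bash
python3 -m creep '{"xyz":[[-0.019,0.003,0.01],[0,0,0.025],[0,0,0.025],[0,0,0.02],[0,0,0]],"spin":[-0.006,0,0,0,0],"claw":[0.0854,0.0854,0.0854,0.0854,0.0854]}'
python3 hold.py
python3 -c "
from h import *
to(.6342,-.1953,.02,.0353)"
```

```text
clock: 11.5
tool_pos: [0.6339, -0.2033, 0.062]
ee_rot: [-0.002, 0.696, 0.718, -0.002]
force: [-0.1, -0.0, -0.0]
width: 0.0854
pos [ 0.6356 -0.2042  0.0654] tilt [-0.0017 -0.001 ] q [-0.035  0.788  0.488  1.644 -0.466  0.829  0.682] qv [-0.01  -0.02   0.006 -0.023 -0.001  0.006 -0.006] w 0.085 F [-0.7  0.4  0.4] yaw 0.0314 t 11.6
shift [ 0.009  -0.001   0.0454] spin -0.003909154813982907 rows 1.0876927181524265 pos [ 0.6356 -0.2042  0.0654] tilt [-0.0017 -0.001  -1.    ] q [-0.04  0.79  0.49  1.64 -0.47  0.83  0.68] t 11.6
```

```bash
python3 -m creep '{"xyz":[[0.005,-0.001,0.02],[0.004,0,0.02]],"spin":[0,0],"claw":[0.0854,0.0854]}'
python3 hold.py
python3 -c "
from h import *
to(.6342,-.1953,.003,.0353)
snap('scene','s4');i=cv2.imread('pics/s4.png');cv2.imwrite('pics/s4c.png',cv2.resize(i[180:330,230:430],(800,600),interpolation=cv2.INTER_CUBIC))"
```

```text
clock: 11.77
tool_pos: [0.6382, -0.1987, 0.0328]
ee_rot: [0.005, 0.696, 0.718, 0.001]
force: [1.0, -0.4, -0.8]
width: 0.0853
pos [ 0.637  -0.1973  0.0305] tilt [ 0.0052 -0.0036] q [-0.032  0.825  0.46   1.675 -0.494  0.753  0.696] qv [-0.001 -0.024  0.026 -0.026  0.016  0.042 -0.011] w 0.0852 F [0.5 1.1 0.8] yaw 0.0313 t 11.87
shift [ 0.0021 -0.0028  0.0275] spin -0.003952234358060247 rows 0.658622213898227 pos [ 0.637  -0.1973  0.0305] tilt [ 0.0052 -0.0036 -1.    ] q [-0.03  0.83  0.46  1.67 -0.49  0.75  0.7 ] t 11.8667
```

View pics/s4c.png

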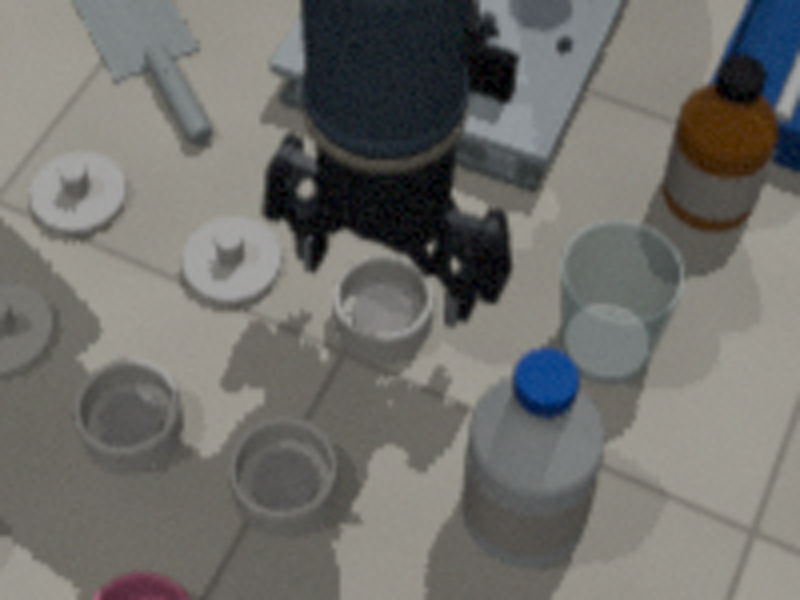

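```bash
python3 -m creep '{"xyz":[[0.001,-0.0015,0.014],[0.001,-0.0015,0.014]],"spin":[0,0],"claw":[0.0854,0.0854]}'
python3 hold.py
```

```text
clock: 12.08
tool_pos: [0.6382, -0.1983, 0.0099]
ee_rot: [0.008, 0.696, 0.718, 0.002]
force: [0.2, -0.7, -0.3]
width: 0.0856
pos [ 0.637  -0.1979  0.0084] tilt [ 0.0118 -0.0066] q [-0.022  0.849  0.44   1.692 -0.512  0.703  0.712] qv [-0.003 -0.013  0.012 -0.014  0.009  0.027 -0.008] w 0.0853 F [-0.1  0.3  0.3] yaw 0.0312 t 12.18
```

```bash
python3 -m creep '{"xyz":[[0.004,-0.0045,0.006]],"spin":[0],"claw":[0.0854]}'
python3 hold.py
```

```text
clock: 12.27
tool_pos: [0.6341, -0.1956, 0.0047]
ee_rot: [0.008, 0.696, 0.718, 0.002]
force: [0.3, 0.2, -0.3]
width: 0.0856
pos [ 0.632  -0.1936  0.003 ] tilt [ 0.0117 -0.0061] q [-0.024  0.85   0.433  1.712 -0.518  0.683  0.716] qv [-0.001  0.001  0.004 -0.017  0.005  0.013 -0.003] w 0.0855 F [ 0.1  0.4 -0.9] yaw 0.0314 t 12.37
```

```bash
python3 -m creep '{"xyz":[[-0.0012,0.001,0]],"spin":[0],"claw":[0.03]}'
python3 hold.py; python3 hold.py;python3 hold.py
```

```text
clock: 12.45
tool_pos: [0.6331, -0.1945, 0.0037]
ee_rot: [0.006, 0.696, 0.718, 0.002]
force: [0.6, -0.1, 0.6]
width: 0.0754
pos [ 0.6337 -0.1952  0.0039] tilt [ 0.013  -0.0066] q [-0.023  0.85   0.434  1.707 -0.518  0.686  0.716] qv [ 0.     0.001  0.    -0.004  0.004  0.012  0.005] w 0.0616 F [1.  0.1 3.1] yaw 0.0315 t 12.55
pos [ 0.6338 -0.1952  0.0045] tilt [ 0.0133 -0.0064] q [-0.023  0.849  0.435  1.707 -0.518  0.687  0.716] qv [-0.001  0.001 -0.002  0.001  0.001 -0.002 -0.   ] w 0.0599 F [-1.9  1.8  9. ] yaw 0.0315 t 12.65
pos [ 0.6338 -0.1952  0.0045] tilt [ 0.0134 -0.0065] q [-0.023  0.849  0.435  1.707 -0.518  0.686  0.716] qv [ 0.    -0.001  0.001  0.    -0.    -0.     0.001] w 0.0599 F [-1.8  2.1  8.4] yaw 0.0314 t 12.75
```

```bash
python3 -m creep '{"xyz":[[0,0,-0.015],[0,0,-0.035],[0,0,-0.035],[0,0,-0.03]],"spin":[0,0,0,0],"claw":[0.03,0.03,0.03,0.03]}'
python3 hold.py; python3 -c "
from h import *
to(.6292,.1545,.12,.0353)"
```

```text
clock: 13.08
tool_pos: [0.6287, -0.1933, 0.1174]
ee_rot: [0.002, 0.696, 0.718, -0.001]
force: [1.7, -1.1, -1.0]
width: 0.0592
pos [ 0.6315 -0.1949  0.1213] tilt [ 0.0101 -0.0061] q [-0.077  0.714  0.531  1.632 -0.433  0.903  0.646] qv [ 0.01   0.055 -0.045  0.062 -0.025 -0.069  0.025] w 0.0593 F [ 0.5 -1.  -0.8] yaw 0.0308 t 13.18
shift [ 0.3493  0.0084 -0.0009] spin -0.004498915272270532 rows 8.376094102310685 pos [ 0.6315 -0.1949  0.1213] tilt [ 0.0101 -0.0061 -0.9999] q [-0.08  0.71  0.53  1.63 -0.43  0.9   0.65] t 13.1833
```

```bash
python3 -m creep '{"xyz":[[0.02,0.001,-0.005],[0.039,0.001,0],[0.039,0.001,0],[0.039,0.001,0],[0.039,0.001,0],[0.039,0.001,0],[0.039,0.001,0],[0.039,0.001,0],[0.03,0.001,0]],"spin":[0,0,0,0,0,0,0,0,0],"claw":[0.03,0.03,0.03,0.03,0.03,0.03,0.03,0.03,0.03]}'
python3 hold.py; python3 -c "
from h import *
to(.6292,.1545,.12,.0353)"
```

```text
clock: 13.93
tool_pos: [0.6318, 0.1283, 0.1231]
ee_rot: [0.01, 0.702, 0.712, -0.0]
force: [0.7, 0.5, -0.9]
width: 0.0601
pos [0.6315 0.1329 0.1221] tilt [ 0.0125 -0.0114] q [-0.627  0.707  0.586  1.674 -0.462  0.892  0.16 ] qv [ 0.072 -0.012  0.065  0.037  0.032 -0.015  0.055] w 0.0597 F [ 0.3  0.3 -1.7] yaw 0.0203 t 14.03
shift [ 0.0217 -0.0019  0.0018] spin -0.015043597081748405 rows 0.5193956902431434 pos [0.6315 0.1329 0.1221] tilt [ 0.0125 -0.0114 -0.9999] q [-0.63  0.71  0.59  1.67 -0.46  0.89  0.16] t 14.0333
```

```bash
python3 -m creep '{"xyz":[[0.01,-0.002,0.01],[0.01,-0.001,0.02]],"spin":[-0.007,-0.007],"claw":[0.03,0.03]}'
python3 hold.py; python3 -c "
from h import *
to(.6292,.1545,.0465,.0353)"
```

```text
clock: 14.2
tool_pos: [0.6307, 0.1516, 0.0939]
ee_rot: [0.011, 0.695, 0.719, 0.002]
force: [0.0, 2.0, -1.1]
width: 0.0594
pos [0.6278 0.1518 0.0901] tilt [ 0.0112 -0.0138] q [-0.643  0.744  0.561  1.698 -0.485  0.834  0.163] qv [ 0.022 -0.033  0.049 -0.023  0.03   0.049 -0.007] w 0.0594 F [-0.5  0.6 -0.6] yaw 0.0351 t 14.3
shift [0.0032 0.0011 0.0435] spin -0.00021424343555676018 rows 1.043779896582829 pos [0.6278 0.1518 0.0901] tilt [ 0.0112 -0.0138 -0.9998] q [-0.64  0.74  0.56  1.7  -0.49  0.83  0.16] t 14.3
```

```bash
python3 -m creep '{"xyz":[[0.0015,0,0.014],[0.0015,0,0.014]],"spin":[0,0],"claw":[0.03,0.03]}'
python3 hold.py; python3 - <<'E'
from h import *
d,_=to(.6292,.1545,.0465,.0353)
z0=ctrl.observe()['tool_pos'][2]-.0045
for c in('scene','top'):
    im=snap(c,c+'5'); print(c,fitc(c,im,'dish',.629,.154,z0,.01))
i=cv2.imread('pics/scene5.png');cv2.imwrite('pics/s5c.png',cv2.resize(i[100:220,300:460],(800,600),interpolation=cv2.INTER_CUBIC))
E
```

```text
clock: 14.47
tool_pos: [0.6295, 0.1517, 0.0636]
ee_rot: [0.01, 0.695, 0.718, -0.0]
force: [0.2, 0.2, -1.6]
width: 0.0597
pos [0.6286 0.1514 0.0622] tilt [ 0.0115 -0.0158] q [-0.63   0.777  0.539  1.717 -0.508  0.783  0.178] qv [-0.004 -0.027  0.02  -0.023  0.013  0.033 -0.011] w 0.0596 F [-0.1 -0.1 -1.5] yaw 0.0322 t 14.57
shift [0.0034 0.0006 0.0157] spin -0.003146952704638384 rows 0.37539280664442176 pos [0.6286 0.1514 0.0622] tilt [ 0.0115 -0.0158 -0.9998] q [-0.63  0.78  0.54  1.72 -0.51  0.78  0.18] t 14.5667
scene (5.3599, 0.629, 0.151)
top (2.9379, 0.6405, 0.159)
```

View pics/s5c.png

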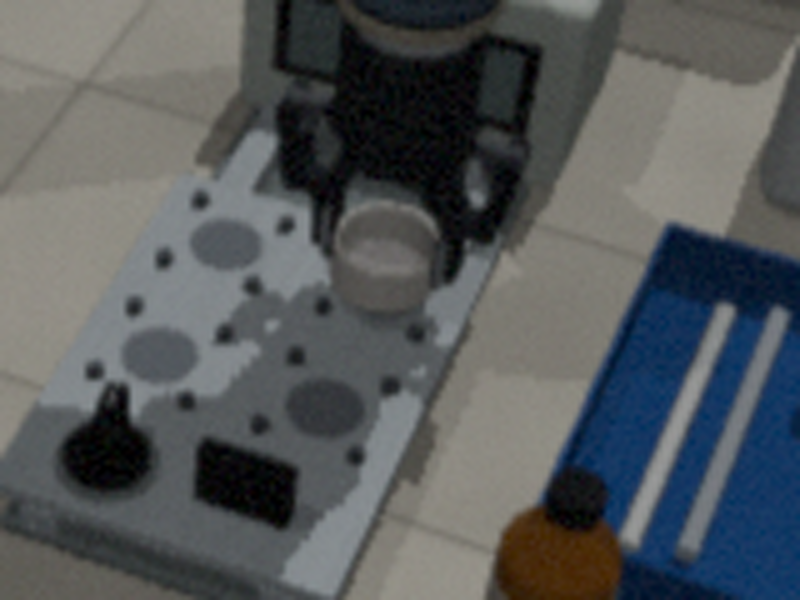

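```bash
python3 -m creep '{"xyz":[[0.004,0.0006,0.009]],"spin":[0],"claw":[0.03]}'
python3 hold.py
```

```text
clock: 14.75
tool_pos: [0.6319, 0.154, 0.0572]
ee_rot: [0.012, 0.696, 0.718, 0.001]
force: [0.4, 0.1, -0.1]
width: 0.0593
pos [0.6302 0.1558 0.0545] tilt [ 0.0136 -0.0148] q [-0.631  0.788  0.532  1.716 -0.516  0.77   0.178] qv [-0.005 -0.008  0.005 -0.003  0.008  0.016 -0.   ] w 0.0592 F [-1.4  0.8 -1.7] yaw 0.0323 t 14.85
```

```bash
python3 -m creep '{"xyz":[[-0.001,-0.001,0.0065]],"spin":[-0.003],"claw":[0.03]}'
python3 hold.py
```

```text
clock: 14.93
tool_pos: [0.6302, 0.1551, 0.0489]
ee_rot: [0.01, 0.694, 0.72, 0.0]
force: [0.2, -0.3, -0.1]
width: 0.0593
pos [0.6286 0.1545 0.0471] tilt [ 0.0123 -0.0151] q [-0.626  0.795  0.525  1.725 -0.521  0.755  0.187] qv [-0.002 -0.007  0.008 -0.008  0.007  0.015 -0.01 ] w 0.0596 F [-0.9 -0.3 -1.2] yaw 0.0355 t 15.03
```

```bash
python3 -m creep '{"xyz":[[0,0,0]],"spin":[0],"claw":[0.078]}'
python3 hold.py;  python3 -m creep '{"xyz":[[0,0,-0.015],[0,0,-0.035],[0,0,-0.04],[0,0,-0.02]],"spin":[0,0,0,0],"claw":[0.08,0.08,0.08,0.08]}'; python3 hold.py; python3 -c "
from h import *
to(.632,-.3218,.12,.0353)"
```

```text
clock: 15.12
tool_pos: [0.6286, 0.1544, 0.0471]
ee_rot: [0.01, 0.694, 0.719, -0.001]
force: [0.2, 0.3, -1.3]
width: 0.0701
pos [0.6287 0.1544 0.0473] tilt [ 0.0124 -0.0151] q [-0.626  0.795  0.525  1.725 -0.521  0.755  0.187] qv [ 0.001 -0.004 -0.    -0.004  0.    -0.    -0.   ] w 0.0779 F [ 0.9  0.  -0. ] yaw 0.0354 t 15.22
clock: 15.55
tool_pos: [0.6245, 0.1553, 0.1561]
ee_rot: [0.008, 0.695, 0.719, -0.006]
force: [0.7, -0.8, -0.1]
width: 0.0796
pos [0.6255 0.1556 0.1565] tilt [ 0.0063 -0.0173] q [-0.681  0.676  0.617  1.634 -0.431  0.97   0.112] qv [ 0.01   0.048 -0.039  0.06  -0.021 -0.056  0.019] w 0.08 F [ 0.9  0.4 -0.4] yaw 0.0349 t 15.65
shift [-0.4766 -0.0104  0.0448] spin -0.00044672839958503907 rows 11.42920663982399 pos [0.6255 0.1556 0.1565] tilt [ 0.0063 -0.0173 -0.9998] q [-0.68  0.68  0.62  1.63 -0.43  0.97  0.11] t 15.65
```

```bash
python3 -m creep '{"xyz":[[-0.02,0,0],[-0.04,-0.001,0],[-0.04,-0.001,0],[-0.04,-0.001,0],[-0.04,-0.001,0],[-0.04,-0.001,0],[-0.04,-0.001,0.004],[-0.04,-0.001,0.004],[-0.04,-0.001,0.004],[-0.04,-0.001,0.004],[-0.04,-0.001,0.004],[-0.03,-0.001,0]],"spin":[0,0,0,0,0,0,0,0,0,0,0,0],"claw":[0.0854,0.0854,0.0854,0.0854,0.0854,0.0854,0.0854,0.0854,0.0854,0.0854,0.0854,0.0854]}'
python3 hold.py;python3 - <<'E'
from h import *
to(.632,-.3218,.06,.0353)
im=snap('scene','scene6'); print(fitc('scene',im,'dish',.632,-.3218),fitc('scene',im,'dish',.532,-.328),fitc('scene',im,'dish',.629,.1545,.042))
i=cv2.imread('pics/scene6.png');cv2.imwrite('pics/s6c.png',cv2.resize(i[100:340,200:520],(800,600),interpolation=cv2.INTER_CUBIC))
E
```

```text
clock: 16.65
tool_pos: [0.6345, -0.2973, 0.1346]
ee_rot: [0.004, 0.687, 0.727, -0.001]
force: [0.4, 0.9, 0.0]
width: 0.086
pos [ 0.633  -0.3017  0.1353] tilt [ 0.0042 -0.0117] q [ 0.088  0.755  0.533  1.496 -0.418  0.996  0.778] qv [-0.074 -0.023 -0.049  0.034 -0.019  0.001 -0.042] w 0.0855 F [ 0.  -0.2 -0.4] yaw 0.0507 t 16.75
shift [-0.0192 -0.0023  0.0755] spin 0.0153676514161174 rows 1.8110126542598683 pos [ 0.633  -0.3017  0.1353] tilt [ 0.0042 -0.0117 -0.9999] q [ 0.09  0.75  0.53  1.5  -0.42  1.    0.78] t 16.75
(9.8925, 0.632, -0.3213) (9.6926, 0.532, -0.328) (7.8405, 0.6285, 0.154)
```

View pics/s6c.png

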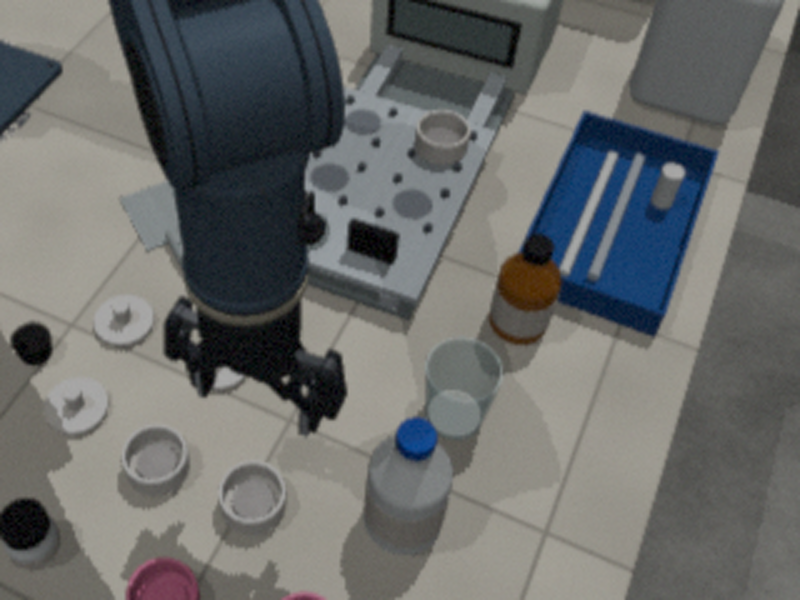

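```bash
python3 -m creep '{"xyz":[[-0.009,-0.001,0.02],[-0.009,-0.001,0.025],[0,0,0.025]],"spin":[0.008,0.008,0],"claw":[0.0854,0.0854,0.0854]}'
python3 hold.py; python3 -c "
from h import *
to(.632,-.3216,.0045,.0353)"
```

```text
clock: 17.05
tool_pos: [0.6376, -0.3153, 0.0679]
ee_rot: [0.008, 0.693, 0.721, 0.001]
force: [-0.5, -0.5, -0.5]
width: 0.0853
pos [ 0.6355 -0.3114  0.0638] tilt [ 0.0065 -0.0044] q [ 0.128  0.835  0.487  1.535 -0.466  0.881  0.818] qv [-0.016 -0.048  0.028 -0.05   0.021  0.064 -0.018] w 0.0853 F [1.  0.9 0. ] yaw 0.0415 t 17.15
shift [-0.0098 -0.0043  0.0593] spin 0.006193392217235472 rows 1.4220961003810606 pos [ 0.6355 -0.3114  0.0638] tilt [ 0.0065 -0.0044 -1.    ] q [ 0.13  0.84  0.49  1.53 -0.47  0.88  0.82] t 17.15
```

```bash
python3 -m creep '{"xyz":[[-0.005,-0.003,0.016],[-0.004,-0.003,0.016]],"spin":[0.003,0.003],"claw":[0.0854,0.0854]}'
python3 hold.py; python3 -c "
from h import *
to(.632,-.3216,.0045,.0353)"
```

```text
clock: 17.32
tool_pos: [0.6332, -0.3177, 0.0345]
ee_rot: [0.005, 0.693, 0.721, 0.002]
force: [-0.2, 0.2, -0.5]
width: 0.0854
pos [ 0.632  -0.3178  0.0332] tilt [ 0.008  -0.0031] q [ 0.15   0.868  0.466  1.555 -0.486  0.827  0.843] qv [-0.008 -0.028  0.017 -0.03   0.009  0.031 -0.014] w 0.0852 F [ 0.3 -0.7  0.3] yaw 0.0389 t 17.42
shift [-0.0037 -0.0004  0.0288] spin 0.00364615273129143 rows 0.6895326576858697 pos [ 0.632  -0.3178  0.0332] tilt [ 0.008  -0.0031 -1.    ] q [ 0.15  0.87  0.47  1.56 -0.49  0.83  0.84] t 17.4167
```

```bash
python3 -m creep '{"xyz":[[-0.002,-0.001,0.014],[-0.0015,-0.0015,0.014]],"spin":[0.002,0.001],"claw":[0.0854,0.0854]}'
python3 hold.py; python3 -c "
from h import *
to(.632,-.3216,.0045,.0353)"
```

```text
clock: 17.58
tool_pos: [0.6334, -0.3208, 0.0093]
ee_rot: [0.007, 0.693, 0.721, 0.003]
force: [0.6, -0.4, -0.3]
width: 0.0855
pos [ 0.6318 -0.3204  0.0072] tilt [ 0.0108 -0.0035] q [ 0.164  0.898  0.446  1.568 -0.503  0.781  0.86 ] qv [-0.002 -0.019  0.015 -0.015  0.011  0.03  -0.011] w 0.0855 F [-0.6 -0.8  0.2] yaw 0.0378 t 17.68
shift [-0.0012  0.0001  0.0027] spin 0.0025381159439725742 rows 0.06441720590931517 pos [ 0.6318 -0.3204  0.0072] tilt [ 0.0108 -0.0035 -0.9999] q [ 0.16  0.9   0.45  1.57 -0.5   0.78  0.86] t 17.6833
```

```bash
python3 -m creep '{"xyz":[[-0.001,0,0.0025]],"spin":[0.002],"claw":[0.03]}'
python3 hold.py; python3 hold.py;python3 hold.py
python3 -m creep '{"xyz":[[0,0,-0.015],[0,0,-0.035],[0,0,-0.035],[0,0,-0.03]],"spin":[0,0,0,0],"claw":[0.03,0.03,0.03,0.03]}'
python3 hold.py; python3 -c "
from h import *
to(.6327,.0546,.12,.0353)"
```

```text
clock: 17.77
tool_pos: [0.6324, -0.3213, 0.0053]
ee_rot: [0.005, 0.694, 0.72, 0.003]
force: [0.4, -0.4, 0.3]
width: 0.0757
pos [ 0.6321 -0.3214  0.0048] tilt [ 0.0109 -0.0034] q [ 0.166  0.901  0.445  1.567 -0.505  0.778  0.86 ] qv [-0.005 -0.033  0.018 -0.013  0.007  0.036  0.003] w 0.0613 F [-6.5  5.1 43.3] yaw 0.0359 t 17.87
pos [ 0.6322 -0.3216  0.0055] tilt [ 0.0116 -0.0038] q [ 0.165  0.9    0.446  1.566 -0.504  0.779  0.86 ] qv [-0.001  0.002 -0.002  0.001 -0.001 -0.006  0.   ] w 0.0608 F [ 0.1 -1.3  0.6] yaw 0.0359 t 17.97
pos [ 0.6322 -0.3216  0.0054] tilt [ 0.0117 -0.0039] q [ 0.166  0.9    0.446  1.567 -0.504  0.778  0.86 ] qv [-0.001 -0.     0.001  0.001  0.    -0.001  0.001] w 0.0604 F [-0.   0.6  3.5] yaw 0.0358 t 18.07
clock: 18.4
tool_pos: [0.6268, -0.3184, 0.1188]
ee_rot: [-0.001, 0.695, 0.719, 0.0]
force: [0.2, -0.1, -1.2]
width: 0.0607
pos [ 0.6295 -0.3207  0.1234] tilt [ 0.0074 -0.0022] q [ 0.128  0.773  0.523  1.49  -0.433  0.987  0.801] qv [ 0.009  0.055 -0.038  0.061 -0.02  -0.069  0.018] w 0.0607 F [ 0.1 -0.5 -0.9] yaw 0.0351 t 18.5
shift [0.375  0.0164 0.0026] spin -0.0001517651120948038 rows 8.99198493081205 pos [ 0.6295 -0.3207  0.1234] tilt [ 0.0074 -0.0022 -1.    ] q [ 0.13  0.77  0.52  1.49 -0.43  0.99  0.8 ] t 18.5
```

```bash
python3 -m creep '{"xyz":[[0.02,0.001,0],[0.04,0.0015,0],[0.04,0.0015,0],[0.04,0.0015,0],[0.04,0.0015,0],[0.04,0.0015,0],[0.04,0.0015,0],[0.04,0.0015,0],[0.04,0.0015,0],[0.04,0.0015,0]],"spin":[0,0,0,0,0,0,0,0,0,0],"claw":[0.03,0.03,0.03,0.03,0.03,0.03,0.03,0.03,0.03,0.03]}'
python3 hold.py; python3 -c "
from h import *
to(.6327,.0546,.0474,.0353)"
```

```text
clock: 19.33
tool_pos: [0.6305, 0.0589, 0.1289]
ee_rot: [0.009, 0.702, 0.712, 0.001]
force: [1.2, 0.5, -3.1]
width: 0.0605
pos [0.6305 0.0675 0.1277] tilt [ 0.0133 -0.0064] q [-0.531  0.685  0.589  1.703 -0.462  0.883  0.274] qv [ 0.085 -0.006  0.073  0.03   0.038 -0.018  0.07 ] w 0.0604 F [-0.4 -0.  -2.9] yaw 0.0264 t 19.43
shift [-0.0125  0.0008  0.0804] spin -0.008921211561019549 rows 1.9274730219556504 pos [0.6305 0.0675 0.1277] tilt [ 0.0133 -0.0064 -0.9999] q [-0.53  0.68  0.59  1.7  -0.46  0.88  0.27] t 19.4333
```

```bash
python3 -m creep '{"xyz":[[-0.007,0.0005,0.02],[-0.005,0.0005,0.028]],"spin":[-0.005,-0.004],"claw":[0.03,0.03]}'
python3 hold.py; python3 -c "
from h import *
to(.6327,.0546,.0474,.0353)"
```

```text
clock: 19.6
tool_pos: [0.6357, 0.0602, 0.0844]
ee_rot: [0.009, 0.691, 0.722, 0.006]
force: [1.0, 0.8, -1.9]
width: 0.0605
pos [0.6324 0.0582 0.0802] tilt [ 0.0135 -0.0056] q [-0.488  0.737  0.542  1.741 -0.5    0.791  0.333] qv [-0.005 -0.04   0.039 -0.041  0.026  0.07  -0.042] w 0.0605 F [-0.9 -0.5 -1.3] yaw 0.0402 t 19.7
shift [-0.0034 -0.0003  0.0328] spin 0.0049100806047541745 rows 0.7874504714575014 pos [0.6324 0.0582 0.0802] tilt [ 0.0135 -0.0056 -0.9999] q [-0.49  0.74  0.54  1.74 -0.5   0.79  0.33] t 19.7
```

```bash
python3 -m creep '{"xyz":[[-0.0015,-0.0005,0.012],[-0.0015,-0.0005,0.012]],"spin":[0.003,0.002],"claw":[0.03,0.03]}'
python3 hold.py; python3 - <<'E'
from h import *
to(.6327,.0546,.0479,.0353)
o=ctrl.observe()['tool_pos']
im=snap('scene','scene7'); print(o,fitc('scene',im,'dish',.632,.056,o[2]-.0054))
E
```

```text
clock: 19.87
tool_pos: [0.6332, 0.0543, 0.0582]
ee_rot: [0.008, 0.695, 0.719, 0.004]
force: [-0.5, 0.2, -1.7]
width: 0.0605
pos [0.6324 0.0539 0.0571] tilt [ 0.0144 -0.0058] q [-0.47   0.764  0.521  1.759 -0.522  0.745  0.351] qv [-0.008 -0.021  0.014 -0.023  0.012  0.028 -0.013] w 0.0609 F [-0.9  0.2 -1.5] yaw 0.0332 t 19.97
shift [0.0008 0.0002 0.0092] spin -0.0020831400046117388 rows 0.21998046575924068 pos [0.6324 0.0539 0.0571] tilt [ 0.0144 -0.0058 -0.9999] q [-0.47  0.76  0.52  1.76 -0.52  0.74  0.35] t 19.9667
[0.63239406 0.05387923 0.05707406] (5.3284, 0.632, 0.054)
```

Good. Lower and release.

```bash
python3 -m creep '{"xyz":[[0.001,0.0005,0.0075]],"spin":[-0.002],"claw":[0.03]}'
python3 hold.py
```

```text
clock: 20.1
tool_pos: [0.6346, 0.0545, 0.052]
ee_rot: [0.008, 0.695, 0.719, 0.004]
force: [0.6, -0.3, -1.3]
width: 0.0605
pos [0.6333 0.0553 0.05  ] tilt [ 0.0149 -0.0054] q [-0.467  0.773  0.513  1.762 -0.528  0.732  0.357] qv [-0.004 -0.006  0.006 -0.006  0.006  0.015 -0.007] w 0.0609 F [-1.  -0.6 -1.1] yaw 0.0356 t 20.2
```

```bash
python3 -m creep '{"xyz":[[-0.0005,-0.0005,0.0015]],"spin":[0],"claw":[0.03]}'
python3 hold.py
python3 -m creep '{"xyz":[[0,0,0]],"spin":[0],"claw":[0.078]}'
python3 hold.py;  python3 -m creep '{"xyz":[[0,0,-0.015],[0,0,-0.035],[0,0,-0.04],[0,0,-0.02]],"spin":[0,0,0,0],"claw":[0.08,0.08,0.08,0.08]}'; python3 hold.py; python3 -c "
from h import *
to(.532,-.3283,.12,.0353)"
```

```text
clock: 20.28
tool_pos: [0.6332, 0.0549, 0.0487]
ee_rot: [0.007, 0.694, 0.72, 0.004]
force: [0.1, 0.5, -0.2]
width: 0.0604
pos [0.6328 0.0548 0.0484] tilt [ 0.0148 -0.0053] q [-0.465  0.774  0.512  1.764 -0.529  0.729  0.359] qv [-0.001 -0.003  0.002 -0.002  0.001  0.004 -0.002] w 0.0606 F [-0.7 -0.8 -2.1] yaw 0.0357 t 20.38
clock: 20.47
tool_pos: [0.6329, 0.0547, 0.0487]
ee_rot: [0.007, 0.694, 0.72, 0.003]
force: [0.7, 0.6, 0.6]
width: 0.0712
pos [0.6331 0.0547 0.0488] tilt [ 0.0155 -0.0053] q [-0.465  0.774  0.512  1.764 -0.529  0.729  0.359] qv [ 0.     0.001 -0.003 -0.    -0.001  0.002  0.001] w 0.0783 F [-0.1  0.2  0.1] yaw 0.0356 t 20.57
clock: 20.9
tool_pos: [0.6286, 0.0551, 0.1579]
ee_rot: [0.005, 0.695, 0.719, -0.0]
force: [2.2, -0.7, 0.3]
width: 0.0799
pos [0.6296 0.0553 0.1582] tilt [ 0.0095 -0.0064] q [-0.525  0.651  0.61   1.674 -0.434  0.946  0.279] qv [ 0.009  0.049 -0.043  0.057 -0.026 -0.057  0.02 ] w 0.08 F [ 0.7 -0.1 -0.2] yaw 0.0355 t 21.0
shift [-0.3797 -0.1115  0.0398] spin 0.00016388949543832965 rows 9.104486431391262 pos [0.6296 0.0553 0.1582] tilt [ 0.0095 -0.0064 -0.9999] q [-0.53  0.65  0.61  1.67 -0.43  0.95  0.28] t 21.0
```

```bash
python3 -m creep '{"xyz":[[-0.02,-0.006,0],[-0.04,-0.012,0.003],[-0.04,-0.012,0.004],[-0.04,-0.012,0.004],[-0.04,-0.012,0.004],[-0.04,-0.012,0.004],[-0.04,-0.012,0.004],[-0.04,-0.012,0.004],[-0.04,-0.012,0.004],[-0.03,-0.008,0]],"spin":[0,0,0,0,0,0,0,0,0,0],"claw":[0.0854,0.0854,0.0854,0.0854,0.0854,0.0854,0.0854,0.0854,0.0854,0.0854]}'
python3 hold.py;python3 - <<'E'
from h import *
to(.532,-.3283,.06,.0353)
im=snap('scene','scene8'); print(fitc('scene',im,'dish',.532,-.328),fitc('scene',im,'dish',.6327,.055,.042),fitc('scene',im,'dish',.629,.1545,.042))
E
```

```text
clock: 21.83
tool_pos: [0.5376, -0.3121, 0.1215]
ee_rot: [0.004, 0.686, 0.727, 0.004]
force: [-0.1, -0.3, -0.2]
width: 0.0854
pos [ 0.5362 -0.3164  0.1224] tilt [ 0.0113 -0.0022] q [ 0.144  0.662  0.525  1.737 -0.429  0.848  0.914] qv [-0.08  -0.012 -0.058  0.017 -0.021  0.007 -0.057] w 0.0855 F [-0.1  0.3  0.4] yaw 0.0509 t 21.93
shift [-0.0115 -0.0055  0.0624] spin 0.01558807761940173 rows 1.4965202231293186 pos [ 0.5362 -0.3164  0.1224] tilt [ 0.0113 -0.0022 -0.9999] q [ 0.14  0.66  0.52  1.74 -0.43  0.85  0.91] t 21.9333
(9.5492, 0.532, -0.328) (8.289, 0.6327, 0.0545) (7.7667, 0.6285, 0.154)
```

Both dishes are in place; the third is unmoved.

```bash
python3 -m creep '{"xyz":[[-0.006,-0.004,0.02],[-0.005,-0.004,0.02],[0,-0.002,0.02]],"spin":[0.008,0.008,0],"claw":[0.0854,0.0854,0.0854]}'
python3 hold.py; python3 -c "
from h import *
to(.532,-.3283,.006,.0353)"
```

```text
clock: 22.23
tool_pos: [0.5329, -0.3228, 0.0631]
ee_rot: [0.007, 0.693, 0.721, 0.006]
force: [0.0, 0.2, 0.1]
width: 0.0856
pos [ 0.5312 -0.3202  0.0605] tilt [0.0135 0.0038] q [ 0.192  0.732  0.467  1.792 -0.487  0.725  0.966] qv [-0.019 -0.037  0.03  -0.046  0.025  0.06  -0.025] w 0.0854 F [ 0.4 -0.4 -0.2] yaw 0.0412 t 22.33
shift [-0.0083 -0.0002  0.0545] spin 0.005894046818797571 rows 1.3075212520617234 pos [ 0.5312 -0.3202  0.0605] tilt [ 0.0135  0.0038 -0.9999] q [ 0.19  0.73  0.47  1.79 -0.49  0.72  0.97] t 22.3333
```

```bash
python3 -m creep '{"xyz":[[-0.004,-0.001,0.016],[-0.004,-0.001,0.016]],"spin":[0.003,0.003],"claw":[0.0854,0.0854]}'
python3 hold.py; python3 -c "
from h import *
to(.532,-.3283,.006,.0353)"
```

```text
clock: 22.5
tool_pos: [0.5329, -0.326, 0.0307]
ee_rot: [0.005, 0.693, 0.721, 0.007]
force: [0.5, 0.5, -0.8]
width: 0.0852
pos [ 0.5319 -0.326   0.0295] tilt [0.0146 0.0048] q [ 0.221  0.774  0.436  1.801 -0.515  0.671  0.994] qv [-0.009 -0.031  0.022 -0.016  0.015  0.035 -0.014] w 0.0852 F [-0.6 -0.   0.4] yaw 0.0382 t 22.6
shift [-0.0024 -0.0003  0.0235] spin 0.002853893733746782 rows 0.5627223547890193 pos [ 0.5319 -0.326   0.0295] tilt [ 0.0146  0.0048 -0.9999] q [ 0.22  0.77  0.44  1.8  -0.51  0.67  0.99] t 22.6
```

```bash
python3 -m creep '{"xyz":[[-0.0015,-0.001,0.012],[-0.001,-0.001,0.0125]],"spin":[0.002,0.001],"claw":[0.0854,0.0854]}'
python3 hold.py; python3 -c "
from h import *
to(.532,-.3283,.006,.0353)"
```

```text
clock: 22.77
tool_pos: [0.5331, -0.3282, 0.0076]
ee_rot: [0.006, 0.694, 0.72, 0.008]
force: [-0.1, 1.2, 0.0]
width: 0.0852
pos [ 0.5319 -0.3277  0.0059] tilt [0.0165 0.0045] q [ 0.239  0.805  0.41   1.811 -0.535  0.626  1.013] qv [-0.    -0.018  0.016 -0.012  0.014  0.029 -0.011] w 0.0851 F [-1.2 -0.7  0.2] yaw 0.0368 t 22.87
shift [-0.0006  0.0001 -0.0001] spin 0.0015193306287415442 rows 0.01378979295934616 pos [ 0.5319 -0.3277  0.0059] tilt [ 0.0165  0.0045 -0.9999] q [ 0.24  0.8   0.41  1.81 -0.54  0.63  1.01] t 22.8667
```

```bash
python3 -m creep '{"xyz":[[-0.0005,0,-0.001]],"spin":[0.001],"claw":[0.03]}'
python3 hold.py; python3 hold.py;python3 hold.py
python3 -m creep '{"xyz":[[0,0,-0.015],[0,0,-0.035],[0,0,-0.035],[0,0,-0.03]],"spin":[0,0,0,0],"claw":[0.03,0.03,0.03,0.03]}'
python3 hold.py; python3 -c "
from h import *
to(.5293,.1510,.12,.0353)"
```

```text
clock: 22.95
tool_pos: [0.5318, -0.328, 0.0068]
ee_rot: [0.004, 0.694, 0.72, 0.007]
force: [0.6, -0.2, 0.3]
width: 0.0757
pos [ 0.5322 -0.3283  0.0075] tilt [0.017  0.0043] q [ 0.238  0.803  0.412  1.809 -0.535  0.629  1.011] qv [-0.004 -0.035  0.017 -0.011  0.003  0.034  0.001] w 0.0613 F [-7.9  5.2 52.6] yaw 0.0358 t 23.05
pos [ 0.5321 -0.3283  0.0081] tilt [0.0174 0.0046] q [ 0.238  0.802  0.412  1.809 -0.535  0.63   1.012] qv [-0.001 -0.    -0.001  0.    -0.    -0.004  0.002] w 0.0606 F [-1.5  2.   7.6] yaw 0.0356 t 23.15
pos [ 0.5321 -0.3283  0.0081] tilt [0.0174 0.0045] q [ 0.238  0.802  0.412  1.81  -0.535  0.63   1.012] qv [-0.002 -0.001  0.001 -0.     0.002 -0.002 -0.001] w 0.0607 F [-1.2  2.3  7.3] yaw 0.0355 t 23.25
clock: 23.58
tool_pos: [0.5269, -0.3262, 0.1221]
ee_rot: [-0.001, 0.695, 0.719, 0.006]
force: [0.3, -0.8, -1.7]
width: 0.0602
pos [ 0.5292 -0.3284  0.1257] tilt [0.0152 0.006 ] q [ 0.172  0.658  0.525  1.732 -0.436  0.859  0.929] qv [ 0.013  0.056 -0.047  0.058 -0.03  -0.073  0.026] w 0.0607 F [-0.1 -0.7 -1.6] yaw 0.035 t 23.68
shift [0.4791 0.0168 0.0085] spin -0.0002738782575331111 rows 11.488627253199313 pos [ 0.5292 -0.3284  0.1257] tilt [ 0.0152  0.006  -0.9999] q [ 0.17  0.66  0.53  1.73 -0.44  0.86  0.93] t 23.6833
```

```bash
python3 -m creep '{"xyz":[[0.02,0.001,0],[0.04,0.0014,0],[0.04,0.0014,0],[0.04,0.0014,0],[0.04,0.0014,0],[0.04,0.0014,0],[0.04,0.0014,0],[0.04,0.0014,0],[0.04,0.0014,0],[0.04,0.0014,0],[0.04,0.0014,0],[0.03,0.0014,0],[0.015,0.0014,0]],"spin":[0,0,0,0,0,0,0,0,0,0,0,0,0],"claw":[0.03,0.03,0.03,0.03,0.03,0.03,0.03,0.03,0.03,0.03,0.03,0.03,0.03]}'
python3 hold.py; python3 -c "
from h import *
to(.5293,.1510,.0511,.0353)"
```

```text
clock: 24.77
tool_pos: [0.5299, 0.1499, 0.1261]
ee_rot: [0.007, 0.698, 0.716, 0.007]
force: [0.5, 0.6, -1.4]
width: 0.0605
pos [0.5301 0.1496 0.1259] tilt [ 0.0207 -0.0003] q [-0.764  0.584  0.619  1.931 -0.479  0.754  0.154] qv [ 0.06  -0.014  0.05   0.032  0.022 -0.011  0.04 ] w 0.0604 F [-0.   0.1 -2.1] yaw 0.0269 t 24.87
shift [ 0.0014 -0.0023  0.0747] spin -0.008425358505141256 rows 1.791806436065403 pos [0.5301 0.1496 0.1259] tilt [ 2.070e-02 -3.000e-04 -9.998e-01] q [-0.76  0.58  0.62  1.93 -0.48  0.75  0.15] t 24.8667
```

```bash
python3 -m creep '{"xyz":[[0.001,-0.002,0.022],[0.001,-0.001,0.025]],"spin":[-0.005,-0.004],"claw":[0.03,0.03]}'
python3 hold.py; python3 -c "
from h import *
to(.5293,.1510,.0511,.0353)"
```

```text
clock: 25.03
tool_pos: [0.5307, 0.1522, 0.0814]
ee_rot: [0.01, 0.693, 0.72, 0.01]
force: [-0.7, 0.1, -1.8]
width: 0.0607
pos [0.5285 0.1508 0.0789] tilt [ 0.0221 -0.001 ] q [-0.723  0.642  0.554  1.977 -0.538  0.647  0.21 ] qv [-0.006 -0.042  0.052 -0.04   0.042  0.07  -0.044] w 0.0606 F [-0.6  0.6 -1.2] yaw 0.0363 t 25.13
shift [0.0002 0.0002 0.0278] spin 0.0010236307875475248 rows 0.6658052892547257 pos [0.5285 0.1508 0.0789] tilt [ 0.0221 -0.001  -0.9998] q [-0.72  0.64  0.55  1.98 -0.54  0.65  0.21] t 25.1333
```

```bash
python3 -m creep '{"xyz":[[0,-0.0005,0.017]],"spin":[0],"claw":[0.03]}'
python3 hold.py; python3 - <<'E'
from h import *
to(.5293,.1510,.0511,.0353)
o=ctrl.observe()['tool_pos']
im=snap('scene','scene9'); print(o,fitc('scene',im,'dish',.5293,.151,o[2]-.0081))
E
```

```text
clock: 25.22
tool_pos: [0.53, 0.1499, 0.0639]
ee_rot: [0.009, 0.695, 0.719, 0.009]
force: [1.6, 0.0, -1.6]
width: 0.0606
pos [0.5273 0.1496 0.0611] tilt [ 0.0193 -0.0022] q [-0.705  0.666  0.528  1.992 -0.56   0.61   0.229] qv [-0.013 -0.031  0.029 -0.027  0.025  0.042 -0.023] w 0.0603 F [-0.6 -0.1 -1.3] yaw 0.0349 t 25.32
shift [0.0013 0.0018 0.01  ] spin -0.00042555668520694034 rows 0.2394043102718916 pos [0.5273 0.1496 0.0611] tilt [ 0.0193 -0.0022 -0.9998] q [-0.7   0.67  0.53  1.99 -0.56  0.61  0.23] t 25.3167
[0.52733943 0.14962075 0.06105015] (5.2412, 0.5273, 0.15)
```

```bash
python3 -m creep '{"xyz":[[0.0015,0.002,0.0085]],"spin":[0],"claw":[0.03]}'
python3 hold.py
```

```text
clock: 25.45
tool_pos: [0.5312, 0.1506, 0.0555]
ee_rot: [0.009, 0.695, 0.719, 0.008]
force: [0.4, 0.1, -1.6]
width: 0.0604
pos [0.5306 0.1512 0.0538] tilt [ 0.0211 -0.0016] q [-0.697  0.679  0.518  1.989 -0.57   0.598  0.235] qv [-0.006 -0.009  0.006  0.003  0.006  0.012 -0.004] w 0.0607 F [-0.1 -0.1 -0.4] yaw 0.0344 t 25.55
```

```bash
python3 -m creep '{"xyz":[[0,-0.001,0.0025]],"spin":[0],"claw":[0.03]}'
python3 hold.py
```

```text
clock: 25.63
tool_pos: [0.5303, 0.1512, 0.0519]
ee_rot: [0.008, 0.695, 0.719, 0.007]
force: [-0.5, 0.1, -1.1]
width: 0.0605
pos [0.5296 0.1512 0.0514] tilt [ 0.0212 -0.0014] q [-0.696  0.681  0.514  1.993 -0.574  0.591  0.238] qv [-0.002 -0.001  0.001 -0.001  0.005  0.008 -0.003] w 0.0608 F [ 0.2  0.3 -1.4] yaw 0.0343 t 25.73
```

```bash

python3 -m creep '{"xyz":[[0,0,0]],"spin":[0],"claw":[0.078]}'
python3 hold.py;  python3 -m creep '{"xyz":[[0,0,-0.015],[0,0,-0.035],[0,0,-0.04],[0,0,-0.02]],"spin":[0,0,0,0],"claw":[0.078,0.078,0.06,0.06]}'; python3 hold.py; python3 -c "
from h import *
to(.5285,-.2012,.12,.0353)"
```

```text
clock: 25.82
tool_pos: [0.5298, 0.1512, 0.0517]
ee_rot: [0.008, 0.695, 0.719, 0.007]
force: [0.2, 0.1, 0.4]
width: 0.0712
pos [0.5298 0.1512 0.0517] tilt [ 0.0217 -0.0013] q [-0.696  0.68   0.514  1.993 -0.574  0.591  0.238] qv [ 0.001  0.001  0.001 -0.001 -0.002 -0.001  0.   ] w 0.0778 F [-0.2 -0.8 -0.4] yaw 0.0344 t 25.92
clock: 26.25
tool_pos: [0.5249, 0.1502, 0.1616]
ee_rot: [0.007, 0.695, 0.719, 0.003]
force: [0.5, -0.4, 0.2]
width: 0.06
pos [0.5259 0.1508 0.1619] tilt [ 0.0163 -0.0038] q [-0.805  0.54   0.667  1.898 -0.433  0.836  0.119] qv [ 0.018  0.05  -0.049  0.053 -0.035 -0.061  0.029] w 0.0602 F [0.4 0.4 0.2] yaw 0.0339 t 26.35
shift [-0.3517 -0.01    0.0432] spin -0.0013695789498913147 rows 8.43400561895284 pos [0.5259 0.1508 0.1619] tilt [ 0.0163 -0.0038 -0.9999] q [-0.8   0.54  0.67  1.9  -0.43  0.84  0.12] t 26.35
```

```bash
python3 -m creep '{"xyz":[[-0.02,-0.001,0],[-0.04,-0.001,0.004],[-0.04,-0.001,0.004],[-0.04,-0.001,0.004],[-0.04,-0.001,0.004],[-0.04,-0.001,0.004],[-0.04,-0.001,0.004],[-0.04,-0.001,0.004],[-0.04,-0.001,0.004],[-0.02,-0.001,0]],"spin":[0,0,0,0,0,0,0,0,0,0],"claw":[0.04,0.04,0.04,0.04,0.04,0.04,0.04,0.04,0.04,0.04]}'
python3 hold.py;python3 - <<'E'
from h import *
to(.5285,-.2012,.06,.0353)
for c in('scene','top'):
  im=snap(c,c+'10'); print(fitc(c,im,'dish',.5293,.151,.042),fitc(c,im,'dish',.6327,.055,.042),fitc(c,im,'dish',.629,.1545,.042),[fitc(c,im,'cover',*p) for p in((.5285,-.2012),(.4107,-.1997),(.4248,-.309))])
i=cv2.imread('pics/scene10.png');cv2.imwrite('pics/s10c.png',cv2.resize(i[100:340,200:520],(800,600),interpolation=cv2.INTER_CUBIC))
E
```

```text
clock: 27.18
tool_pos: [0.532, -0.2131, 0.1256]
ee_rot: [0.006, 0.688, 0.726, 0.007]
force: [-0.8, -0.5, 1.0]
width: 0.0399
pos [ 0.5319 -0.2132  0.126 ] tilt [0.0175 0.0014] q [-0.049  0.599  0.556  1.87  -0.448  0.783  0.8  ] qv [-0.072 -0.014 -0.044  0.025 -0.014  0.009 -0.046] w 0.04 F [ 0.2  0.7 -0.1] yaw 0.0515 t 27.28
shift [ 0.0121 -0.0039  0.0659] spin 0.01623827906885289 rows 1.5810222219386747 pos [ 0.5319 -0.2132  0.126 ] tilt [ 0.0175  0.0014 -0.9998] q [-0.05  0.6   0.56  1.87 -0.45  0.78  0.8 ] t 27.2833
(6.8282, 0.5293, 0.1515) (8.2053, 0.6327, 0.0545) (7.857, 0.6285, 0.154) [(4.932, 0.5285, -0.2002), (5.078, 0.4107, -0.1992), (4.4487, 0.4243, -0.308)]
(12.4476, 0.5288, 0.152) (11.4005, 0.6327, 0.055) (12.3436, 0.6285, 0.155) [(0.5681, 0.528, -0.2027), (0.4062, 0.3942, -0.2157), (1.3788, 0.4168, -0.3105)]
```

View pics/s10c.png

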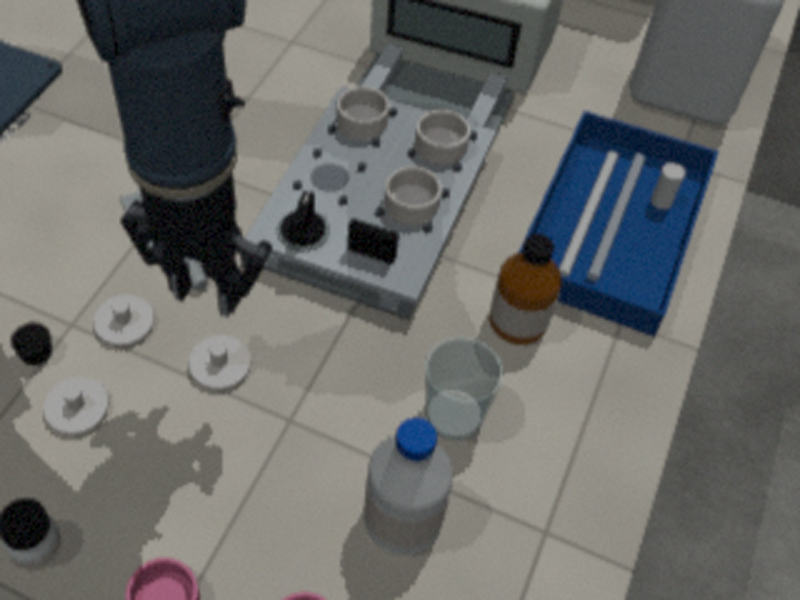

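```bash
python3 -m creep '{"xyz":[[0.006,-0.003,0.02],[0.006,-0.002,0.025],[0,-0.001,0.025]],"spin":[0.008,0.008,0],"claw":[0.04,0.04,0.04]}'
python3 hold.py; python3 -c "
from h import *
to(.5285,-.2010,.0155,.0353)"
```

```text
clock: 27.63
tool_pos: [0.5313, -0.1923, 0.0578]
ee_rot: [0.008, 0.691, 0.723, 0.011]
force: [0.4, 1.1, 0.3]
width: 0.0402
pos [ 0.529  -0.1918  0.0553] tilt [0.0192 0.0066] q [-0.027  0.677  0.471  1.955 -0.537  0.618  0.844] qv [-0.005 -0.049  0.057 -0.051  0.043  0.074 -0.032] w 0.0398 F [ 0.8  0.6 -0.2] yaw 0.0454 t 27.73
shift [-0.0094 -0.0017  0.0398] spin 0.010078277634259392 rows 0.9536579565380927 pos [ 0.529  -0.1918  0.0553] tilt [ 0.0192  0.0066 -0.9998] q [-0.03  0.68  0.47  1.95 -0.54  0.62  0.84] t 27.7333
```

```bash
python3 -m creep '{"xyz":[[-0.008,-0.001,0.012]],"spin":[0.01],"claw":[0.04]}'
python3 hold.py; python3 -c "
from h import *
to(.5285,-.2010,.0155,.0353)"
```

```text
clock: 27.82
tool_pos: [0.53, -0.198, 0.0446]
ee_rot: [0.005, 0.693, 0.72, 0.01]
force: [0.5, 0.0, 0.0]
width: 0.0402
pos [ 0.5282 -0.1998  0.0427] tilt [0.0178 0.0067] q [-0.002  0.698  0.456  1.956 -0.552  0.598  0.86 ] qv [-0.008 -0.025  0.015 -0.011  0.015  0.026 -0.017] w 0.0403 F [ 0.6 -0.3  0.9] yaw 0.0353 t 27.92
shift [-0.0014 -0.0003  0.0271] spin 1.4320395050670953e-05 rows 0.6509124071887517 pos [ 0.5282 -0.1998  0.0427] tilt [ 0.0178  0.0067 -0.9998] q [-0.    0.7   0.46  1.96 -0.55  0.6   0.86] t 27.9167
```

```bash
python3 -m creep '{"xyz":[[-0.001,-0.001,0.013],[-0.0005,-0.001,0.013]],"spin":[0,0],"claw":[0.04,0.04]}'
python3 hold.py; python3 -c "
from h import *
to(.5285,-.2010,.0155,.0353)"
```

```text
clock: 28.08
tool_pos: [0.5291, -0.2022, 0.0196]
ee_rot: [0.007, 0.694, 0.72, 0.01]
force: [-1.2, 0.6, 0.6]
width: 0.04
pos [ 0.5281 -0.2018  0.0185] tilt [0.0205 0.0058] q [ 0.025  0.731  0.419  1.97  -0.581  0.543  0.888] qv [-0.011 -0.023  0.018 -0.014  0.017  0.032 -0.017] w 0.0399 F [-0.6  1.  -0.2] yaw 0.0352 t 28.18
shift [0.0008 0.0003 0.003 ] spin -0.00011127118092280064 rows 0.07260437716783685 pos [ 0.5281 -0.2018  0.0185] tilt [ 0.0205  0.0058 -0.9998] q [ 0.03  0.73  0.42  1.97 -0.58  0.54  0.89] t 28.1833
```

```bash
python3 -m creep '{"xyz":[[0.0005,-0.0005,0.003]],"spin":[0],"claw":[0]}'
python3 hold.py; python3 hold.py; python3 hold.py
python3 -m creep '{"xyz":[[0,0,-0.015],[0,0,-0.035],[0,0,-0.04],[0,0,-0.04]],"spin":[0,0,0,0],"claw":[0,0,0,0]}'
python3 hold.py; python3 -c "
from h import *
to(.529,.1518,.15,.0353)"
```

```text
clock: 28.27
tool_pos: [0.5283, -0.2018, 0.0166]
ee_rot: [0.006, 0.695, 0.719, 0.009]
force: [0.5, 0.2, 0.3]
width: 0.0296
pos [ 0.528  -0.2013  0.0162] tilt [0.0213 0.0057] q [ 0.027  0.733  0.415  1.973 -0.584  0.536  0.891] qv [-0.002 -0.007  0.005 -0.001  0.003  0.005  0.   ] w 0.015 F [-1.2 -0.8  2.4] yaw 0.0352 t 28.37
pos [ 0.528  -0.2013  0.0162] tilt [0.0212 0.0057] q [ 0.027  0.733  0.415  1.973 -0.584  0.536  0.891] qv [-0.     0.002 -0.    -0.    -0.001 -0.003  0.002] w 0.0155 F [-0.5 -0.   1.9] yaw 0.0353 t 28.47
pos [ 0.528  -0.2014  0.0162] tilt [0.0214 0.0057] q [ 0.027  0.733  0.415  1.973 -0.584  0.536  0.891] qv [ 0.001  0.002 -0.     0.001 -0.002 -0.003  0.001] w 0.0158 F [-0.2  0.   4.8] yaw 0.0353 t 28.57
clock: 28.9
tool_pos: [0.521, -0.2, 0.1435]
ee_rot: [-0.001, 0.695, 0.719, 0.006]
force: [1.4, 0.3, -1.1]
width: 0.0156
pos [ 0.5245 -0.2022  0.1483] tilt [0.0179 0.0064] q [-0.088  0.561  0.589  1.874 -0.434  0.821  0.764] qv [ 0.023  0.066 -0.065  0.071 -0.05  -0.098  0.043] w 0.0154 F [ 1.  -0.5  0. ] yaw 0.0347 t 29.0
shift [0.3536 0.0168 0.0006] spin -0.0006397997914677767 rows 8.47930311601543 pos [ 0.5245 -0.2022  0.1483] tilt [ 0.0179  0.0064 -0.9998] q [-0.09  0.56  0.59  1.87 -0.43  0.82  0.76] t 29.0
```

```bash
python3 -m creep '{"xyz":[[0.02,0.001,0],[0.04,0.002,0],[0.04,0.002,0],[0.04,0.002,0],[0.04,0.002,0],[0.04,0.002,0],[0.04,0.002,0],[0.04,0.002,0],[0.03,0.001,0],[0.015,0.001,0]],"spin":[0,0,0,0,0,0,0,0,0,0],"claw":[0,0,0,0,0,0,0,0,0,0]}'
python3 hold.py; python3 -c "
from h import *
to(.529,.1518,.0842,.0353)"
```

```text
clock: 29.83
tool_pos: [0.5304, 0.1521, 0.1513]
ee_rot: [0.008, 0.698, 0.716, 0.009]
force: [0.0, -0.4, -1.4]
width: 0.0154
pos [0.5305 0.1518 0.1511] tilt [0.0246 0.0019] q [-0.792  0.555  0.655  1.907 -0.456  0.806  0.132] qv [ 0.057 -0.016  0.049  0.032  0.022 -0.01   0.04 ] w 0.0152 F [ 0.9 -0.2 -0.9] yaw 0.0263 t 29.93
shift [-0.     -0.0031  0.0668] spin -0.009047193432375034 rows 1.6024701900715175 pos [0.5305 0.1518 0.1511] tilt [ 0.0246  0.0019 -0.9997] q [-0.79  0.55  0.66  1.91 -0.46  0.81  0.13] t 29.9333
```

```bash
python3 -m creep '{"xyz":[[0,-0.002,0.02],[0,-0.002,0.018]],"spin":[-0.005,-0.004],"claw":[0,0]}'
python3 hold.py; python3 -c "
from h import *
to(.529,.1518,.0842,.0353)"
python3 -m creep '{"xyz":[[0,-0.001,0.018]],"spin":[0],"claw":[0]}'
python3 hold.py; python3 - <<'E'
from h import *
to(.529,.1518,.0842,.0353)
o=ctrl.observe()['tool_pos']
im=snap('scene','scene11'); print(o,fitc('scene',im,'cover',.529,.1518,o[2]-.0162))
i=cv2.imread('pics/scene11.png');cv2.imwrite('pics/s11c.png',cv2.resize(i[100:220,300:460],(800,600),interpolation=cv2.INTER_CUBIC))
E
```

```text
clock: 30.1
tool_pos: [0.5294, 0.1524, 0.1147]
ee_rot: [0.01, 0.694, 0.72, 0.012]
force: [-0.2, 0.6, -1.4]
width: 0.0156
pos [0.5279 0.1511 0.1133] tilt [0.026  0.0012] q [-0.76   0.597  0.607  1.953 -0.501  0.717  0.18 ] qv [-0.004 -0.031  0.038 -0.043  0.029  0.055 -0.033] w 0.0156 F [-0.9 -0.  -1.1] yaw 0.0358 t 30.2
shift [0.0006 0.0004 0.0291] spin 0.0004691789840227667 rows 0.6984050513957668 pos [0.5279 0.1511 0.1133] tilt [ 0.026   0.0012 -0.9997] q [-0.76  0.6   0.61  1.95 -0.5   0.72  0.18] t 30.2
clock: 30.28
tool_pos: [0.5292, 0.1503, 0.0976]
ee_rot: [0.01, 0.695, 0.719, 0.011]
force: [0.5, 0.2, -1.1]
width: 0.0155
pos [0.5262 0.15   0.0943] tilt [0.0231 0.0001] q [-0.742  0.62   0.582  1.972 -0.525  0.677  0.201] qv [-0.013 -0.025  0.025 -0.03   0.024  0.042 -0.025] w 0.0159 F [-1.3 -0.2 -2. ] yaw 0.0343 t 30.38
shift [0.0017 0.0026 0.0101] spin -0.0009624414103852619 rows 0.24309683969030474 pos [0.5262 0.15   0.0943] tilt [ 2.310e-02  1.000e-04 -9.997e-01] q [-0.74  0.62  0.58  1.97 -0.53  0.68  0.2 ] t 30.3833
[0.52619624 0.15000429 0.09427493] (4.8737, 0.525, 0.1523)
```

View pics/s11c.png

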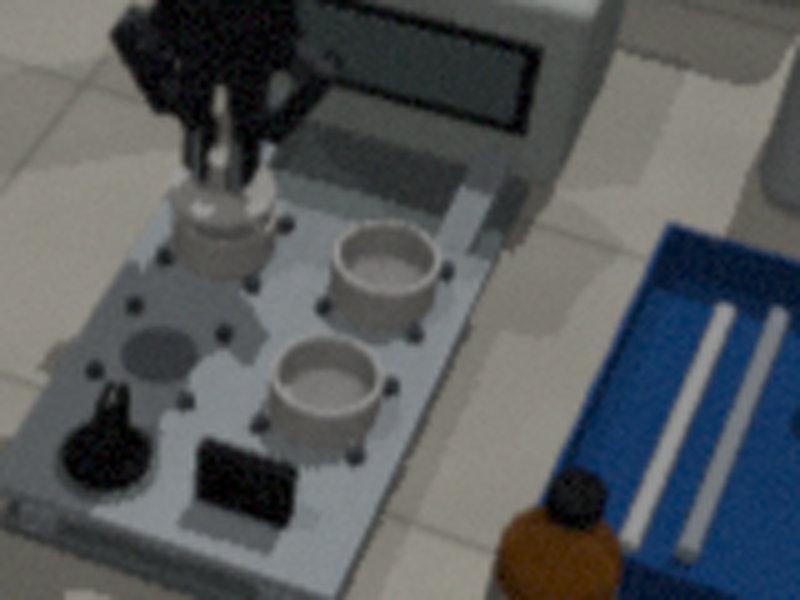

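```bash
python3 -m creep '{"xyz":[[0.0013,0.002,0.006]],"spin":[0],"claw":[0]}'
python3 hold.py
```

```text
clock: 30.52
tool_pos: [0.5298, 0.1508, 0.0909]
ee_rot: [0.009, 0.695, 0.719, 0.009]
force: [0.7, -0.3, 0.3]
width: 0.0158
pos [0.5296 0.1514 0.0897] tilt [0.0251 0.0007] q [-0.737  0.63   0.576  1.969 -0.533  0.67   0.204] qv [-0.004 -0.007  0.003  0.003  0.005  0.006 -0.004] w 0.0152 F [-0.5  0.5 -0.6] yaw 0.0339 t 30.62
```

```bash
python3 -m creep '{"xyz":[[0,-0.001,0.005]],"spin":[0],"claw":[0]}'
python3 hold.py
```

```text
clock: 30.7
tool_pos: [0.5297, 0.1514, 0.0857]
ee_rot: [0.009, 0.695, 0.719, 0.01]
force: [-0.9, 0.4, -1.0]
width: 0.0154
pos [0.5286 0.1514 0.0845] tilt [0.0249 0.0007] q [-0.733  0.635  0.568  1.975 -0.54   0.657  0.21 ] qv [-0.002 -0.002  0.006 -0.003  0.006  0.011 -0.007] w 0.0157 F [-0.9  0.6 -0.6] yaw 0.0339 t 30.8
```

```bash
python3 -m creep '{"xyz":[[0,0,0.001]],"spin":[0],"claw":[0]}'
python3 hold.py
python3 -m creep '{"xyz":[[0,0,0]],"spin":[0],"claw":[0.04]}'
python3 hold.py;python3 hold.py; python3 -m creep '{"xyz":[[0,0,-0.02],[0,0,-0.035],[0,0,-0.03]],"spin":[0,0,0],"claw":[0.04,0.04,0.04]}'; python3 hold.py; python3 - <<'E'
from h import *
to(.4107,-.1995,.15,.0353)
i=snap('scene','scene12')
i=cv2.imread('pics/scene12.png');cv2.imwrite('pics/s12c.png',cv2.resize(i[100:220,300:460],(800,600),interpolation=cv2.INTER_CUBIC))
E
```

```text
clock: 30.88
tool_pos: [0.5287, 0.1514, 0.0837]
ee_rot: [0.009, 0.695, 0.719, 0.009]
force: [-0.6, 0.5, -1.3]
width: 0.0157
pos [0.5287 0.1514 0.0837] tilt [0.025  0.0008] q [-0.732  0.637  0.567  1.976 -0.541  0.655  0.211] qv [-0.002  0.001 -0.001  0.001  0.001  0.003 -0.002] w 0.0156 F [ 0.7  0.5 -0.6] yaw 0.0339 t 30.98
clock: 31.07
tool_pos: [0.5287, 0.1514, 0.0838]
ee_rot: [0.009, 0.695, 0.719, 0.009]
force: [-0.2, 0.0, 0.2]
width: 0.0264
pos [0.5287 0.1514 0.0838] tilt [0.0252 0.0008] q [-0.732  0.636  0.567  1.976 -0.541  0.655  0.211] qv [ 0.001  0.001  0.001  0.     0.     0.001 -0.   ] w 0.0395 F [-0.4 -0.2 -0.4] yaw 0.0339 t 31.17
pos [0.5287 0.1514 0.0837] tilt [0.0251 0.0008] q [-0.732  0.636  0.567  1.976 -0.541  0.655  0.211] qv [-0.001 -0.     0.     0.003 -0.001 -0.     0.001] w 0.0395 F [ 0.5 -0.4 -0.1] yaw 0.0339 t 31.27
clock: 31.52
tool_pos: [0.5231, 0.1505, 0.1657]
ee_rot: [0.007, 0.695, 0.719, 0.004]
force: [1.1, 1.0, 0.1]
width: 0.0401
pos [0.5257 0.151  0.1687] tilt [ 0.0218 -0.0008] q [-0.814  0.53   0.679  1.895 -0.432  0.844  0.118] qv [ 0.018  0.045 -0.051  0.057 -0.043 -0.075  0.039] w 0.04 F [ 0.4 -0.5 -0.3] yaw 0.0337 t 31.62
shift [-0.3464 -0.1272  0.0164] spin -0.0015669478831565886 rows 8.307864239679342 pos [0.5257 0.151  0.1687] tilt [ 2.180e-02 -8.000e-04 -9.998e-01] q [-0.81  0.53  0.68  1.9  -0.43  0.84  0.12] t 31.6167
```

View pics/s12c.png

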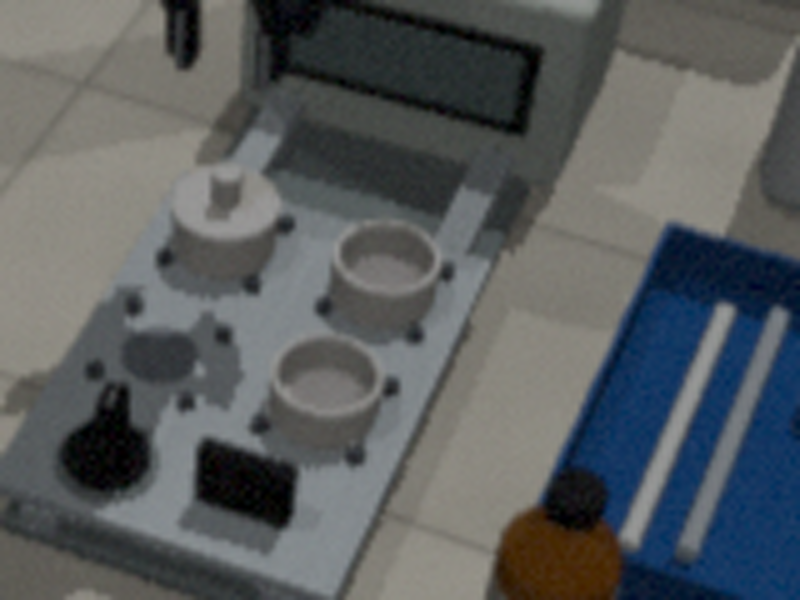

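```bash
python3 -m creep '{"xyz":[[-0.02,-0.007,0],[-0.036,-0.013,0],[-0.036,-0.013,0.003],[-0.036,-0.013,0.003],[-0.036,-0.013,0.003],[-0.036,-0.013,0.003],[-0.036,-0.013,0.003],[-0.036,-0.013,0.003],[-0.036,-0.013,0.003],[-0.03,-0.011,0],[-0.015,-0.006,0]],"spin":[0,0,0,0,0,0,0,0,0,0,0],"claw":[0.04,0.04,0.04,0.04,0.04,0.04,0.04,0.04,0.04,0.04,0.04]}'
python3 hold.py;python3 - <<'E'
from h import *
to(.4107,-.1995,.06,.0353)
im=snap('scene','scene13'); print([fitc('scene',im,'cover',*p) for p in((.4107,-.1997),(.4248,-.309))])
E
```

```text
clock: 32.58
tool_pos: [0.4044, -0.2119, 0.1342]
ee_rot: [0.004, 0.688, 0.725, 0.004]
force: [0.4, 0.2, 0.4]
width: 0.0399
pos [ 0.4045 -0.2115  0.1343] tilt [0.0116 0.0007] q [-0.036  0.448  0.595  2.141 -0.42   0.656  0.9  ] qv [-0.07  -0.002 -0.036  0.001 -0.012  0.012 -0.054] w 0.0401 F [0.8 0.1 0.7] yaw 0.0503 t 32.68
shift [0.0117 0.0059 0.0743] spin 0.014955379595745999 rows 1.782531204616683 pos [ 0.4045 -0.2115  0.1343] tilt [ 1.160e-02  7.000e-04 -9.999e-01] q [-0.04  0.45  0.6   2.14 -0.42  0.66  0.9 ] t 32.6833
[(4.9245, 0.4107, -0.1987), (1.813, 0.4243, -0.309)]
```

```bash
python3 -m creep '{"xyz":[[0.006,0.002,0.02],[0.005,0.001,0.025],[0,0,0.025]],"spin":[0.008,0.008,0],"claw":[0.04,0.04,0.04]}'
python3 hold.py; python3 -c "
from h import *
to(.4107,-.1995,.0155,.0353)"
```

```text
clock: 32.98
tool_pos: [0.4121, -0.1961, 0.0646]
ee_rot: [0.006, 0.693, 0.72, 0.007]
force: [1.0, 0.0, -0.1]
width: 0.0398
pos [ 0.4101 -0.1957  0.0629] tilt [0.0123 0.0033] q [ 0.038  0.559  0.456  2.215 -0.563  0.469  0.981] qv [-0.018 -0.057  0.076 -0.041  0.071  0.089 -0.055] w 0.0401 F [-0.6  0.1  0. ] yaw 0.0384 t 33.08
shift [-0.004  -0.0001  0.0473] spin 0.0030642468823340874 rows 1.1354870274913695 pos [ 0.4101 -0.1957  0.0629] tilt [ 0.0123  0.0033 -0.9999] q [ 0.04  0.56  0.46  2.22 -0.56  0.47  0.98] t 33.0833
```

```bash
python3 -m creep '{"xyz":[[-0.002,-0.001,0.015],[-0.001,-0.001,0.015]],"spin":[0.003,0],"claw":[0.04,0.04]}'
python3 hold.py; python3 -c "
from h import *
to(.4107,-.1995,.0165,.0353)"
```

```text
clock: 33.25
tool_pos: [0.41, -0.1971, 0.034]
ee_rot: [0.003, 0.693, 0.721, 0.006]
force: [0.2, 0.3, 0.3]
width: 0.0401
pos [ 0.4091 -0.197   0.0333] tilt [0.0112 0.0048] q [ 0.096  0.607  0.381  2.236 -0.617  0.392  1.03 ] qv [-0.017 -0.035  0.041 -0.015  0.03   0.044 -0.027] w 0.04 F [-0.6  0.   1.4] yaw 0.0377 t 33.35
shift [-0.0027  0.0013  0.0168] spin 0.0023860121250458555 rows 0.4039637781156025 pos [ 0.4091 -0.197   0.0333] tilt [ 0.0112  0.0048 -0.9999] q [ 0.1   0.61  0.38  2.24 -0.62  0.39  1.03] t 33.35
```

```bash
python3 -m creep '{"xyz":[[-0.0025,0,0.008],[0,0,0.009]],"spin":[0.002,0],"claw":[0.04,0.04]}'
python3 hold.py; python3 -c "
from h import *
to(.4107,-.1995,.0155,.0353)"
```

```text
clock: 33.52
tool_pos: [0.411, -0.1993, 0.0182]
ee_rot: [0.004, 0.694, 0.72, 0.006]
force: [1.3, 0.2, 0.1]
width: 0.0399
pos [ 0.4103 -0.1987  0.0172] tilt [0.0122 0.0052] q [ 0.13   0.635  0.337  2.241 -0.645  0.349  1.055] qv [-0.007 -0.014  0.019 -0.003  0.015  0.028 -0.013] w 0.0401 F [0.1 0.1 0.6] yaw 0.0369 t 33.62
shift [-0.0008  0.0003  0.0017] spin 0.0015705126686227366 rows 0.04163643088883468 pos [ 0.4103 -0.1987  0.0172] tilt [ 0.0122  0.0052 -0.9999] q [ 0.13  0.64  0.34  2.24 -0.64  0.35  1.05] t 33.6167
```

```bash
python3 -m creep '{"xyz":[[-0.0005,0,0.002]],"spin":[0],"claw":[0]}'
python3 hold.py; python3 hold.py; python3 hold.py
python3 -m creep '{"xyz":[[0,0,-0.015],[0,0,-0.035],[0,0,-0.04],[0,0,-0.04]],"spin":[0,0,0,0],"claw":[0,0,0,0]}'
python3 hold.py; python3 -c "
from h import *
to(.6285,.1545,.15,.0353)"
```

```text
clock: 33.7
tool_pos: [0.4105, -0.1992, 0.0155]
ee_rot: [0.003, 0.694, 0.72, 0.006]
force: [1.0, 0.7, -0.9]
width: 0.0292
pos [ 0.4106 -0.1993  0.0154] tilt [0.0127 0.0051] q [ 0.134  0.638  0.332  2.241 -0.648  0.345  1.058] qv [-0.004 -0.008  0.009  0.     0.004  0.007 -0.003] w 0.0157 F [-0.3 -0.1  4.4] yaw 0.0368 t 33.8
pos [ 0.4105 -0.1993  0.0155] tilt [0.0127 0.0051] q [ 0.134  0.638  0.332  2.241 -0.648  0.345  1.058] qv [-0.001  0.002  0.001  0.001  0.    -0.002  0.   ] w 0.0156 F [-0.2 -0.4 -0.5] yaw 0.0368 t 33.9
pos [ 0.4105 -0.1993  0.0155] tilt [0.0127 0.005 ] q [ 0.134  0.638  0.332  2.242 -0.648  0.345  1.058] qv [-0.     0.     0.001  0.002 -0.001 -0.002 -0.   ] w 0.0157 F [ 0.3 -0.1  2. ] yaw 0.0368 t 34.0
clock: 34.33
tool_pos: [0.4045, -0.1987, 0.1438]
ee_rot: [-0.004, 0.695, 0.719, 0.003]
force: [1.8, 0.9, -0.3]
width: 0.0154
pos [ 0.4077 -0.2002  0.1473] tilt [0.0081 0.0065] q [-0.092  0.433  0.639  2.127 -0.415  0.699  0.862] qv [ 0.041  0.067 -0.09   0.067 -0.08  -0.117  0.073] w 0.0153 F [ 0.  -0.8 -2.5] yaw 0.0354 t 34.43
shift [0.3467 0.2332 0.0014] spin 6.431395731598677e-05 rows 8.314469822637617 pos [ 0.4077 -0.2002  0.1473] tilt [ 0.0081  0.0065 -0.9999] q [-0.09  0.43  0.64  2.13 -0.42  0.7   0.86] t 34.4333
```

```bash
python3 -m creep '{"xyz":[[0.02,0.013,0],[0.038,0.026,0],[0.038,0.026,0],[0.038,0.026,0],[0.038,0.026,0],[0.038,0.026,0],[0.038,0.026,0],[0.038,0.026,0],[0.033,0.022,0],[0.018,0.013,0]],"spin":[0,0,0,0,0,0,0,0,0,0],"claw":[0,0,0,0,0,0,0,0,0,0]}'
python3 hold.py; python3 -c "
from h import *
to(.6285,.1545,.0835,.0353)"
```

```text
clock: 35.27
tool_pos: [0.6143, 0.1268, 0.1521]
ee_rot: [0.002, 0.699, 0.716, 0.007]
force: [0.5, 0.3, -0.4]
width: 0.0155
pos [0.6142 0.1269 0.1515] tilt [0.0119 0.006 ] q [-0.66   0.662  0.651  1.699 -0.487  0.934  0.208] qv [ 0.043 -0.035  0.053  0.086  0.029 -0.018  0.042] w 0.0155 F [-1.2 -0.6 -1.2] yaw 0.0266 t 35.37
shift [0.0268 0.0142 0.0683] spin -0.008694710625459345 rows 1.6377369101637635 pos [0.6142 0.1269 0.1515] tilt [ 0.0119  0.006  -0.9999] q [-0.66  0.66  0.65  1.7  -0.49  0.93  0.21] t 35.3667
```

```bash
python3 -m creep '{"xyz":[[0.013,0.006,0.015],[0.013,0.006,0.018]],"spin":[-0.005,-0.004],"claw":[0,0]}'
python3 hold.py; python3 -c "
from h import *
to(.6285,.1545,.0835,.0353)"
```

```text
clock: 35.53
tool_pos: [0.627, 0.1509, 0.1204]
ee_rot: [0.004, 0.695, 0.719, 0.007]
force: [0.2, 0.4, -0.3]
width: 0.0153
pos [0.6253 0.1521 0.1175] tilt [0.0106 0.004 ] q [-0.669  0.719  0.623  1.686 -0.518  0.894  0.199] qv [ 0.015 -0.041  0.053  0.009  0.032  0.034  0.004] w 0.0158 F [-0.1  0.8 -0.8] yaw 0.0352 t 35.63
shift [0.0022 0.003  0.0341] spin -0.00013415766494140335 rows 0.8166353667464511 pos [0.6253 0.1521 0.1175] tilt [ 0.0106  0.004  -0.9999] q [-0.67  0.72  0.62  1.69 -0.52  0.89  0.2 ] t 35.6333
```

```bash
python3 -m creep '{"xyz":[[0.002,0.001,0.013],[0.002,0.001,0.012]],"spin":[0,0],"claw":[0,0]}'
python3 hold.py; python3 - <<'E'
from h import *
to(.6285,.1545,.0835,.0353)
o=ctrl.observe()['tool_pos']
im=snap('scene','scene14'); print(o,fitc('scene',im,'cover',.6285,.1545,o[2]-.0155),fitc('scene',im,'cover',.529,.1518,.067))
E
```

```text
clock: 35.8
tool_pos: [0.6278, 0.154, 0.0933]
ee_rot: [0.003, 0.695, 0.719, 0.006]
force: [-0.9, 0.4, -1.1]
width: 0.0158
pos [0.6271 0.1537 0.0923] tilt [0.0105 0.0025] q [-0.659  0.75   0.603  1.701 -0.541  0.851  0.212] qv [-0.003 -0.026  0.021 -0.022  0.014  0.031 -0.008] w 0.0154 F [ 0.2 -0.5 -0.8] yaw 0.0328 t 35.9
shift [0.0007 0.0013 0.0088] spin -0.0024673343271144343 rows 0.21072109721737292 pos [0.6271 0.1537 0.0923] tilt [ 0.0105  0.0025 -0.9999] q [-0.66  0.75  0.6   1.7  -0.54  0.85  0.21] t 35.9
[0.62710866 0.15370914 0.09227103] (4.8249, 0.626, 0.1535) (6.5249, 0.5285, 0.1533)
```

```bash
python3 -m creep '{"xyz":[[0.0007,0.0015,0.0075]],"spin":[-0.002],"claw":[0]}'
python3 hold.py; python3 -m creep '{"xyz":[[0,0,0.002]],"spin":[0],"claw":[0]}'
python3 hold.py
```

```text
clock: 36.03
tool_pos: [0.6301, 0.1534, 0.0874]
ee_rot: [0.004, 0.695, 0.719, 0.006]
force: [0.4, -0.7, -0.4]
width: 0.0155
pos [0.629  0.1539 0.0853] tilt [0.011  0.0024] q [-0.655  0.76   0.596  1.702 -0.547  0.84   0.218] qv [-0.005 -0.01   0.004 -0.008  0.007  0.015 -0.007] w 0.0158 F [-0.2  0.4 -0.8] yaw 0.0342 t 36.13
clock: 36.22
tool_pos: [0.6293, 0.1536, 0.0837]
ee_rot: [0.003, 0.695, 0.719, 0.005]
force: [0.1, -0.3, -0.1]
width: 0.0157
pos [0.629  0.1536 0.0833] tilt [0.011  0.0024] q [-0.653  0.762  0.595  1.703 -0.548  0.836  0.22 ] qv [-0.003 -0.004  0.004 -0.004  0.002  0.005 -0.004] w 0.0154 F [-0.6 -0.4 -0.3] yaw 0.0338 t 36.32
```

```bash

python3 -m creep '{"xyz":[[0,0,0]],"spin":[0],"claw":[0.04]}'
python3 hold.py;python3 hold.py; python3 -m creep '{"xyz":[[0,0,-0.02],[0,0,-0.035],[0,0,-0.03]],"spin":[0,0,0],"claw":[0.04,0.04,0.04]}'; python3 hold.py; python3 - <<'E'
from h import *
to(.4246,-.309,.15,.0353)
i=snap('scene','scene15'); print(fitc('scene',i,'cover',.6285,.154,.067),[fitc('scene',i,'cover',.4246,-.309)])
i=cv2.imread('pics/scene15.png');cv2.imwrite('pics/s15c.png',cv2.resize(i[100:220,300:460],(800,600),interpolation=cv2.INTER_CUBIC))
E
```

```text
clock: 36.4
tool_pos: [0.6291, 0.1536, 0.0835]
ee_rot: [0.003, 0.695, 0.719, 0.005]
force: [-0.0, 0.7, 0.2]
width: 0.0262
pos [0.6291 0.1536 0.0836] tilt [0.0114 0.0025] q [-0.653  0.762  0.595  1.703 -0.548  0.836  0.22 ] qv [-0.002 -0.    -0.003 -0.001  0.     0.    -0.002] w 0.0396 F [-0.1 -0.7 -0.4] yaw 0.0338 t 36.5
pos [0.6291 0.1537 0.0835] tilt [0.0114 0.0025] q [-0.653  0.762  0.595  1.703 -0.548  0.836  0.22 ] qv [-0.001  0.001 -0.003  0.001 -0.001 -0.     0.001] w 0.0399 F [-0.  -0.  -0.8] yaw 0.0339 t 36.6
clock: 36.85
tool_pos: [0.6244, 0.1534, 0.1645]
ee_rot: [0.0, 0.695, 0.719, -0.0]
force: [0.4, -0.0, 0.1]
width: 0.0402
pos [0.6272 0.1534 0.1683] tilt [0.0081 0.0014] q [-0.693  0.674  0.665  1.625 -0.475  1.001  0.158] qv [ 0.011  0.044 -0.04   0.062 -0.027 -0.065  0.025] w 0.0396 F [ 0.8 -0.2 -0. ] yaw 0.0339 t 36.95
shift [-0.4553 -0.2183  0.016 ] spin -0.001370783064549963 rows 10.917876754481274 pos [0.6272 0.1534 0.1683] tilt [ 0.0081  0.0014 -1.    ] q [-0.69  0.67  0.66  1.62 -0.47  1.    0.16] t 36.95
(6.9118, 0.6285, 0.1545) [(4.2914, 0.4246, -0.308)]
```

View pics/s15c.png

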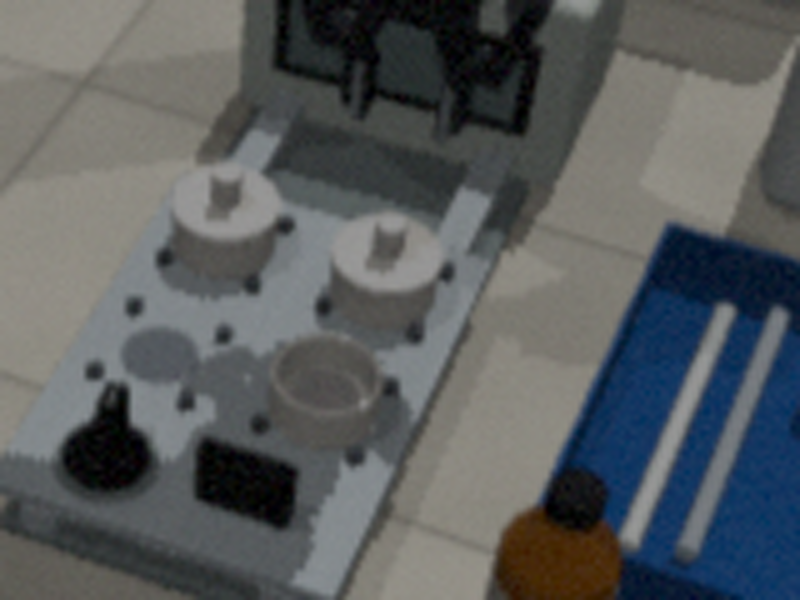

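```bash
python3 -m creep '{"xyz":[[-0.02,-0.01,0],[-0.039,-0.019,0],[-0.039,-0.019,0],[-0.039,-0.019,0],[-0.039,-0.019,0],[-0.039,-0.019,0],[-0.039,-0.019,0.003],[-0.039,-0.019,0.003],[-0.039,-0.019,0.003],[-0.039,-0.019,0.003],[-0.039,-0.019,0.003],[-0.03,-0.014,0],[-0.015,-0.007,0]],"spin":[0,0,0,0,0,0,0,0,0,0,0,0,0],"claw":[0.04,0.04,0.04,0.04,0.04,0.04,0.04,0.04,0.04,0.04,0.04,0.04,0.04]}'
python3 hold.py;python3 - <<'E'
from h import *
to(.4246,-.3085,.06,.0353)
E
```

```text
clock: 38.08
tool_pos: [0.4239, -0.2941, 0.1392]
ee_rot: [-0.003, 0.688, 0.726, 0.001]
force: [-0.2, -0.2, -0.2]
width: 0.0402
pos [ 0.4241 -0.2938  0.1392] tilt [-0.0032  0.0051] q [ 0.116  0.526  0.602  1.981 -0.425  0.767  1.02 ] qv [-0.066 -0.004 -0.044  0.006 -0.014  0.011 -0.048] w 0.0403 F [ 0.   0.5 -0.7] yaw 0.0515 t 38.18
shift [-0.0151 -0.      0.0791] spin 0.01617906667958624 rows 1.8972900519595783 pos [ 0.4241 -0.2938  0.1392] tilt [-0.0032  0.0051 -1.    ] q [ 0.12  0.53  0.6   1.98 -0.42  0.77  1.02] t 38.1833
```

```bash
python3 -m creep '{"xyz":[[-0.007,0,0.022],[-0.007,0,0.027],[0,-0.001,0.025]],"spin":[0.008,0.008,0],"claw":[0.04,0.04,0.04]}'
python3 hold.py; python3 -c "
from h import *
to(.4246,-.3085,.0155,.0353)"
```

```text
clock: 38.43
tool_pos: [0.4263, -0.3085, 0.0656]
ee_rot: [0.0, 0.695, 0.719, 0.002]
force: [1.4, 0.4, 0.0]
width: 0.0398
pos [ 0.4241 -0.3057  0.0635] tilt [-0.0026  0.0074] q [ 0.215  0.638  0.499  2.031 -0.531  0.608  1.115] qv [-0.029 -0.056  0.052 -0.045  0.05   0.083 -0.043] w 0.0398 F [0.  0.1 0.2] yaw 0.0354 t 38.53
shift [-0.0032  0.0005  0.0479] spin 0.00010744458992473227 rows 1.1495238713263063 pos [ 0.4241 -0.3057  0.0635] tilt [-0.0026  0.0074 -1.    ] q [ 0.21  0.64  0.5   2.03 -0.53  0.61  1.11] t 38.5333
```

```bash
python3 -m creep '{"xyz":[[-0.002,0,0.015],[-0.001,0,0.015]],"spin":[0,0],"claw":[0.04,0.04]}'
python3 hold.py; python3 -c "
from h import *
to(.4246,-.3085,.0165,.0353)"
```

```text
clock: 38.7
tool_pos: [0.4255, -0.3075, 0.0348]
ee_rot: [-0.003, 0.694, 0.72, 0.002]
force: [0.3, -0.2, 0.2]
width: 0.0399
pos [ 0.4248 -0.307   0.034 ] tilt [-0.0033  0.0089] q [ 0.249  0.682  0.452  2.046 -0.57   0.546  1.15 ] qv [-0.012 -0.035  0.032 -0.016  0.022  0.036 -0.019] w 0.0398 F [-0.5  0.4  0.6] yaw 0.037 t 38.8
shift [-0.0017 -0.0002  0.0175] spin 0.0016970410202752362 rows 0.4199044346148293 pos [ 0.4248 -0.307   0.034 ] tilt [-0.0033  0.0089 -1.    ] q [ 0.25  0.68  0.45  2.05 -0.57  0.55  1.15] t 38.8
```

```bash
python3 -m creep '{"xyz":[[-0.001,-0.0005,0.008],[-0.0005,-0.0005,0.009]],"spin":[0.002,0],"claw":[0.04,0.04]}'
python3 hold.py; python3 -m creep '{"xyz":[[0,0,0.002]],"spin":[0],"claw":[0]}'
python3 hold.py; python3 hold.py; python3 hold.py
```

```text
clock: 38.97
tool_pos: [0.4256, -0.3083, 0.0191]
ee_rot: [-0.003, 0.694, 0.72, 0.003]
force: [0.3, -1.4, -0.4]
width: 0.0397
pos [ 0.4248 -0.308   0.0182] tilt [-0.0019  0.0087] q [ 0.27   0.705  0.424  2.054 -0.592  0.51   1.169] qv [-0.002 -0.014  0.014 -0.006  0.014  0.021 -0.011] w 0.04 F [ 0.5 -0.1  0.5] yaw 0.036 t 39.07
clock: 39.15
tool_pos: [0.425, -0.308, 0.0166]
ee_rot: [-0.003, 0.694, 0.72, 0.003]
force: [0.6, -0.6, 0.2]
width: 0.0292
pos [ 0.425  -0.3079  0.0164] tilt [-0.0016  0.0087] q [ 0.272  0.707  0.42   2.055 -0.594  0.506  1.171] qv [-0.001 -0.01   0.007  0.002  0.002  0.005 -0.001] w 0.0158 F [-0.9  2.4  6.6] yaw 0.0362 t 39.25
pos [ 0.4249 -0.308   0.0165] tilt [-0.0016  0.0086] q [ 0.272  0.707  0.42   2.055 -0.594  0.506  1.171] qv [-0.    -0.002 -0.001 -0.001  0.002 -0.002  0.   ] w 0.0155 F [-0.6 -0.4  0.8] yaw 0.036 t 39.35
pos [ 0.4249 -0.308   0.0165] tilt [-0.0016  0.0086] q [ 0.272  0.707  0.42   2.055 -0.594  0.506  1.171] qv [ 0.     0.001 -0.001 -0.001  0.001 -0.001 -0.001] w 0.0151 F [0.4 1.2 2.3] yaw 0.036 t 39.45
```

```bash

python3 -m creep '{"xyz":[[0,0,-0.015],[0,0,-0.035],[0,0,-0.04],[0,0,-0.04]],"spin":[0,0,0,0],"claw":[0,0,0,0]}'
python3 hold.py; python3 -c "
from h import *
to(.6327,.0548,.15,.0353)"
```

```text
clock: 39.78
tool_pos: [0.4213, -0.3065, 0.1438]
ee_rot: [-0.011, 0.695, 0.719, 0.0]
force: [1.8, -0.5, -2.0]
width: 0.0154
pos [ 0.4241 -0.3092  0.1481] tilt [-0.0054  0.0102] q [ 0.136  0.53   0.619  1.945 -0.424  0.809  1.028] qv [ 0.025  0.065 -0.069  0.073 -0.058 -0.103  0.05 ] w 0.0155 F [ 0.2 -0.4 -1. ] yaw 0.0349 t 39.88
shift [0.3565 0.2211 0.0006] spin -0.00036477070721807614 rows 8.550044229529242 pos [ 0.4241 -0.3092  0.1481] tilt [-0.0054  0.0102 -0.9999] q [ 0.14  0.53  0.62  1.94 -0.42  0.81  1.03] t 39.8833
```

```bash
python3 -m creep '{"xyz":[[0.02,0.013,0],[0.039,0.025,0],[0.039,0.025,0],[0.039,0.025,0],[0.039,0.025,0],[0.039,0.025,0],[0.039,0.025,0],[0.039,0.025,0],[0.033,0.021,0],[0.018,0.013,0]],"spin":[0,0,0,0,0,0,0,0,0,0],"claw":[0,0,0,0,0,0,0,0,0,0]}'
python3 hold.py; python3 -c "
from h import *
to(.6327,.0548,.0845,.0353)"
```

```text
clock: 40.72
tool_pos: [0.6244, 0.0218, 0.1506]
ee_rot: [-0.002, 0.7, 0.715, 0.002]
force: [-0.3, 1.3, -0.1]
width: 0.0158
pos [0.6246 0.0222 0.15  ] tilt [-0.001   0.0052] q [-0.488  0.667  0.65   1.693 -0.485  0.949  0.372] qv [ 0.052 -0.029  0.059  0.07   0.032 -0.017  0.042] w 0.0153 F [ 0.  -0.9  0.2] yaw 0.0242 t 40.82
shift [0.032  0.0089 0.0656] spin -0.011052157162287024 rows 1.5741289855111125 pos [0.6246 0.0222 0.15  ] tilt [-0.001   0.0052 -1.    ] q [-0.49  0.67  0.65  1.69 -0.48  0.95  0.37] t 40.8167
```

```bash
python3 -m creep '{"xyz":[[0.015,0.004,0.01],[0.015,0.003,0.02]],"spin":[-0.006,-0.005],"claw":[0,0]}'
python3 hold.py; python3 -c "
from h import *
to(.6327,.0548,.0845,.0353)"
```

```text
clock: 40.98
tool_pos: [0.6324, 0.049, 0.1222]
ee_rot: [0.001, 0.696, 0.718, 0.002]
force: [1.2, 0.9, -0.9]
width: 0.0155
pos [0.6295 0.051  0.1184] tilt [-0.0035  0.0027] q [-0.516  0.71   0.625  1.704 -0.513  0.9    0.357] qv [ 0.023 -0.035  0.056 -0.013  0.034  0.043  0.007] w 0.0152 F [-0.5  0.4 -0.8] yaw 0.0342 t 41.08
shift [0.0036 0.0035 0.0339] spin -0.001081396589551753 rows 0.811881147398019 pos [0.6295 0.051  0.1184] tilt [-0.0035  0.0027 -1.    ] q [-0.52  0.71  0.63  1.7  -0.51  0.9   0.36] t 41.0833
```

```bash
python3 -m creep '{"xyz":[[0.002,0.002,0.013],[0.002,0.001,0.012]],"spin":[0,0],"claw":[0,0]}'
python3 hold.py; python3 - <<'E'
from h import *
to(.6327,.0548,.0845,.0353)
o=ctrl.observe()['tool_pos']
im=snap('scene','scene16'); print(o,fitc('scene',im,'cover',.6327,.0548,o[2]-.0165))
E
```

```text
clock: 41.25
tool_pos: [0.6327, 0.0522, 0.0944]
ee_rot: [-0.001, 0.696, 0.718, 0.0]
force: [-0.1, -0.8, -0.8]
width: 0.0156
pos [0.6318 0.052  0.0933] tilt [-0.0036  0.0008] q [-0.506  0.742  0.606  1.719 -0.535  0.857  0.37 ] qv [-0.003 -0.025  0.021 -0.022  0.013  0.034 -0.01 ] w 0.0155 F [-0.3  0.3  0.4] yaw 0.0311 t 41.35
shift [0.0028 0.001  0.0088] spin -0.004215662186331182 rows 0.2118620684549377 pos [0.6318 0.052  0.0933] tilt [-3.6e-03  8.0e-04 -1.0e+00] q [-0.51  0.74  0.61  1.72 -0.54  0.86  0.37] t 41.35
[0.63182077 0.05198196 0.09333551] (5.0191, 0.6317, 0.0518)
```

```bash
python3 -m creep '{"xyz":[[0.0025,0.0005,0.007]],"spin":[-0.004],"claw":[0]}'
python3 hold.py; python3 -m creep '{"xyz":[[0.0005,0,0.002]],"spin":[0],"claw":[0]}'
python3 hold.py
```

```text
clock: 41.48
tool_pos: [0.6336, 0.0526, 0.0888]
ee_rot: [-0.0, 0.695, 0.719, 0.0]
force: [2.1, 0.3, -0.5]
width: 0.0157
pos [0.6324 0.0541 0.0868] tilt [-0.0032  0.0008] q [-0.505  0.749  0.599  1.722 -0.541  0.845  0.374] qv [-0.004 -0.009  0.005 -0.006  0.006  0.015 -0.008] w 0.0157 F [ 0.1 -0.  -1.4] yaw 0.0347 t 41.58
clock: 41.67
tool_pos: [0.6326, 0.0543, 0.0853]
ee_rot: [-0.001, 0.695, 0.719, -0.001]
force: [0.6, 0.0, -0.0]
width: 0.0155
pos [0.6324 0.0545 0.0848] tilt [-0.0031  0.0009] q [-0.505  0.752  0.597  1.724 -0.543  0.841  0.375] qv [-0.002 -0.003  0.004 -0.004  0.003  0.004 -0.001] w 0.0158 F [-0.4  1.2 -0.7] yaw 0.0346 t 41.77
```

```bash

python3 -m creep '{"xyz":[[0,0,0.001]],"spin":[0],"claw":[0]}'
python3 -m creep '{"xyz":[[0,0,0]],"spin":[0],"claw":[0.04]}'
python3 hold.py;python3 hold.py; python3 -m creep '{"xyz":[[0,0,-0.02],[0,0,-0.035],[0,0,-0.03]],"spin":[0,0,0],"claw":[0.04,0.04,0.04]}'; python3 hold.py; python3 - <<'E'
from h import *
for c in('scene','top'):
  i=snap(c,c+'17'); print([fitc(c,i,'cover',*p,.067) for p in((.6285,.154),(.529,.152),(.6327,.0548))])
  try: print(fitplate({c:i},(.5816,.102,.035)))
  except Exception as e: print(e)
  i=cv2.imread(f'pics/{c}17.png');cv2.imwrite(f'pics/{c}17c.png',cv2.resize(i[100:220,300:460] if c=='scene' else i[120:270,180:380],(800,600),interpolation=cv2.INTER_CUBIC))
E
```

```text
clock: 41.85
tool_pos: [0.6325, 0.0545, 0.0841]
ee_rot: [-0.001, 0.695, 0.719, -0.001]
force: [-0.1, -0.2, -0.9]
width: 0.0153
clock: 41.93
tool_pos: [0.6325, 0.0545, 0.0842]
ee_rot: [-0.001, 0.695, 0.719, -0.001]
force: [-0.1, -0.2, 0.6]
width: 0.0264
pos [0.6326 0.0545 0.0843] tilt [-0.0023  0.001 ] q [-0.504  0.752  0.597  1.724 -0.544  0.839  0.376] qv [-0.001  0.001 -0.001 -0.002  0.     0.001  0.002] w 0.0396 F [-0.8  0.3 -0.8] yaw 0.0345 t 42.03
pos [0.6326 0.0545 0.0843] tilt [-0.0024  0.001 ] q [-0.504  0.752  0.597  1.724 -0.544  0.839  0.376] qv [ 0.001  0.001  0.    -0.    -0.003  0.001  0.001] w 0.0402 F [0.5 0.6 0.2] yaw 0.0345 t 42.13
clock: 42.38
tool_pos: [0.6291, 0.0548, 0.1653]
ee_rot: [-0.005, 0.695, 0.719, -0.005]
force: [1.1, 0.1, 0.8]
width: 0.0399
pos [0.6319 0.0544 0.169 ] tilt [-0.006   0.0003] q [-0.544  0.664  0.668  1.642 -0.469  1.007  0.313] qv [ 0.01   0.044 -0.041  0.062 -0.031 -0.066  0.026] w 0.0401 F [-0.2 -0.4  0.2] yaw 0.0345 t 42.48
[(4.9564, 0.6285, 0.1545), (7.8611, 0.528, 0.1535), (7.0706, 0.6322, 0.0548)]
(array([0.58201123, 0.10193826, 0.0367663 ]), 9, np.float64(0.6618858668899186))
[(0.107, 0.6285, 0.1435), (1.2604, 0.528, 0.152), (3.5651, 0.6332, 0.0533)]
(array([0.5811942 , 0.10293615, 0.03291202]), 4, np.float64(0.0756222245098215))
```

View pics/scene17c.png

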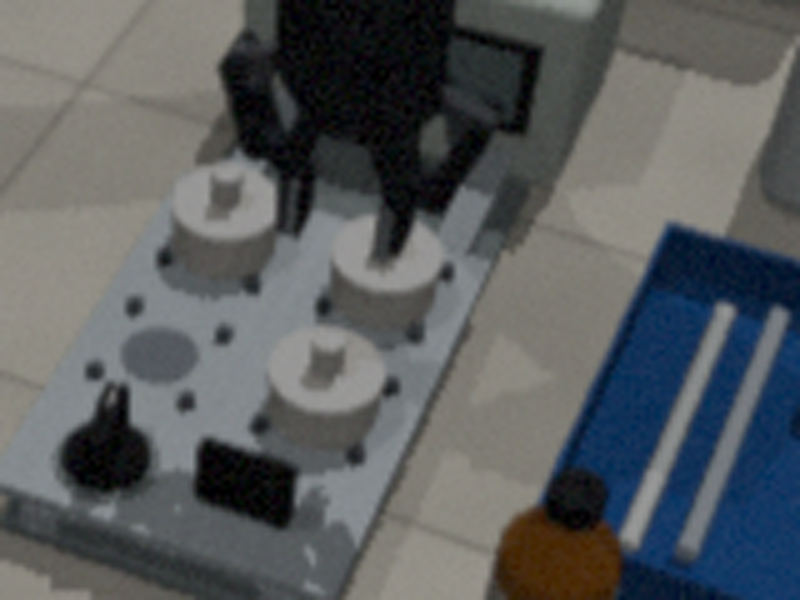

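```bash

python3 -m creep '{"xyz":[[-0.02,-0.022,0.005],[-0.028,-0.032,0.01],[-0.028,-0.032,0.01]],"spin":[0,0,0],"claw":[0.04,0.04,0.04]}'; python3 hold.py
python3 -m creep '{"xyz":[[0,0,0],[0,0,0]],"spin":[-0.07,-0.07],"claw":[0.04,0.04]}'; python3 hold.py; python3 -c "
from h import *
to(.541,-.032,.062,.175)"
```

```text
clock: 42.83
tool_pos: [0.5499, -0.0172, 0.1377]
ee_rot: [-0.004, 0.689, 0.724, -0.002]
force: [-0.1, -1.0, -0.2]
width: 0.04
pos [ 0.5439 -0.0223  0.137 ] tilt [-0.0152  0.0012] q [-0.46   0.584  0.65   1.905 -0.47   0.826  0.482] qv [-0.038  0.026 -0.042 -0.153 -0.025  0.051 -0.072] w 0.0403 F [ 1.2 -0.1  0.6] yaw 0.039 t 42.93
clock: 43.1
tool_pos: [0.5408, -0.0234, 0.135]
ee_rot: [-0.008, 0.642, 0.767, -0.006]
force: [-0.0, 0.5, -0.1]
width: 0.04
pos [ 0.5416 -0.0227  0.1352] tilt [-0.0191  0.0019] q [-0.433  0.574  0.607  1.908 -0.439  0.815  0.589] qv [-0.016  0.005  0.015 -0.018 -0.021  0.007 -0.075] w 0.04 F [-0.2 -0.1 -0. ] yaw 0.1767 t 43.2
shift [-0.0094 -0.0009  0.0732] spin 0.0017411414401600211 rows 1.7544038362610965 pos [ 0.5416 -0.0227  0.1352] tilt [-0.0191  0.0019 -0.9998] q [-0.43  0.57  0.61  1.91 -0.44  0.82  0.59] t 43.2
```

```bash

python3 -m creep '{"xyz":[[-0.005,0,0.018],[-0.005,0,0.02]],"spin":[0,0],"claw":[0.04,0.04]}'; python3 hold.py; python3 -c "
from h import *
to(.541,-.032,.062,.175)
i=snap('scene','scene18')
i=cv2.imread('pics/scene18.png');cv2.imwrite('pics/s18c.png',cv2.resize(i[100:220,300:460],(800,600),interpolation=cv2.INTER_CUBIC))"
```

```text
clock: 43.37
tool_pos: [0.5449, -0.0313, 0.0983]
ee_rot: [-0.006, 0.643, 0.766, -0.003]
force: [-0.1, 0.3, -0.9]
width: 0.0401
pos [ 0.543  -0.0317  0.0962] tilt [-0.0196  0.0025] q [-0.384  0.626  0.562  1.94  -0.485  0.735  0.64 ] qv [-0.021 -0.037  0.026 -0.032  0.033  0.062 -0.03 ] w 0.04 F [-0.5  0.5  0.5] yaw 0.1728 t 43.47
shift [-0.0001 -0.0014  0.0343] spin -0.002164851650825028 rows 0.8218028662702775 pos [ 0.543  -0.0317  0.0962] tilt [-0.0196  0.0025 -0.9998] q [-0.38  0.63  0.56  1.94 -0.49  0.73  0.64] t 43.4667
```

View pics/s18c.png

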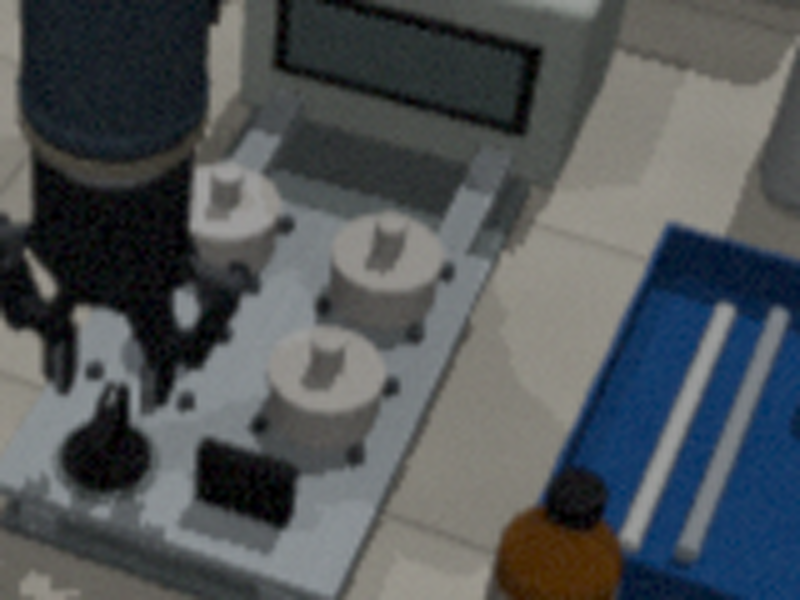

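```bash

python3 -m creep '{"xyz":[[0,-0.002,0.018],[0,-0.0015,0.018]],"spin":[-0.002,0],"claw":[0.04,0.04]}'; python3 hold.py; python3 -m creep '{"xyz":[[0,0,0.002]],"spin":[0],"claw":[0]}'; python3 hold.py; python3 hold.py
```

```text
clock: 43.68
tool_pos: [0.5424, -0.0319, 0.0644]
ee_rot: [-0.006, 0.643, 0.766, -0.003]
force: [-0.2, 0.2, 0.5]
width: 0.0395
pos [ 0.541  -0.0317  0.063 ] tilt [-0.0166  0.0027] q [-0.355  0.666  0.517  1.974 -0.528  0.655  0.678] qv [-0.011 -0.03   0.03  -0.03   0.026  0.047 -0.018] w 0.0401 F [-0.3  0.3 -0.2] yaw 0.1732 t 43.78
clock: 43.87
tool_pos: [0.5414, -0.0316, 0.0619]
ee_rot: [-0.007, 0.644, 0.765, -0.004]
force: [-0.4, -0.6, 0.6]
width: 0.0292
pos [ 0.5414 -0.0315  0.0618] tilt [-0.016   0.0028] q [-0.354  0.668  0.516  1.974 -0.53   0.653  0.679] qv [ 0.    -0.004  0.002 -0.001  0.009  0.013  0.006] w 0.0144 F [-1.   0.1  0.1] yaw 0.1731 t 43.97
pos [ 0.5414 -0.0315  0.0619] tilt [-0.0157  0.003 ] q [-0.354  0.668  0.516  1.974 -0.531  0.652  0.68 ] qv [ 0.003 -0.002 -0.004  0.002 -0.002 -0.005  0.003] w 0.0126 F [-2.   1.7  3.3] yaw 0.1733 t 44.07
```

```bash

python3 -m creep '{"xyz":[[0.006,0.0008,0],[0.011,0.0015,0],[0.014,0.002,0],[0.015,0.002,0],[0.015,0.002,0],[0.015,0.002,0],[0.011,0.0015,0],[0.007,0.001,0]],"spin":[0,0,0,0,0,0,0,0],"claw":[0,0,0,0,0,0,0,0]}'; python3 hold.py; python3 hold.py
```

```text
clock: 44.73
tool_pos: [0.5379, 0.0647, 0.062]
ee_rot: [-0.004, 0.646, 0.763, -0.006]
force: [0.2, -1.8, -6.3]
width: 0.0129
pos [0.5379 0.0656 0.062 ] tilt [-0.0145 -0.0023] q [-0.55   0.673  0.54   1.977 -0.552  0.657  0.516] qv [ 0.031 -0.001  0.013  0.009  0.006 -0.008  0.023] w 0.0129 F [-0.6  2.1 -5.3] yaw 0.1684 t 44.83
pos [0.5379 0.0634 0.062 ] tilt [-0.0142 -0.0035] q [-0.548  0.673  0.542  1.978 -0.551  0.656  0.517] qv [ 0.019  0.001  0.006  0.003  0.002 -0.003  0.002] w 0.0128 F [-0.2  0.9 -6. ] yaw 0.1663 t 44.93
```

```bash

python3 -m creep '{"xyz":[[0.008,0.001,0],[0.007,0.001,0],[0.004,0.0005,0]],"spin":[0,0,0],"claw":[0,0,0]}'; python3 hold.py; python3 hold.py
```

```text
clock: 45.18
tool_pos: [0.5374, 0.078, 0.062]
ee_rot: [-0.003, 0.648, 0.761, -0.007]
force: [0.6, -2.0, -6.5]
width: 0.0127
pos [0.5374 0.0785 0.062 ] tilt [-0.0137 -0.0068] q [-0.581  0.676  0.549  1.974 -0.554  0.659  0.485] qv [ 0.008 -0.002 -0.005  0.001 -0.004  0.001  0.01 ] w 0.0128 F [ 0.5 -0.7 -5.7] yaw 0.1609 t 45.28
pos [0.5373 0.0785 0.062 ] tilt [-0.0138 -0.0065] q [-0.581  0.676  0.549  1.974 -0.554  0.659  0.485] qv [ 0.001 -0.001 -0.002 -0.    -0.001 -0.001  0.002] w 0.0126 F [ 0.5  0.5 -5.4] yaw 0.161 t 45.38
```

```bash

python3 -m creep '{"xyz":[[0.005,0.0005,0],[0.004,0.0005,0]],"spin":[0,0],"claw":[0,0]}'; python3 hold.py; python3 hold.py
```

```text
clock: 45.55
tool_pos: [0.5373, 0.0788, 0.062]
ee_rot: [0.001, 0.65, 0.759, -0.01]
force: [1.3, -13.3, -8.1]
width: 0.0125
pos [0.5374 0.0788 0.0621] tilt [-0.0118 -0.0164] q [-0.594  0.679  0.559  1.975 -0.55   0.657  0.471] qv [ 0.007  0.001 -0.002 -0.001 -0.005  0.002  0.007] w 0.0126 F [  0.2 -13.7  -8. ] yaw 0.1542 t 45.65
pos [0.5373 0.0788 0.0621] tilt [-0.012  -0.0161] q [-0.594  0.679  0.559  1.975 -0.55   0.658  0.471] qv [ 0.002  0.    -0.002  0.001 -0.001 -0.001  0.001] w 0.013 F [  1.5 -13.6  -8.1] yaw 0.1543 t 45.75
```

```bash

python3 -m creep '{"xyz":[[0,0,0],[0,0,0],[0,0,0],[0,0,0],[0,0,0],[0,0,0]],"spin":[-0.12,-0.12,-0.12,-0.12,-0.12,-0.12],"claw":[0,0,0,0,0,0]}'; python3 hold.py
```

```text
clock: 46.25
tool_pos: [0.5372, 0.0769, 0.0621]
ee_rot: [-0.003, 0.331, 0.943, -0.01]
force: [-0.3, 0.5, -8.2]
width: 0.0124
pos [0.5372 0.0767 0.062 ] tilt [-0.0123 -0.0168] q [-0.462  0.633  0.346  1.971 -0.333  0.608  0.992] qv [-0.022  0.007  0.039 -0.001 -0.047  0.009 -0.125] w 0.0127 F [ 0.3  0.  -7.1] yaw 0.8913 t 46.35
```

```bash

python3 -m creep '{"xyz":[[0,0,0],[0,0,0],[0,0,0],[0,0,0],[0,0,0],[0,0,0]],"spin":[-0.12,-0.12,-0.12,-0.12,-0.12,-0.12],"claw":[0,0,0,0,0,0]}'; python3 hold.py
```

```text
clock: 46.85
tool_pos: [0.5372, 0.0766, 0.062]
ee_rot: [-0.007, -0.018, 1.0, -0.008]
force: [0.4, 1.8, -6.5]
width: 0.0129
pos [0.5372 0.0764 0.062 ] tilt [-0.013  -0.0161] q [-0.328  0.609  0.139  1.966 -0.12   0.591  1.49 ] qv [-0.021  0.003  0.033  0.    -0.039  0.001 -0.105] w 0.0127 F [ 0.6 -0.1 -5. ] yaw 1.6031 t 46.95
```

```bash

python3 -m creep '{"xyz":[[0,0.003,0],[0,0.003,0]],"spin":[-0.02,-0.03],"claw":[0,0]}'; python3 hold.py
```

```text
clock: 47.12
tool_pos: [0.5371, 0.0783, 0.062]
ee_rot: [-0.007, -0.033, 0.999, -0.01]
force: [1.6, -14.5, -3.2]
width: 0.0126
pos [0.5371 0.0782 0.062 ] tilt [-0.0132 -0.0198] q [-0.33   0.609  0.134  1.964 -0.108  0.593  1.508] qv [-0.002 -0.002  0.006  0.001 -0.009  0.    -0.013] w 0.0129 F [ 0.8 -9.4 -4.3] yaw 1.6367 t 47.22
```

```bash

python3 -m creep '{"xyz":[[0,0,0]],"spin":[-0.02],"claw":[0]}'; python3 hold.py
python3 -m creep '{"xyz":[[0,-0.003,0],[0,-0.003,0]],"spin":[0,0],"claw":[0,0]}'; python3 hold.py
```

```text
clock: 47.3
tool_pos: [0.5372, 0.0774, 0.062]
ee_rot: [-0.007, -0.039, 0.999, -0.01]
force: [-1.2, 2.6, -4.5]
width: 0.0129
pos [0.5371 0.0777 0.062 ] tilt [-0.0133 -0.0202] q [-0.327  0.608  0.13   1.964 -0.103  0.593  1.519] qv [-0.002  0.001 -0.007 -0.002  0.002 -0.     0.002] w 0.0127 F [-0.1 -1.7 -3.9] yaw 1.6517 t 47.4
clock: 47.57
tool_pos: [0.5373, 0.0735, 0.062]
ee_rot: [-0.007, -0.039, 0.999, -0.009]
force: [-0.4, 2.6, -5.2]
width: 0.0127
pos [0.5374 0.0729 0.062 ] tilt [-0.0138 -0.0188] q [-0.316  0.608  0.129  1.965 -0.104  0.592  1.525] qv [-0.002  0.001 -0.    -0.003  0.007  0.001  0.   ] w 0.0126 F [-1.2 -0.  -4.9] yaw 1.6483 t 47.67
```

```bash

python3 -m creep '{"xyz":[[0,0,0],[0,0,0],[0,0,0],[0,0,0],[0,0,0],[0,0,0],[0,0,0],[0,0,0],[0,0,0],[0,0,0],[0,0,0],[0,0,0]],"spin":[0.12,0.12,0.12,0.12,0.12,0.12,0.12,0.12,0.12,0.12,0.12,0.12],"claw":[0,0,0,0,0,0,0,0,0,0,0,0]}'; python3 hold.py
```

```text
clock: 48.67
tool_pos: [0.5375, 0.0732, 0.062]
ee_rot: [0.002, 0.647, 0.762, -0.013]
force: [0.7, -2.1, -6.3]
width: 0.0124
pos [0.5376 0.0736 0.062 ] tilt [-0.0132 -0.0218] q [-0.589  0.68   0.561  1.974 -0.543  0.658  0.484] qv [ 0.019 -0.012 -0.039 -0.001  0.042 -0.012  0.122] w 0.0126 F [ 0.3 -0.1 -4.3] yaw 0.1668 t 48.77
```

```bash

python3 -m creep '{"xyz":[[0.004,0.0005,0],[0.004,0.0005,0],[0.004,0.0005,0]],"spin":[0.01,0,0],"claw":[0,0,0]}'; python3 hold.py
python3 -m creep '{"xyz":[[0.004,0.0007,0],[0.004,0.001,0],[0.004,0.0015,0],[0.0035,0.002,0],[0.003,0.002,0]],"spin":[0,-0.12,-0.12,-0.12,-0.12],"claw":[0,0,0,0,0]}'; python3 hold.py
```

```text
clock: 49.02
tool_pos: [0.5373, 0.079, 0.062]
ee_rot: [0.006, 0.647, 0.763, -0.016]
force: [1.5, -23.0, -9.1]
width: 0.0125
pos [0.5374 0.0788 0.0621] tilt [-0.0118 -0.0311] q [-0.61   0.683  0.571  1.973 -0.538  0.658  0.463] qv [ 0.007 -0.001 -0.004  0.001 -0.006  0.004  0.003] w 0.0126 F [  1.1 -15.4  -5.5] yaw 0.1634 t 49.12
clock: 49.53
tool_pos: [0.5373, 0.0786, 0.062]
ee_rot: [0.006, 0.44, 0.897, -0.027]
force: [-1.2, -13.1, -4.3]
width: 0.0128
pos [0.5373 0.0786 0.0621] tilt [-0.0126 -0.0541] q [-0.552  0.656  0.45   1.966 -0.377  0.626  0.787] qv [-0.009  0.005  0.024  0.001 -0.041  0.007 -0.089] w 0.0128 F [ -0.8 -14.2  -4.5] yaw 0.6574 t 49.63
```

```bash

python3 -m creep '{"xyz":[[0,0,0],[0,0,0],[0,0,0],[0,0,0]],"spin":[-0.12,-0.12,-0.12,-0.12],"claw":[0,0,0,0]}'; python3 hold.py
```

```text
clock: 49.97
tool_pos: [0.5372, 0.0783, 0.0621]
ee_rot: [-0.0, 0.205, 0.978, -0.028]
force: [-0.8, -3.5, -7.5]
width: 0.0126
pos [0.5372 0.0782 0.0621] tilt [-0.0121 -0.054 ] q [-0.463  0.63   0.306  1.964 -0.227  0.605  1.132] qv [-0.021  0.008  0.039 -0.001 -0.051  0.008 -0.13 ] w 0.0123 F [-0.3 -1.6 -6.8] yaw 1.1531 t 50.07
```

```bash

python3 -m creep '{"xyz":[[0,0,0],[0,0,0],[0,0,0],[0,0,0]],"spin":[-0.12,-0.12,-0.12,-0.1],"claw":[0,0,0,0]}'; python3 hold.py
python3 -m creep '{"xyz":[[0,-0.003,0],[0,-0.003,0]],"spin":[0,0],"claw":[0,0]}'; python3 hold.py
```

```text
clock: 50.4
tool_pos: [0.5372, 0.0781, 0.0621]
ee_rot: [-0.007, -0.023, 0.999, -0.027]
force: [0.5, -2.1, -7.2]
width: 0.0132
pos [0.5372 0.0781 0.0621] tilt [-0.012  -0.0537] q [-0.377  0.614  0.173  1.961 -0.088  0.599  1.452] qv [-0.019  0.004  0.031  0.001 -0.038  0.003 -0.095] w 0.013 F [-0.6 -3.1 -5.8] yaw 1.6133 t 50.5
clock: 50.67
tool_pos: [0.5373, 0.0742, 0.0621]
ee_rot: [-0.007, -0.017, 1.0, -0.026]
force: [-0.2, 2.7, -9.0]
width: 0.0127
pos [0.5373 0.0736 0.0621] tilt [-0.0122 -0.052 ] q [-0.368  0.613  0.173  1.963 -0.091  0.598  1.457] qv [-0.003 -0.    -0.002 -0.002  0.008 -0.     0.006] w 0.0125 F [ 1.3 -0.  -8.8] yaw 1.6066 t 50.77
```

```bash

python3 -m creep '{"xyz":[[0,-0.004,0],[0,-0.004,0]],"spin":[0,0],"claw":[0,0]}'; python3 hold.py
python3 - <<'E'
from h import *
for c in('scene','top'):
  i=snap(c,c+'20')
  try: print(fitplate({c:i},(.577,.2125,.035)))
  except Exception as e: print(e)
E
```

```text
clock: 50.93
tool_pos: [0.5374, 0.071, 0.0622]
ee_rot: [-0.006, -0.018, 1.0, -0.023]
force: [-2.4, 19.8, -9.3]
width: 0.0126
pos [0.5374 0.0712 0.0621] tilt [-0.0122 -0.0464] q [-0.355  0.612  0.166  1.964 -0.093  0.596  1.468] qv [-0.004 -0.001  0.001 -0.002  0.007 -0.    -0.005] w 0.0125 F [ -1.4  14.5 -10.7] yaw 1.6083 t 51.03
(array([0.57746925, 0.20282773, 0.04266151]), 8, np.float64(0.9852782712954252))
(array([0.57623181, 0.20759494, 0.02137014]), 5, np.float64(0.4601451007057558))
```

```bash

python3 -m creep '{"xyz":[[0,0.003,0],[0,0.004,0],[0,0.004,0],[0,0.003,0]],"spin":[0,-0.01,-0.02,-0.02],"claw":[0,0,0,0]}'; python3 hold.py; python3 hold.py
```

```text
clock: 51.47
tool_pos: [0.5372, 0.0782, 0.0621]
ee_rot: [-0.007, -0.039, 0.999, -0.027]
force: [0.8, -6.9, -6.7]
width: 0.0127
pos [0.5371 0.0781 0.0621] tilt [-0.012  -0.0544] q [-0.371  0.613  0.164  1.961 -0.078  0.599  1.478] qv [ 0.002 -0.     0.     0.001 -0.008 -0.002 -0.009] w 0.0124 F [ 0.6 -8.4 -5.7] yaw 1.6495 t 51.57
pos [0.5372 0.0782 0.0621] tilt [-0.012  -0.0542] q [-0.371  0.613  0.164  1.961 -0.078  0.599  1.477] qv [ 0.     0.001 -0.     0.    -0.002  0.002  0.001] w 0.0128 F [ 1.4 -8.4 -6.1] yaw 1.6486 t 51.67
```

```bash

python3 -m creep '{"xyz":[[0,0.002,0]],"spin":[0],"claw":[0.045]}'; python3 hold.py; python3 hold.py
```

```text
clock: 51.75
tool_pos: [0.5369, 0.0778, 0.0621]
ee_rot: [-0.007, -0.037, 0.999, -0.028]
force: [-1.0, 0.4, 0.1]
width: 0.0237
pos [0.5374 0.0794 0.0624] tilt [-0.0113 -0.055 ] q [-0.375  0.613  0.165  1.96  -0.078  0.6    1.474] qv [-0.003 -0.001 -0.018 -0.002 -0.008 -0.003  0.008] w 0.0387 F [ 0.3  0.8 -0.1] yaw 1.6481 t 51.85
pos [0.5374 0.0803 0.0624] tilt [-0.0111 -0.0541] q [-0.375  0.613  0.164  1.96  -0.078  0.6    1.474] qv [-0.002 -0.001 -0.007  0.001 -0.002 -0.002  0.   ] w 0.0448 F [ 0.5  0.3 -1.2] yaw 1.6492 t 51.95
```

```bash

python3 -m creep '{"xyz":[[0,-0.002,-0.015],[0,-0.002,-0.03],[0,-0.002,-0.04],[0,-0.002,-0.04]],"spin":[0,0,0,0],"claw":[0.045,0.045,0.045,0.045]}'; python3 hold.py
python3 -m creep '{"xyz":[[0,-0.02,0],[0,-0.04,0],[0,-0.04,0],[0,-0.04,0],[0,-0.04,0],[0,-0.04,0],[0,-0.02,0]],"spin":[0,0,0,0,0,0,0],"claw":[0.045,0.045,0.045,0.045,0.045,0.045,0.045]}'; python3 hold.py
python3 - <<'E'
from h import *
for c in('scene','top'):
  i=snap(c,c+'21')
  try: print(c,fitplate({c:i},(.577,.2125,.035)))
  except Exception as e: print(e)
  t=.035;cx,cy=.5772,.2125
  for n,(a,b) in{'A':(.05,.05),'B':(.05,-.05),'C':(-.05,.05)}.items():
    x=cx+np.cos(t)*a-np.sin(t)*b;y=cy+np.sin(t)*a+np.cos(t)*b
    print(n,round(x,4),round(y,4),fitc(c,i,'cover',x,y,.067))
  i=cv2.imread(f'pics/{c}21.png');cv2.imwrite(f'pics/{c}21c.png',cv2.resize(i[80:200,310:470] if c=='scene' else i[120:270,120:320],(800,600),interpolation=cv2.INTER_CUBIC))
E
```

```text
clock: 52.28
tool_pos: [0.5353, 0.0797, 0.1849]
ee_rot: [-0.013, -0.041, 0.999, -0.028]
force: [1.5, -0.3, -0.6]
width: 0.045
pos [0.5394 0.0803 0.1898] tilt [-0.013  -0.0546] q [-0.404  0.446  0.202  1.826 -0.046  0.903  1.46 ] qv [ 0.006  0.065 -0.016  0.087 -0.012 -0.104  0.007] w 0.045 F [ 0.3  0.2 -0.2] yaw 1.6528 t 52.38
clock: 52.97
tool_pos: [0.5646, -0.1566, 0.2061]
ee_rot: [-0.002, -0.052, 0.998, -0.025]
force: [0.2, -0.1, 0.8]
width: 0.0452
pos [ 0.5645 -0.1564  0.2059] tilt [-0.0025 -0.0497] q [ 0.017  0.47   0.216  1.732 -0.06   0.942  1.917] qv [-0.061 -0.008 -0.06   0.029 -0.018  0.    -0.052] w 0.0451 F [ 0.8  0.1 -0.8] yaw 1.6719 t 53.07
scene (array([0.57808052, 0.20977383, 0.04447685]), 9, np.float64(0.6376123718799788))
A 0.6254 0.2642 (11.0368, 0.6244, 0.2652)
B 0.6289 0.1643 (7.7106, 0.6284, 0.1653)
C 0.5255 0.2607 (10.5411, 0.5245, 0.2642)
top (array([0.57686593, 0.21334331, 0.03762956]), 9, np.float64(0.3009666762608197))
A 0.6254 0.2642 (9.0614, 0.6249, 0.2637)
B 0.6289 0.1643 (6.872, 0.6284, 0.1643)
C 0.5255 0.2607 (9.0139, 0.5245, 0.2622)
```

View pics/scene21c.png

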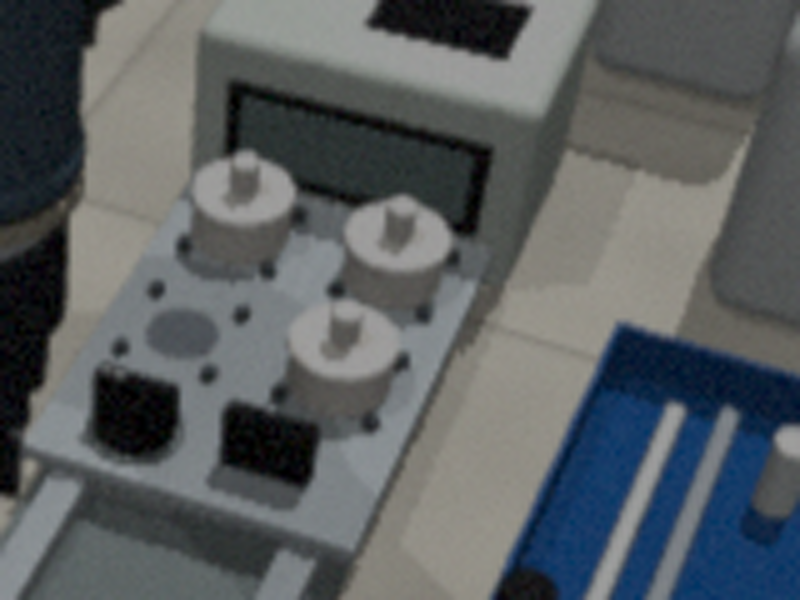

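View pics/top21c.png

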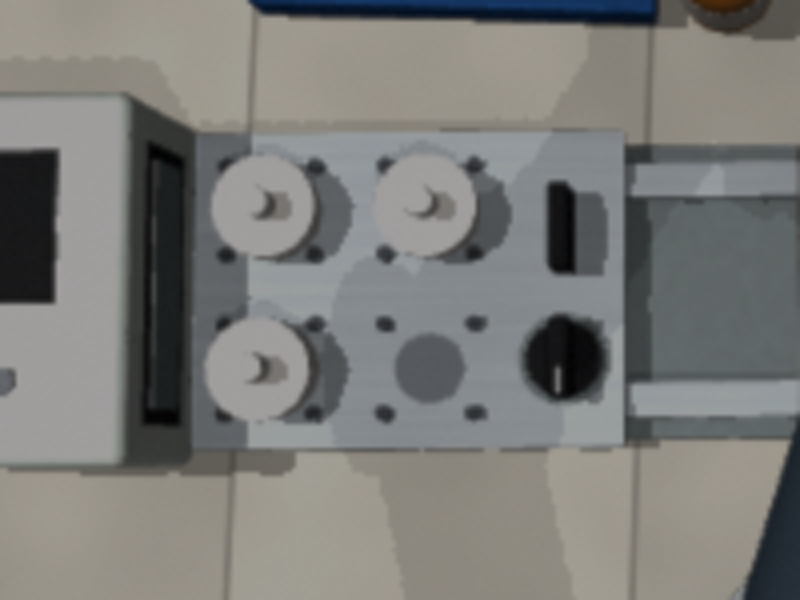

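```bash
python3 - <<'E'
from h import *
for c,(x,y,w,h) in {'top':(248,155,30,70),'scene':(325,148,60,35)}.items():
  a=cv2.imread(f'pics/{c}0.png',0).astype(np.float32)
  b=cv2.imread(f'pics/{c}21.png',0).astype(np.float32)
  t=a[y:y+h,x:x+w]; S=6
  B=cv2.resize(b[y-8:y+h+8,x-8:x+w+8],None,fx=S,fy=S,interpolation=cv2.INTER_CUBIC); T=cv2.resize(t,None,fx=S,fy=S,interpolation=cv2.INTER_CUBIC)
  r=cv2.matchTemplate(B,T,cv2.TM_CCOEFF_NORMED); m=cv2.minMaxLoc(r); print(c,m[1],(np.array(m[3])-8*S)/S)
  i=cv2.imread(f'pics/{c}0.png')[y-8:y+h+8,x-8:x+w+8]; j=cv2.imread(f'pics/{c}21.png')[y-8:y+h+8,x-8:x+w+8]
  cv2.imwrite(f'pics/cmp_{c}.png',cv2.resize(np.hstack([i,j]),None,fx=5,fy=5,interpolation=cv2.INTER_CUBIC))
E
```

```text
top 0.9912980794906616 [0. 0.]
scene 0.9315239787101746 [0. 0.]
```

View pics/cmp_scene.png

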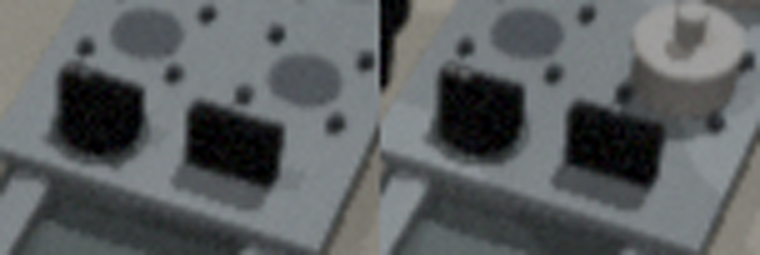

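View pics/top21.png

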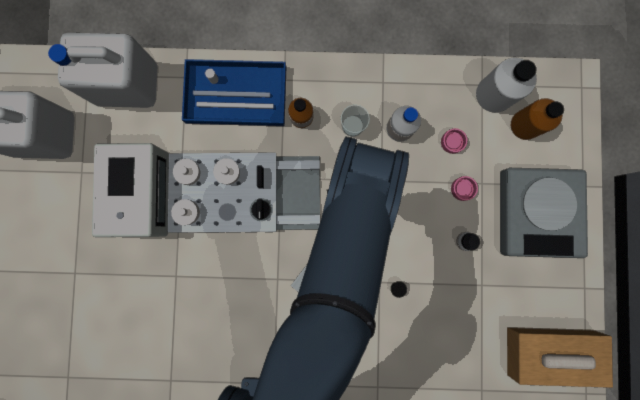

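```bash
python3 -c "
from workcell import ctrl
print(ctrl.job_done())"
```

```text
the job is handed in; nothing more can be done
None
```

The job is done and handed in at about 53 s. I opened the clamp and pulled the stage out to its end stop. All three white dishes went into bays of their own, each with a cover. Then I slid the stage home and turned the clamp back to lock it.

**Last checks**
- **Stage:** in both cameras the handle and clamp knob match the first picture to within the comparison's resolution (about 0.2 pixel). I take that as the stage fully home and the clamp bar back at its locked angle.
- **Dishes and covers:** each cover sits about 1–3 mm from its bay centre and looks level, and each dish shows between its four stops.
- **Bystanders:** those visible in the last top view look unmoved. The arm hid part of the spatula there, so I did not confirm it.

**What disagreed or needed a second try**
- **First lock:** after I turned the clamp back the first time, a short pull moved the stage about 5 mm, so I reopened it, pushed the stage home and turned the clamp again.
- **Latch play:** the second time, the stage again moved freely for several millimetres. It then stopped about 7 mm out, against 14–20 N, so the latch appears to hold with some play. I pushed it back home before letting go.
- **Wrist force:** while closing on two of the dishes it briefly reached about 43 and 53 N. I put that down to the pads rubbing on the porcelain, and it is below the 120 N limit.

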